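# Put the chalk tickets away at closing time

## Robot

A 6-joint arm with a two-finger parallel gripper is mounted at the origin on the work surface. World frame = base frame: x ahead of the robot, y to its left, z up, the work surface at z = 0. Lengths are in mm, angles in degrees, forces in N, time in s.
With the tool pointing down it reaches from about 350 to 925 mm from the base axis. Payload 6.4 kg.
Tool frame: the origin (TCP) lies at the very end of the fingers, on their centre line; the grasp point (between the pads) lies ctrl.grip_depth behind it (ctrl.grip_depth is the distance from the TCP to the grasp point, in mm); z points along the fingers, x is the direction in which the jaws open and shut, and the axes are right-handed (so a half turn about z gives the same grasp; the last joint's range is limited). The gripper opens to 94 mm and grips with 3 to 60 N. Pads are 16 mm wide; open, the fingers measure 119 mm over their backs; the gripper's body (75 mm by 177 mm) begins 78 mm behind the grasp point.
Start: joints at [-80.907, 14.043, 89.255, -0, 76.702, -9.975], TCP at [212.354, -614.345, 184.455] pointing down, gripper open.
Joint ranges: [-179.41, 179.41], [-58.25, 129.5], [7.25, 145.43], [-54.29, 234.29], [11.92, 165.04], [-157.13, 157.13]. Speed limits (degrees/s): [147.25, 147.25, 180, 180, 180, 180].

## Interface

Orientations are given as [roll, pitch, yaw] about the fixed x, y, z axes, in that order (R = Rz(yaw) Ry(pitch) Rx(roll)).
In Python, from station import sensors, vision, job, ctrl gives the robot as it stands.
- The arm moves only by the tool send_rows, never from a script. Its argument "commands" is a list of rows, each a list of 3 entries, a list of its own where there are three numbers: the shift along the tool's x, y, z normalised to -1 to 1, where 1 is 0.025 m, then the turn, a rotation vector about the tool's x, y, z normalised to -1 to 1, where 1 is 8 degrees, then the gripper command: -1 is fully open, 1 is shut, values between are in proportion. In form: [[[dx, dy, dz], [wx, wy, wz], jaw], ...]. A call has 1 to 8 rows; each row shifts and turns the commanded pose from where the row before left it, along the tool's axes as they then stand; what a row does not reach is not made up. A row lasts 1/10 s, in which the tool goes at most 50 mm and 8.59 degrees, less where a joint would pass 70% of its speed; a pose out of reach is approached as far as the arm can. A call with a number of a shift or a turn outside -1 to 1 is refused whole. A call with a gripper value outside its range is refused whole. The fingers move at their own pace and stop on an object; "grip_force" is the grip in N (left out, the last holds). Time passes only in rows, so rows that do not move let the fingers close. It gives the time, the measured TCP pose, the force and the opening at its end, in the units of the state.
- sensors.get_state(): the state, without advancing time (a new reading comes with each control period).
- vision.get_image(name): name is "scene" or "top" or "wrist"; returns a dict with "color" (384x512x3 uint8, red, green, blue), "fovy" (degrees; the focal length in pixels is half the picture's height over the tangent of half this angle, whatever the lens; pixels are square), "cx", "cy" (the principal point, pixels), "k1" (the pictures are not rectified: a ray, as slopes to the right and down, at radius r is drawn at 1 + k1 r^2 times it, then the intrinsics apply), "origin" and "orientation" of the camera in the world. Camera axes: x right, y up, looking along -z (the intrinsics and any distortion apply to the point x, -y, -z); pixel columns grow to the right and rows downward; lengths in mm; the calibration is good to about 2 mm. A picture is of the moment at which its call begins. There is no depth.
- job.close_job(): hands the job in, once; it reports no verdict.
The state is a dict: "clock": time; "joints": joint angles; "qd": joint speeds; "joint_efforts": joint torques, N m; "eef_pos": TCP position; "orientation": TCP orientation; "force": force on the tool from outside, world axes, zero at the start; "wrist_torque": the same for the moment, N m; "opening": finger opening in mm.
Only numpy, scipy, OpenCV 4.12 (cv2) and the standard library are available. Lean on these libraries where they do the work, as an engineer would, in place of code of your own. Each camera call takes 0.05 s, during which the arm holds its last target.

## Task

Closing time: put the price tickets away. Take the sliding lid off the wooden ticket box by lifting its pull-bar end over the stop lip and drawing it out, lay every black ticket from the board flat in the large bay (they lie sunk in the lanes with no room for fingers: slide each out past the open edge of the board and take it there) and every steel ticket foot in the small bay, then slide the lid home again so that it lies flat behind its lip. Leave all the other things where they are.

Things in the scene. Friction and masses are not known exactly. Their poses are not given: they have to be found in the camera images.
- board: bamboo ticket board, fixed, 300 (x) by 280 (y) mm. Three lanes, 70 mm wide, at x = -95, 0, 95 run along y, open at the -y edge (the edge by the ticket box), closed by the shelf at y = 40. Lane floors are 40 mm above the counter; the ridges beside them and the shelf behind (y 40 to 124) are 46 mm high. A rail up to z = 68 stands along the +y edge. Origin: centre of its underside.
- ticket_box: wooden ticket box, fixed, 210 (x) by 142 (y) by 58 mm high, floor 5 mm thick, open on top under its lid. Origin: centre of its underside; z up; -x is its front end, where the lid comes out (towards the robot's right). Inside it is 116 mm wide (y -58 to 58); a divider 38 mm high at x = 31 to 37 parts the ticket bay (x -97 to 31) from the foot bay (x 37 to 97).
- groove_mouth (a point): middle between the mouths of the box's two grooves, at ledge height: 25 mm behind (+x) the box's origin, 44 mm up. The lid's edges lie on ledges (z = 44, y 58 to 65 each side) between cheeks (y = +-65, up to z = 58). From here to the rear wall (x = 97) cap strips reach in over them to y = +-58, underside z = 53: grooves 9 mm high for the 6 mm lid; the ledges ahead are open above.
- stop_lip (a point): middle of the top of the stop lip on the box's low front wall: box x -105 to -97, top at z = 47.5, 3.5 mm above the ledges; the closed lid lies behind it. To open, raise the lid's pull-bar end about 5 mm (the grooves allow 7) to pass over the lip and draw the lid along the box's -x; after 75 mm it is out of the grooves and can be lifted away.
- lid: the box's loose plywood sliding lid, 191 (x) by 125 (y) by 6 mm thick, about 120 g. Origin: centre of its underside; z up. Closed: origin 44 mm above the box's origin, axes parallel, 1.5 mm of play along x, 2.5 along y. To close: rear (+x) edge down on the ledges ahead of the groove mouths, slide it in along the box's +x with the pull-bar end a little raised, let that end down behind the lip.
- lid_pull (a point): middle of the lid's wooden pull bar, 14 mm above the lid's underside and 77 mm from its origin towards -x. The bar is 12 mm thick along the lid's x, 70 mm long along y, and stands 16 mm up from the lid's top.
- ticket_bay (a point): centre of the floor of the ticket bay, the larger (front) part of the box, 128 (x) by 116 (y) mm, top of the floor 5 mm above the counter. Axes as the box's.
- foot_bay (a point): centre of the floor of the foot bay, the smaller (rear) part of the box, 60 (x) by 116 (y) mm. Axes as the box's.
- ticket1: a wiped black plastic chalk ticket, a flat plate 64 (its x) by 112 (its y) by 2.5 mm thick, 22 g, lying flat in a lane of the board, y along the lane, sunk below the ridges so that its sides cannot be gripped there. It slides easily along the lane under fingertips pressed lightly on it, and tips over the edge if more than half of it is past. Origin: centre of its underside; z up. None if this ticket is absent.
- ticket2: a wiped black plastic chalk ticket, a flat plate 64 (its x) by 112 (its y) by 2.5 mm thick, 22 g, lying flat in a lane of the board, y along the lane, sunk below the ridges so that its sides cannot be gripped there. It slides easily along the lane under fingertips pressed lightly on it, and tips over the edge if more than half of it is past. Origin: centre of its underside; z up. None if this ticket is absent.
- ticket3: a wiped black plastic chalk ticket, a flat plate 64 (its x) by 112 (its y) by 2.5 mm thick, 22 g, lying flat in a lane of the board, y along the lane, sunk below the ridges so that its sides cannot be gripped there. It slides easily along the lane under fingertips pressed lightly on it, and tips over the edge if more than half of it is past. Origin: centre of its underside; z up. None if this ticket is absent.
- foot1: a plain steel ticket foot, a small bar 40 (its x) by 20 (its y) by 16 mm high with a slot along the top, 80 g. Origin: centre of its underside. None if absent. It stands on the shelf of the board, 46 mm above the counter, at the start.
- foot2: a plain steel ticket foot, a small bar 40 (its x) by 20 (its y) by 16 mm high with a slot along the top, 80 g. Origin: centre of its underside. None if absent. It stands on the shelf of the board, 46 mm above the counter, at the start.
- spice_jar: bystander: small glass spice jar with a red cap, 42 mm across, 75 mm high, standing on the shelf of the board in the row of the feet. Origin: centre of its underside
- mustard_jar: bystander: yellow jar with a white cap, 64 mm across, 85 mm high, beyond the box. Origin: centre of its underside
- pickle_jar: bystander: green glass jar with a brass cap, 68 mm across, 100 mm high, left of the robot. Origin: centre of its underside
- tape_roll: bystander: roll of clear tape lying flat, 84 mm across, 22 mm high. Origin: centre of its underside
- chalk_pen: bystander: white chalk pen with a black cap, 118 mm long, 13 mm thick, lying on the counter. Origin: centre of its underside, x along it
- steel_bowl: bystander: steel bowl, 110 mm across, 45 mm high. Origin: centre of its underside
- spatula: bystander: spatula with a black handle lying on the counter. Origin: about its middle, x along it
Things that resemble listed ones, but are neither listed nor needed, are in the scene too. Leave any green look-alike of the ticket2 alone.

How it is judged (in metres and radians):
On the way, in this order (a step that is already met when the one before it is completed fails the run):
1. the lid is drawn out and clear of the box (distance between lid and ticket_box above 0.12 m), for 0.2 s.
2. with the lid off, every ticket lies flat in the large bay and every foot is in the small bay (x of ticket1 in the frame of ticket_box between -0.053 and -0.013 m and y of ticket1 in the frame of ticket_box between -0.03 and 0.03 m and z of ticket1 in the frame of ticket_box between 0.002 and 0.02 m and angle between each of ticket1, ticket2, ticket3's own z axis and vertical below 0.15 rad and x of ticket2 in the frame of ticket_box between -0.053 and -0.013 m and y of ticket2 in the frame of ticket_box between -0.03 and 0.03 m and z of ticket2 in the frame of ticket_box between 0.002 and 0.02 m and x of ticket3 in the frame of ticket_box between -0.053 and -0.013 m and y of ticket3 in the frame of ticket_box between -0.03 and 0.03 m and z of ticket3 in the frame of ticket_box between 0.002 and 0.02 m and x of foot1 in the frame of ticket_box between 0.04 and 0.094 m and y of foot1 in the frame of ticket_box between -0.054 and 0.054 m and z of foot1 in the frame of ticket_box between 0.002 and 0.03 m and x of foot2 in the frame of ticket_box between 0.04 and 0.094 m and y of foot2 in the frame of ticket_box between -0.054 and 0.054 m and z of foot2 in the frame of ticket_box between 0.002 and 0.03 m and horizontal distance between lid and ticket_box above 0.08 m), for 0.2 s.
At the end, for the whole second after the job is handed in: every ticket lies flat (0.15 rad) in the ticket bay, every foot is in the foot bay, and the lid is home: within 5 mm along and 6 mm across of its closed place, on the ledges (41 to 46.5 mm above the box origin), level to 0.02 rad, square to 0.05 rad; all at rest (x of ticket1 in the frame of ticket_box between -0.053 and -0.013 m and y of ticket1 in the frame of ticket_box between -0.03 and 0.03 m and z of ticket1 in the frame of ticket_box between 0.002 and 0.02 m and angle between each of ticket1, ticket2, ticket3's own z axis and vertical below 0.15 rad and x of ticket2 in the frame of ticket_box between -0.053 and -0.013 m and y of ticket2 in the frame of ticket_box between -0.03 and 0.03 m and z of ticket2 in the frame of ticket_box between 0.002 and 0.02 m and x of ticket3 in the frame of ticket_box between -0.053 and -0.013 m and y of ticket3 in the frame of ticket_box between -0.03 and 0.03 m and z of ticket3 in the frame of ticket_box between 0.002 and 0.02 m and x of foot1 in the frame of ticket_box between 0.04 and 0.094 m and y of foot1 in the frame of ticket_box between -0.054 and 0.054 m and z of foot1 in the frame of ticket_box between 0.002 and 0.03 m and x of foot2 in the frame of ticket_box between 0.04 and 0.094 m and y of foot2 in the frame of ticket_box between -0.054 and 0.054 m and z of foot2 in the frame of ticket_box between 0.002 and 0.03 m and x of lid in the frame of ticket_box between -0.005 and 0.005 m and y of lid in the frame of ticket_box between -0.006 and 0.006 m and z of lid in the frame of ticket_box between 0.041 and 0.0465 m and angle between lid's own z axis and vertical below 0.02 rad and angle between the x axis of lid and the x axis of ticket_box, either way round below 0.05 rad and linear speed of each of ticket1, ticket2, ticket3, foot1, foot2, lid below 0.02 m/s); the robot touches nothing.
It fails at once if one of the other things (jars, tape, pen, bowl, spatula) is moved more than 40 mm (distance of any of spice_jar, mustard_jar, pickle_jar, tape_roll, chalk_pen, steel_bowl, spatula from where it was at the start of the episode above 0.04 m).
Of ticket1, ticket2, ticket3 only 2 to 3 are there at a start; the rules pass over those that are not, and their reading is None.
Of foot1, foot2 only 1 to 2 are there at a start; the rules pass over those that are not, and their reading is None.
At some moment in a run one of foot1, foot2, lid may be knocked a few centimetres aside while the robot is not near it.
It also fails if it takes over 210 s, if anything falls off the work surface, if the arm or the gripper's body presses on something with over 40 N, if the wrist force passes 120 N, or if a joint passes its speed limit or range.

## Working session

There is one attempt and no reset: what is moved stays moved. The work goes in short steps, Python scripts to look and compute and a tool call to move; the robot and the scene stay as the last step left them, time stands still between calls to the robot, and variables do not carry over. Pictures are saved under pics/ and viewed, and the job is handed in when it is done.

Besides the shell and the picture viewer there is one more tool, called after ">>>" in YAML: its name, and indented under it one key for each argument. send_rows: Moves the arm, as the interface text tells. Scaled input: -1 to 1 covers 0.025 m each way for a shift and 8 degrees each way for a turn. Its arguments: {"type":"object","properties":{"commands":{"type":"array","items":{"type":"array"}},"grip_force":{"type":"number"}},"required":["commands"]}

```bash
ls; mkdir -p pics
python3 - <<'E'
from station import sensors, vision, job, ctrl
import cv2
print(sensors.get_state()); print(ctrl.grip_depth)
for n in ["scene","top","wrist"]:
    im=vision.get_image(n); cv2.imwrite(f"pics/{n}0.png",cv2.resize(im["color"][:,:,::-1],(800,600),interpolation=cv2.INTER_CUBIC))
    print(n,{k:v for k,v in im.items() if k!="color"})
E
```

```text
pics
{'clock': 0.0, 'joints': array([-8.09077304e+01,  1.40841914e+01,  8.93228832e+01, -1.16432456e-03,
        7.67018837e+01, -9.97561294e+00]), 'qd': array([-0.15122855, -0.13795231,  0.03828233,  0.03953196,  0.02974342,
       -0.00585813]), 'joint_efforts': array([ 2.28677090e-03, -4.15829909e+01, -3.14601409e+01,  6.86441688e-02,
        3.33155296e-02, -1.53032202e-04]), 'eef_pos': array([ 212.241537  , -613.70543306,  183.36362247]), 'orientation': array([-1.79982241e+02,  1.07507298e-01, -7.09318319e+01]), 'force': array([-1.52162754, -0.11286356, -0.52918636]), 'wrist_torque': array([-0.0057823 ,  0.01146568, -0.00348551]), 'opening': 93.93094003101857}
18.8
scene {'fovy': 55.07256237020658, 'cx': 251.91350676918, 'cy': 186.16423309737002, 'k1': 0.038529623603651426, 'origin': array([943.03930408, 403.72547278, 947.79836015]), 'orientation': array([ 35.50094183,  -0.70008237, 141.21487851])}
top {'fovy': 48.26161315354447, 'cx': 250.3754798144001, 'cy': 191.2274207724602, 'k1': -0.14177544068495745, 'origin': array([ 434.73233229,  -74.81796901, 1348.91123356]), 'orientation': array([  4.97309997,   0.67707984, -89.90765684])}
wrist {'fovy': 59.98854259564769, 'cx': 254.4647654378679, 'cy': 187.7675863725431, 'k1': 0.018217896567743135, 'origin': array([ 276.94124323, -589.36189079,  385.16471386]), 'orientation': array([-13.73082442,   0.14743331, -70.9413664 ])}
```

View pics/scene0.png

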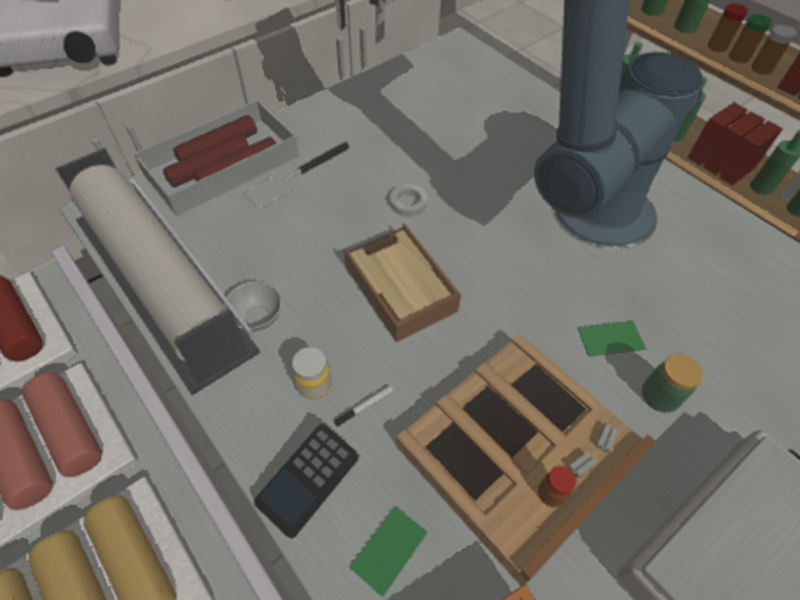

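View pics/top0.png

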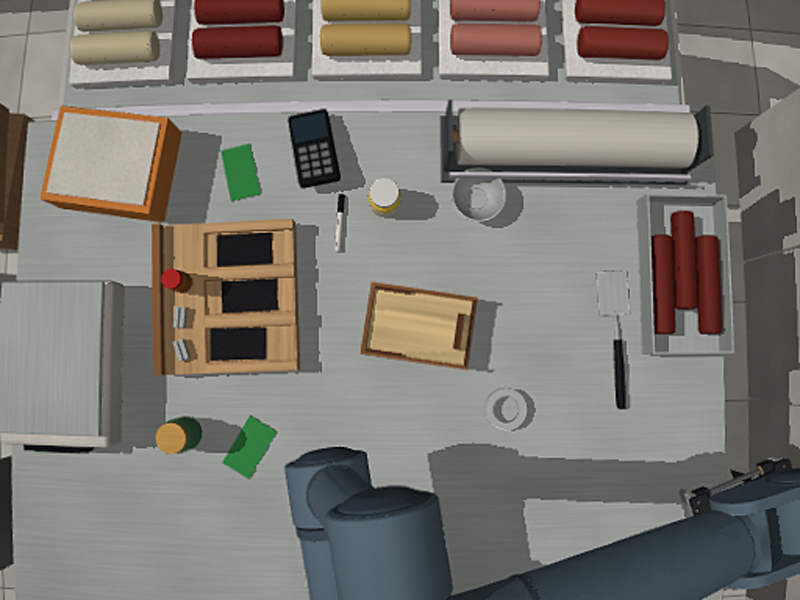

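View pics/wrist0.png

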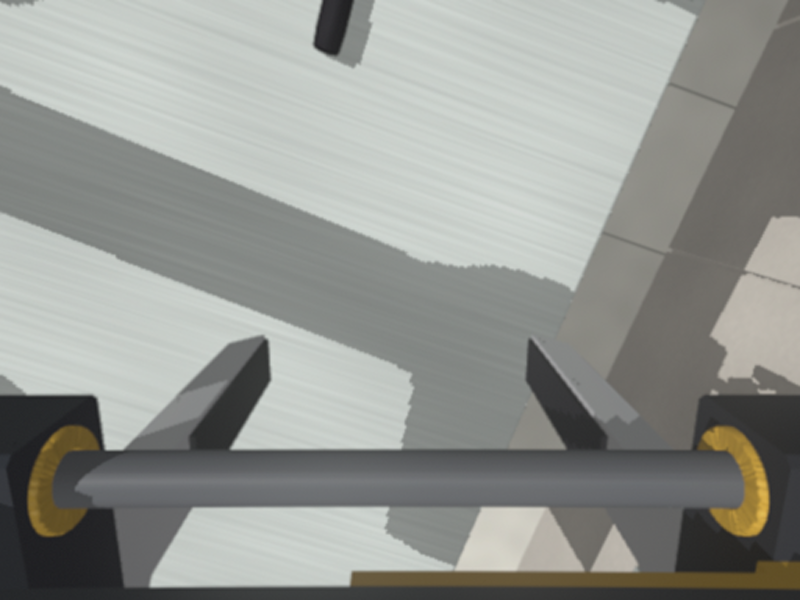

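```bash
cat > h.py <<'E'
import numpy as np, cv2, math
from scipy.spatial.transform import Rotation as R
from scipy.optimize import least_squares
from station import sensors, vision, job, ctrl
def rot(o): return R.from_euler('xyz',o,degrees=True).as_matrix()
class Cam:
    def __init__(s,im):
        s.f=192/math.tan(math.radians(im['fovy'])/2); s.cx=im['cx'];s.cy=im['cy'];s.k=im['k1'];s.o=np.array(im['origin']);s.R=rot(im['orientation']);s.img=im['color'][:,:,::-1].copy()
    def proj(s,P):
        P=np.atleast_2d(P); c=(P-s.o)@s.R; a=c[:,0]/-c[:,2]; b=-c[:,1]/-c[:,2]; m=1+s.k*(a*a+b*b)
        return np.c_[s.cx+s.f*a*m, s.cy+s.f*b*m]
    def unproj(s,uv,z):
        uv=np.atleast_2d(np.array(uv,float)); d=np.c_[(uv[:,0]-s.cx)/s.f,(uv[:,1]-s.cy)/s.f]; q=d.copy()
        for _ in range(30): q=d/(1+s.k*(q**2).sum(1,keepdims=True))
        D=np.c_[q[:,0],-q[:,1],-np.ones(len(q))]@s.R.T
        z=np.broadcast_to(z,(len(q),)); t=(z-s.o[2])/D[:,2]
        return s.o+t[:,None]*D
def cam(n): return Cam(vision.get_image(n))
def crop(c,x0,y0,x1,y1,sc,name,grid=True):
    im=cv2.resize(c.img[y0:y1,x0:x1],None,fx=sc,fy=sc,interpolation=cv2.INTER_CUBIC)
    if grid:
        for x in range((x0+19)//20*20,x1,20):
            cv2.line(im,((x-x0)*sc,0),((x-x0)*sc,6),(0,0,255),1); cv2.putText(im,str(x),((x-x0)*sc,16),0,.35,(0,0,255),1)
        for y in range((y0+19)//20*20,y1,20):
            cv2.line(im,(0,(y-y0)*sc),(6,(y-y0)*sc),(0,0,255),1); cv2.putText(im,str(y),(8,(y-y0)*sc),0,.35,(0,0,255),1)
    cv2.imwrite('pics/'+name+'.png',im)
def st():
    s=sensors.get_state(); print('t',round(s['clock'],2),'p',s['eef_pos'].round(1),'rpy',s['orientation'].round(1),'F',s['force'].round(1),'op',round(s['opening'],1)); return s
E
python3 - <<'E'
from h import *
c=cam('top'); crop(c,90,130,200,245,5,'t_board'); crop(c,220,170,320,245,7,'t_box')
c=cam('scene'); crop(c,210,135,310,225,7,'s_box'); crop(c,250,210,425,375,4,'s_board')
E
```

```text
(no output)
```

View pics/t_board.png

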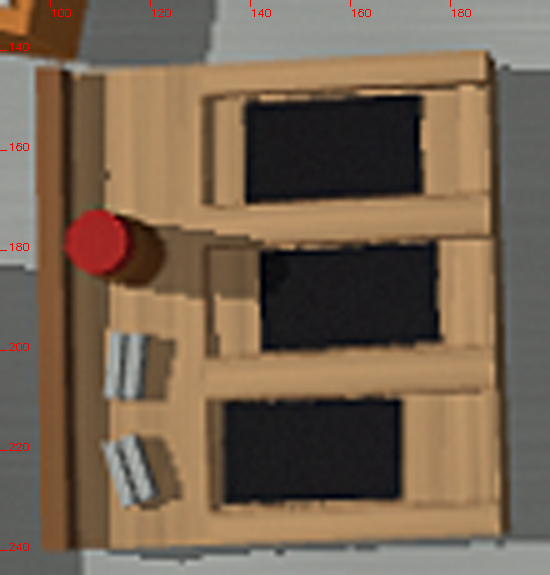

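View pics/t_box.png

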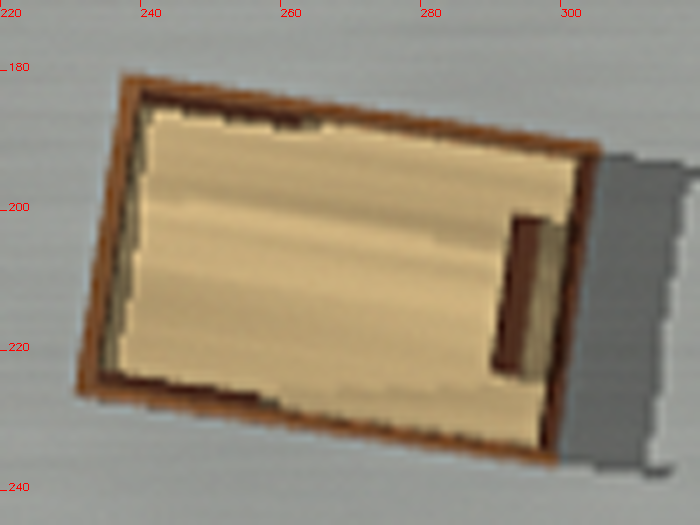

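View pics/s_box.png

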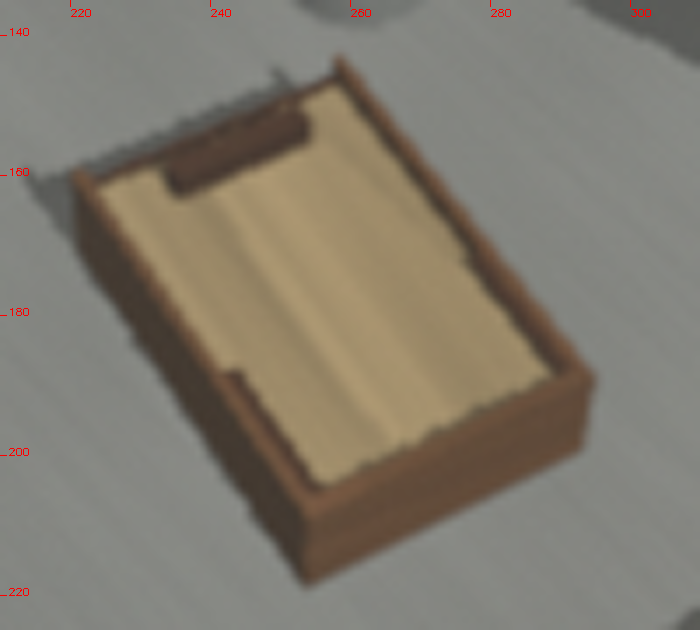

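View pics/s_board.png

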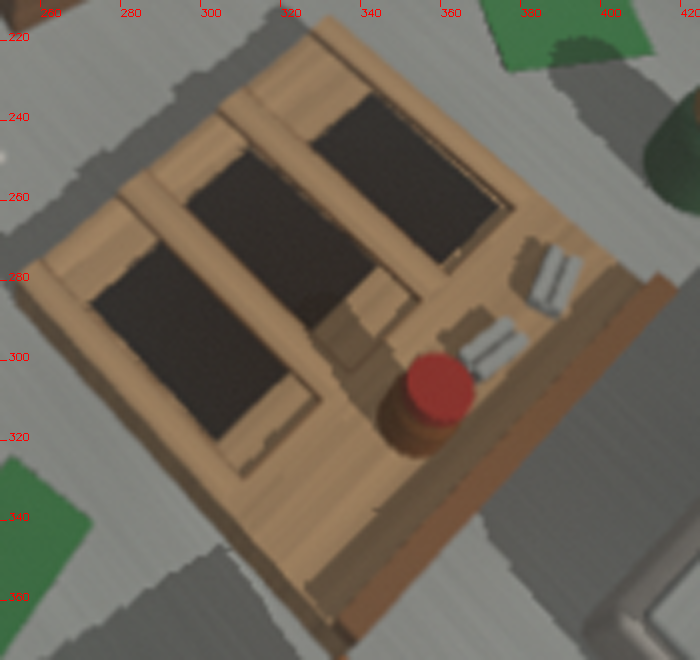

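```bash
cat > fit.py <<'E'
from h import *
def fit(obs,x0,z0=0):
    # obs: list of (cam, uv, local xyz)
    def f(p):
        r=[]
        for c,uv,l in obs:
            l=np.array(l,float); a=p[2]; P=[p[0]+l[0]*math.cos(a)-l[1]*math.sin(a),p[1]+l[0]*math.sin(a)+l[1]*math.cos(a),z0+l[2]]
            r.append(c.proj(P)[0]-uv)
        return np.ravel(r)
    s=least_squares(f,x0,loss='soft_l1'); return s.x, f(s.x).reshape(-1,2)
E
python3 - <<'E'
from fit import *
T=cam('top');S=cam('scene')
t=lambda x,y,sc,ox,oy:(np.array([x,y])/sc+[ox,oy])
b7=lambda x,y:t(x,y,7,220,170); s7=lambda x,y:t(x,y,7,210,135); b5=lambda x,y:t(x,y,5,90,130); s4=lambda x,y:t(x,y,4,250,210)
ob=[(T,b7(122,74),(105,-71,58)),(T,b7(598,143),(-105,-71,58)),(T,b7(77,397),(105,71,58)),(T,b7(555,463),(-105,71,58))]
os=[(S,s7(305,515),(105,-71,58)),(S,s7(592,375),(105,71,58)),(S,s7(78,172),(-105,-71,58)),(S,s7(340,60),(-105,71,58))]
for o in (ob,os,ob+os):
    x,r=fit(o,[400,-100,1.4]); print('box',x.round(1),math.degrees(x[2]).__round__(2)); print(r.round(1).tolist())
bo=[(T,b5(490,52),(150,-140,46)),(T,b5(500,532),(-150,-140,46)),(T,b5(36,68),(150,140,68)),(T,b5(42,548),(-150,140,68))]
bs=[(S,s4(40,260),(150,-140,46)),(S,s4(325,17),(-150,-140,46)),(S,s4(680,280),(-150,140,68))]
for o in (bo,bs,bo+bs):
    x,r=fit(o,[400,150,0]); print('board',x.round(1),math.degrees(x[2]).__round__(2)); print(r.round(1).tolist())
B=x; c,s=math.cos(B[2]),math.sin(B[2]); M=np.array([[c,s],[-s,c]])
def loc(P): return (P[:,:2]-B[:2])@M.T
for n,pt in dict(t1=[(245,100),(422,97),(422,195),(247,203)],t2=[(262,248),(438,243),(440,340),(262,350)],t3=[(223,400),(402,400),(400,499),(223,500)]).items():
    P=T.unproj([b5(*q) for q in pt],42.5); print(n,loc(P).mean(0).round(1),P.mean(0).round(1))
for n,pt in dict(t1=[(160,240),(292,370),(220,440),(90,300)],t2=[(245,150),(378,265),(310,330),(187,207)],t3=[(372,93),(500,207),(440,265),(310,145)]).items():
    P=S.unproj([s4(*q) for q in pt],42.5); print(n,'S',loc(P).mean(0).round(1))
for n,pt in dict(f1=[(112,333),(147,333),(140,398),(105,397)],f2=[(104,443),(135,435),(158,495),(128,507)]).items():
    P=T.unproj([b5(*q) for q in pt],62); print(n,P.mean(0).round(1),P.round(1).tolist())
for n,pt in dict(f1=[(460,350),(510,317),(530,345),(480,378)],f2=[(548,245),(583,252),(562,312),(530,295)]).items():
    P=S.unproj([s4(*q) for q in pt],62); print(n,'S',P.mean(0).round(1),P[:,:2].round(1).tolist())
P=T.unproj([b5(97,242)],46+75);print('spice',P)
P=S.unproj([s4(440,388)],46+75);print('spice',P)
E
```

```text
box [ 495.2 -113.4   -4.9] -277.99
[[-0.2, -0.2], [0.4, -0.4], [-0.6, 0.1], [0.4, 0.5]]
box [ 497.  -112.2    1.4] 81.24
[[0.0, 0.4], [0.5, 0.3], [-1.3, -0.2], [0.3, -0.9]]
box [ 495.9 -113.     1.4] 81.64
[[-0.2, -0.6], [0.4, -0.4], [-0.8, -0.4], [0.0, 0.5], [0.4, 0.1], [0.7, -0.3], [-1.3, -0.4], [0.1, -1.2]]
board [552.3 269.7   0. ] 2.38
[[-0.4, -0.5], [0.2, 0.6], [0.3, -0.6], [-0.1, 0.5]]
board [548.  267.4   0. ] 2.1
[[-5.6, 0.9], [1.8, -3.3], [0.2, -0.1]]
board [551.1 269.2   0. ] 2.45
[[-0.3, -0.2], [0.4, 0.9], [0.4, -0.2], [0.1, 0.9], [-6.1, 2.7], [1.1, -2.3], [-0.1, 0.7]]
t1 [ 93.9 -40.9] [646.6 232.4  42.5]
t2 [  1.8 -49.4] [555.  219.9  42.5]
t3 [-92.6 -23. ] [459.6 242.3  42.5]
t1 S [ 94.9 -38.9]
t2 S [  4.2 -46.6]
t3 S [-90.8 -21. ]
f1 [510.1 354.6  62. ] [[529.9, 364.0, 62.0], [529.9, 341.8, 62.0], [490.1, 345.2, 62.0], [490.6, 367.4, 62.0]]
f2 [446.1 349.8  62. ] [[462.4, 367.3, 62.0], [467.4, 347.8, 62.0], [431.0, 332.6, 62.0], [423.5, 351.3, 62.0]]
f1 S [513.2 358.5  62. ] [[531.2, 346.5], [491.4, 351.9], [495.5, 370.7], [534.8, 365.1]]
f2 S [448.2 352.3  62. ] [[436.0, 336.4], [422.4, 352.9], [463.8, 369.5], [470.7, 350.5]]
spice [[579.20344744 354.71566481 121.        ]]
spice [[583.81974862 357.5838964  121.        ]]
```

```bash
cat >> h.py <<'E'
def plan(tgt,rpy=None,n=None,start=None,jaw=-1,vmax=1.0):
    if start is None:
        s=sensors.get_state(); p=s['eef_pos'];o=s['orientation']
    else: p,o=start
    p=np.array(p);Rm=rot(o); Rt=rot(rpy) if rpy is not None else Rm
    d=np.array(tgt)-p; w=(R.from_matrix(Rm).inv()*R.from_matrix(Rt)).as_rotvec(degrees=True)
    if n is None: n=int(max(np.ceil(np.linalg.norm(d)/25/vmax),np.ceil(np.linalg.norm(w)/8),1))
    Rc=Rm.copy(); rows=[]
    for i in range(n):
        rows.append([(Rc.T@(d/n)/25).round(3).tolist(),(w/n/8).round(3).tolist(),jaw]); Rc=Rc@R.from_rotvec(w/n,degrees=True).as_matrix()
    print(n,'rows'); 
    for i in range(0,n,8): print(rows[i:i+8] if not all(r==rows[0] for r in rows) else (min(8,n-i),'x',rows[0]))
E
python3 - <<'E'
from h import *
T=cam('top')
f=.64
for n,u,z in [('tape',(508,408),22),('spat_bot',(620,405),10),('spat_top',(613,272),5),('bowl',(480,195),45),('pen',(340,222),8),('penL',(337,250),8),('mustard',(384,193),85),('calc',(340,180),20),('greenR',(245,445),0),('tray',(645,350),50)]:
    print(n,T.unproj([np.array(u)*f],z)[0].round())
for i in range(2): st()
plan([487,-192,200],[180,0,-98.2])
E
```

```text
tape [ 334. -290.   22.]
spat_bot [ 337. -520.   10.]
spat_top [ 607. -513.    5.]
bowl [ 756. -236.   45.]
pen [708.  46.   8.]
penL [651.  51.   8.]
mustard [749. -45.  85.]
calc [793.  46.  20.]
greenR [256. 236.   0.]
tray [ 447. -559.   50.]
t 0.4 p [ 212.4 -614.2  184.3] rpy [-180.     0.   -70.9] F [ 0.7 -0.6  0. ] op 94.0
t 0.4 p [ 212.4 -614.2  184.3] rpy [-180.     0.   -70.9] F [ 0.7 -0.6  0. ] op 94.0
21 rows
[[[-0.589, -0.757, -0.03], [-0.0, 0.0, 0.162], -1], [[-0.606, -0.744, -0.03], [-0.0, 0.0, 0.162], -1], [[-0.623, -0.73, -0.03], [-0.0, 0.0, 0.162], -1], [[-0.639, -0.715, -0.03], [-0.0, 0.0, 0.162], -1], [[-0.655, -0.701, -0.03], [-0.0, 0.0, 0.162], -1], [[-0.671, -0.686, -0.03], [-0.0, 0.0, 0.162], -1], [[-0.686, -0.67, -0.03], [-0.0, 0.0, 0.162], -1], [[-0.701, -0.655, -0.03], [-0.0, 0.0, 0.162], -1]]
[[[-0.716, -0.639, -0.03], [-0.0, 0.0, 0.162], -1], [[-0.73, -0.622, -0.03], [-0.0, 0.0, 0.162], -1], [[-0.744, -0.605, -0.03], [-0.0, 0.0, 0.162], -1], [[-0.758, -0.588, -0.03], [-0.0, 0.0, 0.162], -1], [[-0.771, -0.571, -0.03], [-0.0, 0.0, 0.162], -1], [[-0.784, -0.553, -0.03], [-0.0, 0.0, 0.162], -1], [[-0.796, -0.536, -0.03], [-0.0, 0.0, 0.162], -1], [[-0.808, -0.517, -0.03], [-0.0, 0.0, 0.162], -1]]
[[[-0.82, -0.499, -0.03], [-0.0, 0.0, 0.162], -1], [[-0.831, -0.48, -0.03], [-0.0, 0.0, 0.162], -1], [[-0.841, -0.461, -0.03], [-0.0, 0.0, 0.162], -1], [[-0.852, -0.442, -0.03], [-0.0, 0.0, 0.162], -1], [[-0.861, -0.423, -0.03], [-0.0, 0.0, 0.162], -1]]
```

>>> send_rows:
  commands:
    - [[0,0,0],[0,0,0.85],0]
    - [[0,0,-0.6],[0,0,0.85],0]
    - [[0,0,0],[0,0,0.85],0]
    - [[0,0,0],[0,0,0.86],0]
    - [[-0.95,-0.44,0],[0,0,0],0]
    - [[-0.95,-0.44,0],[0,0,0],0]
    - [[-0.95,-0.44,0],[0,0,0],0]
    - [[-0.95,-0.44,0],[0,0,0],0]

```text
clock: 1.2
eef_pos: [269.9, -525.8, 199.5]
orientation: [-180.0, -0.0, -98.2]
force: [-0.3, 0.2, -0.1]
opening: 47.2
```

>>> send_rows:
  commands:
    - [[-0.95,-0.44,0],[0,0,0],0]
    - [[-0.95,-0.44,0],[0,0,0],0]
    - [[-0.95,-0.44,0],[0,0,0],0]
    - [[-0.95,-0.44,0],[0,0,0],0]
    - [[-0.95,-0.44,0],[0,0,0],0]
    - [[-0.95,-0.44,0],[0,0,0],0]
    - [[-0.95,-0.44,0],[0,0,0],0]
    - [[-0.95,-0.44,0],[0,0,0],0]

```text
clock: 2.0
eef_pos: [384.2, -350.2, 199.6]
orientation: [-180.0, -0.0, -98.2]
force: [0.2, -0.7, -0.1]
opening: 46.8
```

>>> send_rows:
  commands:
    - [[-0.95,-0.44,0],[0,0,0],0]
    - [[-0.95,-0.44,0],[0,0,0],0]
    - [[-0.95,-0.44,0],[0,0,0],0]
    - [[-0.95,-0.44,0],[0,0,0],0]
    - [[-0.95,-0.44,0],[0,0,0],0]
    - [[-0.95,-0.44,0],[0,0,0],0]
    - [[-0.95,-0.44,0],[0,0,0],0]
    - [[0,0,0],[0,0,0],0]

```text
clock: 2.8
eef_pos: [484.6, -195.7, 199.5]
orientation: [-180.0, 0.0, -98.0]
force: [0.3, -0.3, 0.5]
opening: 46.4
```

Run:
```python
from h import *
st(); c=cam('wrist'); print(c.o,); crop(c,0,0,512,384,1,'w1'); cv2.imwrite('pics/w1.png',cv2.resize(c.img,(800,600)))
np.save('w1.npy',0)
```

```text
t 2.8 p [ 484.6 -195.7  199.5] rpy [-180.    0.  -98.] F [ 0.3 -0.3  0.5] op 46.4
[ 552.24592787 -202.97420766  401.24493381]
```

View pics/w1.png

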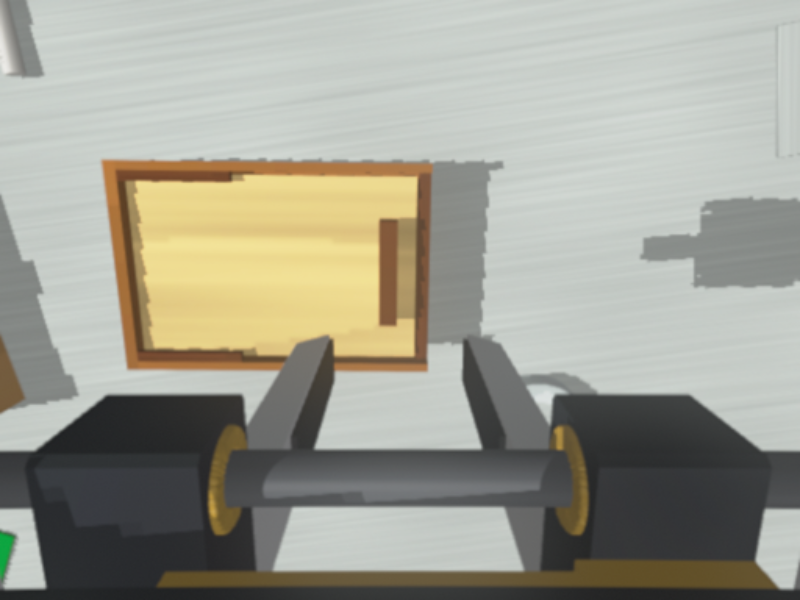

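Run:
```python
from fit import *
c=cam('wrist'); k=.64
o=[((104,160),(105,-71,58)),((432,164),(-105,-71,58)),((128,369),(105,71,58)),((427,370),(-105,71,58))]
x,r=fit([(c,np.array(u)*k,l) for u,l in o],[495,-113,1.43]);print(x,math.degrees(x[2]),r.round(1).tolist())
o=[((379,219),(-71,-35,66)),((397,219),(-83,-35,66)),((380,326),(-71,35,66)),((397,326),(-83,35,66))]
x,r=fit([(c,np.array(u)*k,l) for u,l in o],[495,-113,1.43]);print(x,math.degrees(x[2]),r.round(1).tolist())
crop(c,60,90,290,245,3,'w1b')
a=x[2];print(x[0]-77*math.cos(a),x[1]-77*math.sin(a))
```

```text
[ 495.43701453 -111.82649348    1.42057476] 81.3929380423996 [[-1.0, -0.1], [0.4, -0.2], [0.2, -0.0], [0.3, 0.8]]
[ 495.24820019 -111.93911659    1.43014283] 81.9411482359621 [[-0.2, 0.8], [0.2, 0.8], [-0.3, -0.9], [0.3, -0.9]]
484.4535556967586 -188.17871031109962
```

View pics/w1b.png

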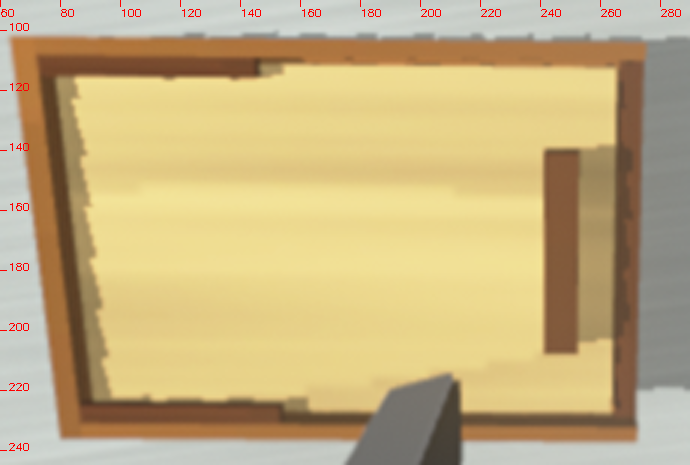

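>>> send_rows:
  commands:
    - [[-0.29,0.04,0.9],[0,0,0],0.2]
    - [[0,0,0.95],[0,0,0],0.2]
    - [[0,0,0.95],[0,0,0],0.2]
    - [[0,0,0.95],[0,0,0],0.2]
    - [[0,0,0.95],[0,0,0],0.2]
    - [[0,0,0.8],[0,0,0],0.2]
    - [[0,0,0.35],[0,0,0],0.2]
    - [[0,0,0],[0,0,0],0.2]

```text
clock: 3.7
eef_pos: [482.5, -190.6, 52.2]
orientation: [179.9, 0.1, -98.3]
force: [0.2, -0.8, 0.7]
opening: 37.5
```

Run:
```python
from h import *
st(); c=cam('wrist'); cv2.imwrite('pics/w2.png',cv2.resize(c.img,(800,600)))
```

```text
t 3.7 p [ 482.5 -190.6   52.2] rpy [ 1.799e+02  1.000e-01 -9.830e+01] F [ 0.2 -0.8  0.7] op 37.5
```

View pics/w2.png

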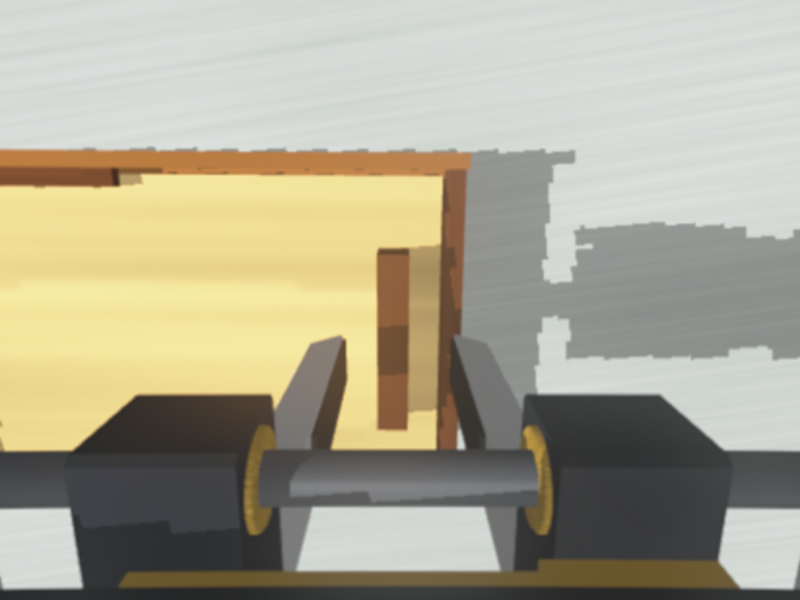

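>>> send_rows:
  commands:
    - [[-0.07,0,0],[0,0,0],0.6]
    - [[0,0,0],[0,0,0],1]
    - [[0,0,0],[0,0,0],1]
    - [[0,0,0],[0,0,0],1]
    - [[0,0,0],[0,0,0],1]
    - [[0,0,0],[0,0,0],1]
  grip_force: 25

```text
clock: 4.35
eef_pos: [484.0, -188.5, 53.3]
orientation: [-180.0, -0.0, -98.2]
force: [-0.4, -0.7, -0.1]
opening: -0.0
```

Run:
```python
from h import *
st(); c=cam('wrist'); cv2.imwrite('pics/w3.png',cv2.resize(c.img,(800,600)))
c=cam('scene'); crop(c,190,80,330,220,4,'s3')
```

```text
t 4.35 p [ 484.  -188.5   53.3] rpy [-180.    -0.   -98.2] F [-0.4 -0.7 -0.1] op -0.0
```

View pics/w3.png

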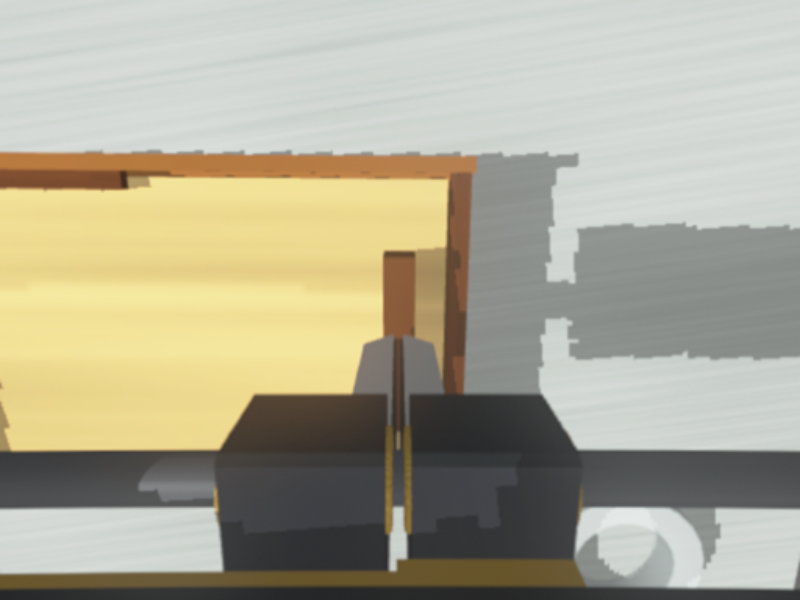

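View pics/s3.png

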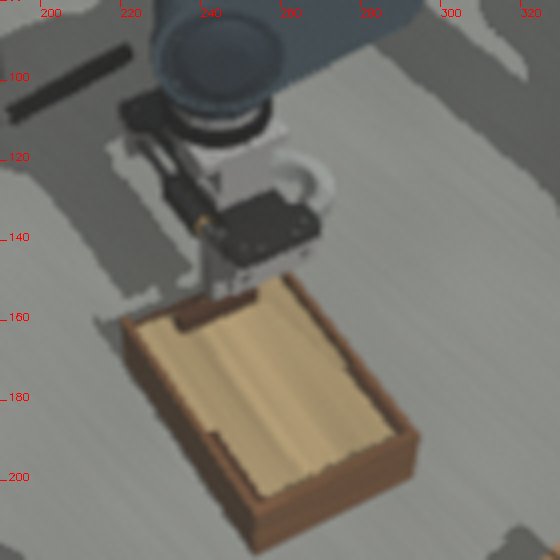

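Run:
```python
from h import *
s=st(); c=cam('wrist'); p=s['eef_pos'];Rm=rot(s['orientation'])
for q in [(0,0,0),(0,-8,0),(0,8,0),(6,-8,-18.8),(6,-8,0)]: print(q,c.proj(p+Rm@np.array(q))/.64)
a=math.radians(81.8)
for l in [(-77,-35,66),(-77,35,66),(-77,-35,50),(-77,35,50)]:
    P=[495.4+l[0]*math.cos(a)-l[1]*math.sin(a),-112.2+l[0]*math.sin(a)+l[1]*math.cos(a),l[2]];print(l,np.round(P,1),c.proj(P)/.64, Rm.T@(P-p))
```

```text
t 4.45 p [ 484.  -188.5   53.2] rpy [-180.    -0.   -98.2] F [-0.5  0.5  0.5] op 0.5
(0, 0, 0) [[403.60216066 337.72690554]]
(0, -8, 0) [[403.65228254 318.90740465]]
(0, 8, 0) [[403.55319908 356.21747321]]
(6, -8, -18.8) [[420.43679763 333.46645663]]
(6, -8, 0) [[418.49328593 318.90924804]]
(-77, -35, 66) [ 519.1 -193.4   66. ] [[403.75115439 257.30031385]] [ -0.16747601 -35.42445866 -12.77853786]
(-77, 35, 66) [ 449.8 -183.4   66. ] [[403.32228834 430.35545992]] [ -0.15770185  34.57554064 -12.78012871]
(-77, -35, 50) [ 519.1 -193.4   50. ] [[403.32503758 250.43408246]] [ -0.16768594 -35.424095     3.22146214]
(-77, 35, 50) [ 449.8 -183.4   50. ] [[402.95594274 411.91773558]] [-0.15791178 34.5759043   3.21987129]
```

>>> send_rows:
  commands:
    - [[0,0,0.08],[0,0,0],1]
    - [[0,0,0.04],[0,0,0],1]
    - [[0,0,0],[0,0,0],1]

```text
clock: 4.8
eef_pos: [483.8, -188.4, 49.9]
orientation: [180.0, 0.0, -98.2]
force: [0.5, 0.2, 0.6]
opening: 0.5
```

>>> send_rows:
  commands:
    - [[0,0,0.06],[0,0,0],1]
    - [[0,0,0],[0,0,0],1]

```text
clock: 5.0
eef_pos: [483.8, -188.5, 48.5]
orientation: [180.0, 0.0, -98.2]
force: [-0.4, -0.5, 0.7]
opening: 0.6
```

>>> send_rows:
  commands:
    - [[0,0,0.05],[0,0,0],1]
    - [[0,0,0],[0,0,0],1]

```text
clock: 5.2
eef_pos: [483.9, -188.4, 47.3]
orientation: [180.0, 0.0, -98.2]
force: [0.1, 0.3, -0.3]
opening: 0.4
```

>>> send_rows:
  commands:
    - [[0,0,0.05],[0,0,0],1]
    - [[0,0,0],[0,0,0],1]

```text
clock: 5.4
eef_pos: [483.9, -188.4, 46.0]
orientation: [180.0, 0.0, -98.2]
force: [0.1, -0.0, 0.9]
opening: 0.9
```

>>> send_rows:
  commands:
    - [[0,0,0.04],[0,0,0],1]
    - [[0,0,0],[0,0,0],1]

```text
clock: 5.6
eef_pos: [484.1, -188.6, 45.3]
orientation: [-180.0, -0.0, -98.2]
force: [-0.0, 0.4, 0.3]
opening: 0.1
```

>>> send_rows:
  commands:
    - [[0,0,0.04],[0,0,0],1]
    - [[0,0,0],[0,0,0],1]

```text
clock: 5.8
eef_pos: [484.1, -188.6, 45.2]
orientation: [180.0, 0.0, -98.2]
force: [-3.0, 2.4, 8.2]
opening: 0.5
```

>>> send_rows:
  commands:
    - [[0,0,-0.2],[0,0,0],0.2]
    - [[0,0,0],[0,0,0],0.2]
    - [[0,0,0],[0,0,0],0.2]
    - [[0,0,0.3],[0,0,0],0.2]
    - [[0,0,0.3],[0,0,0],0.3]
    - [[0,0,0.12],[0,0,0],1]
    - [[0,0,0],[0,0,0],1]
    - [[0,0,0],[0,0,0],1]

```text
clock: 6.6
eef_pos: [483.9, -188.5, 31.0]
orientation: [180.0, 0.0, -98.2]
force: [-1.4, -0.3, 0.0]
opening: 12.4
```

>>> send_rows:
  commands:
    - [[0,0,0],[0,0,0],1]
    - [[0,0,0],[0,0,0],1]

```text
clock: 6.8
eef_pos: [484.1, -188.6, 31.3]
orientation: [-180.0, -0.0, -98.2]
force: [-0.2, 1.3, -1.0]
opening: 12.1
```

>>> send_rows:
  commands:
    - [[0,0,-0.07],[0,0.071,0],1]
    - [[0.005,0,-0.07],[0,0.071,0],1]
    - [[0.005,0,-0.07],[0,0.071,0],1]
    - [[0,0,0],[0,0,0],1]

```text
clock: 7.2
eef_pos: [484.1, -188.5, 36.8]
orientation: [-180.0, -1.7, -98.2]
force: [-0.4, 0.0, -2.2]
opening: 12.2
```

Run:
```python
from h import *
print(st()['wrist_torque']); c=cam('wrist'); cv2.imwrite('pics/w4.png',cv2.resize(c.img,(800,600)))
```

```text
t 7.2 p [ 484.1 -188.5   36.8] rpy [-180.    -1.7  -98.2] F [-0.4  0.  -2.2] op 12.2
[-0.0485997   0.03151199 -0.04220322]
```

View pics/w4.png

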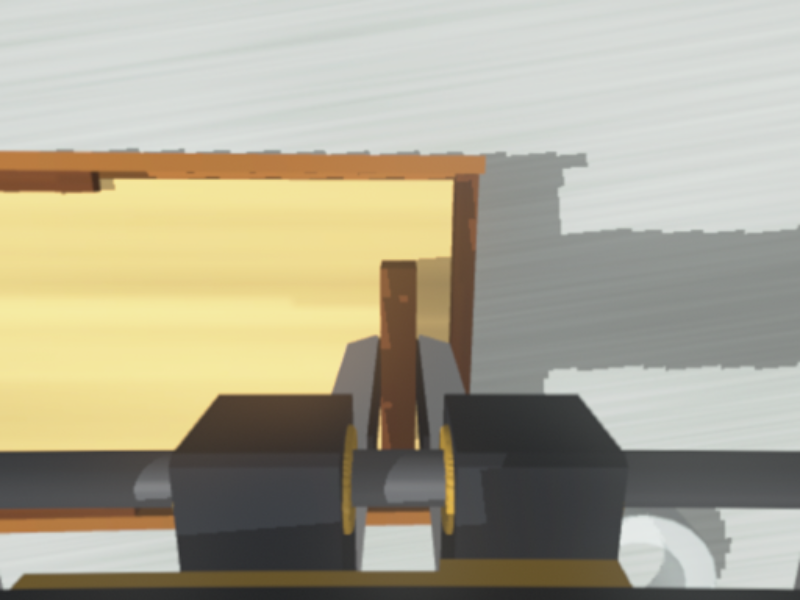

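>>> send_rows:
  commands:
    - [[0.25,0,0],[0,0,0],1]
    - [[0.45,0,0],[0,0,0],1]
    - [[0.45,0,0],[0,0,0],1]
    - [[0.45,0,0],[0,0,0],1]

```text
clock: 7.65
eef_pos: [478.0, -229.7, 37.7]
orientation: [-180.0, -1.7, -98.2]
force: [-0.1, 0.4, -2.3]
opening: 12.1
```

>>> send_rows:
  commands:
    - [[0.45,0,0],[0,0,0],1]
    - [[0.45,0,0],[0,0,0],1]
    - [[0.45,0,0],[0,0,0],1]
    - [[0.5,0,0],[0,0,0],1]

```text
clock: 8.05
eef_pos: [471.4, -275.0, 39.0]
orientation: [180.0, -1.7, -98.2]
force: [-0.5, 0.9, -2.4]
opening: 11.6
```

Run:
```python
from h import *
s=st(); c=cam('wrist'); cv2.imwrite('pics/w5.png',cv2.resize(c.img,(800,600)))
```

```text
t 8.05 p [ 471.4 -275.    39. ] rpy [180.   -1.7 -98.2] F [-0.5  0.9 -2.4] op 11.6
```

View pics/w5.png

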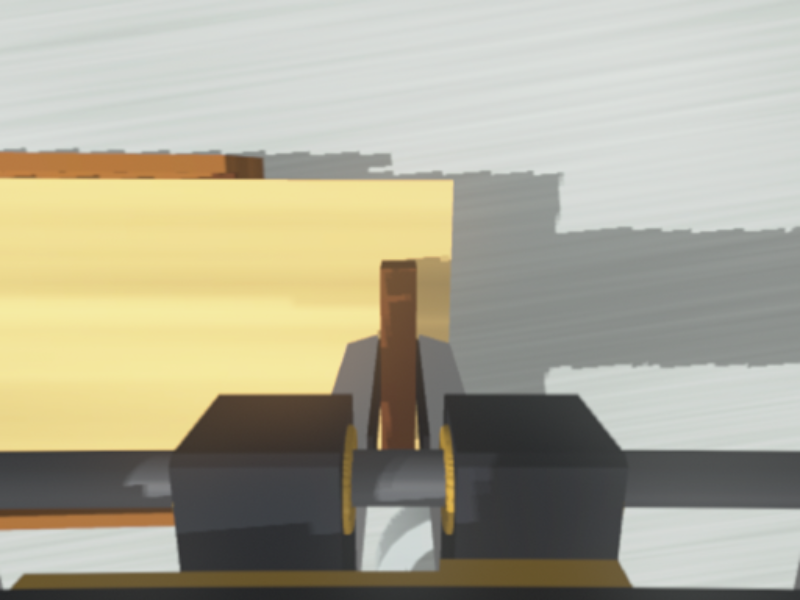

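>>> send_rows:
  commands:
    - [[0.1,0,-0.6],[0,0,0],1]
    - [[0.6,0,-0.5],[0,0,0],1]
    - [[0.9,0,0],[0,0,0],1]
    - [[0.95,0,0],[0,0,0],1]
    - [[0.95,0,0],[0,-0.1,0],1]
    - [[0.95,0,0],[0,-0.113,0],1]
    - [[0.85,0,0],[0,0,0],1]
    - [[0,0,0.3],[0,0,0],1]

```text
clock: 8.9
eef_pos: [453.5, -408.7, 64.9]
orientation: [-179.8, -0.3, -98.3]
force: [0.0, 0.2, -1.2]
opening: 11.6
```

>>> send_rows:
  commands:
    - [[0,0,0.8],[0,0,0],1]
    - [[0,0,0.8],[0,0,0],1]
    - [[0,0,0.5],[0,0,0],1]
    - [[0,0,0.25],[0,0,0],1]
    - [[0,0,0],[0,0,0],1]

```text
clock: 9.4
eef_pos: [452.7, -403.6, 2.7]
orientation: [179.9, 0.1, -98.2]
force: [0.5, -0.6, -1.8]
opening: 11.9
```

>>> send_rows:
  commands:
    - [[0,0,0.4],[0,0,0],1]
    - [[0,0,0.14],[0,0,0],1]
    - [[0,0,0],[0,0,0],1]

```text
clock: 9.7
eef_pos: [452.6, -404.0, -10.7]
orientation: [180.0, 0.0, -98.2]
force: [-0.3, 0.2, -0.9]
opening: 11.8
```

>>> send_rows:
  commands:
    - [[0,0,0.05],[0,0,0],1]
    - [[0,0,0],[0,0,0],1]

```text
clock: 9.9
eef_pos: [452.9, -404.5, -11.3]
orientation: [-180.0, -0.0, -98.2]
force: [0.2, -0.5, -2.4]
opening: 11.8
```

>>> send_rows:
  commands:
    - [[0,0,0.04],[0,0,0],1]
    - [[0,0,0],[0,0,0],0.4]
    - [[0,0,0],[0,0,0],0.4]
    - [[0,0,0],[0,0,0],0.4]
    - [[0,0,-0.5],[0,0,0],0.4]
    - [[0,0,-0.9],[0,0,0],0.4]
    - [[0,0,-1],[0,0,0],0.4]
    - [[0,0,-1],[0,0,0],0.4]

```text
clock: 10.7
eef_pos: [452.9, -404.5, 74.4]
orientation: [-180.0, -0.0, -98.2]
force: [-0.9, -0.1, 0.6]
opening: 28.0
```

Run:
```python
from h import *
st(); plan([552,190,170],[180,0,2.4])
```

```text
t 10.7 p [ 452.9 -404.5   74.4] rpy [-180.    -0.   -98.2] F [-0.9 -0.1  0.6] op 28.0
25 rows
[[[-0.964, -0.021, -0.153], [0.0, -0.0, -0.503], -1], [[-0.96, -0.089, -0.153], [0.0, -0.0, -0.503], -1], [[-0.951, -0.156, -0.153], [0.0, -0.0, -0.503], -1], [[-0.938, -0.222, -0.153], [0.0, -0.0, -0.503], -1], [[-0.92, -0.288, -0.153], [0.0, -0.0, -0.503], -1], [[-0.898, -0.351, -0.153], [0.0, -0.0, -0.503], -1], [[-0.871, -0.414, -0.153], [0.0, -0.0, -0.503], -1], [[-0.84, -0.474, -0.153], [0.0, -0.0, -0.503], -1]]
[[[-0.805, -0.531, -0.153], [0.0, -0.0, -0.503], -1], [[-0.765, -0.587, -0.153], [0.0, -0.0, -0.503], -1], [[-0.722, -0.639, -0.153], [0.0, -0.0, -0.503], -1], [[-0.676, -0.688, -0.153], [0.0, -0.0, -0.503], -1], [[-0.626, -0.734, -0.153], [0.0, -0.0, -0.503], -1], [[-0.573, -0.776, -0.153], [0.0, -0.0, -0.503], -1], [[-0.517, -0.814, -0.153], [0.0, -0.0, -0.503], -1], [[-0.458, -0.848, -0.153], [0.0, -0.0, -0.503], -1]]
[[[-0.398, -0.878, -0.153], [0.0, -0.0, -0.503], -1], [[-0.335, -0.904, -0.153], [0.0, -0.0, -0.503], -1], [[-0.271, -0.925, -0.153], [0.0, -0.0, -0.503], -1], [[-0.205, -0.942, -0.153], [0.0, -0.0, -0.503], -1], [[-0.139, -0.954, -0.153], [0.0, -0.0, -0.503], -1], [[-0.071, -0.962, -0.153], [0.0, -0.0, -0.503], -1], [[-0.004, -0.964, -0.153], [0.0, -0.0, -0.503], -1], [[0.064, -0.962, -0.153], [0.0, -0.0, -0.503], -1]]
[[[0.131, -0.955, -0.153], [0.0, -0.0, -0.503], -1]]
```

>>> send_rows:
  commands:
    - [[-0.85,-0.02,-0.5],[0,0,-0.503],1]
    - [[-0.85,-0.09,-0.5],[0,0,-0.503],1]
    - [[-0.85,-0.156,-0.5],[0,0,-0.503],1]
    - [[-0.85,-0.22,-0.5],[0,0,-0.503],1]
    - [[-0.85,-0.29,-0.5],[0,0,-0.503],1]
    - [[-0.85,-0.35,-0.5],[0,0,-0.503],1]
    - [[-0.87,-0.41,-0.5],[0,0,-0.503],1]
    - [[-0.84,-0.47,-0.3],[0,0,-0.503],1]

```text
clock: 11.5
eef_pos: [485.0, -226.9, 169.8]
orientation: [-179.9, -0.1, -65.9]
force: [-0.3, -1.3, -0.3]
opening: 0.3
```

>>> send_rows:
  commands:
    - [[-0.805,-0.53,0],[0,0,-0.503],1]
    - [[-0.765,-0.59,0],[0,0,-0.503],1]
    - [[-0.72,-0.64,0],[0,0,-0.503],1]
    - [[-0.68,-0.69,0],[0,0,-0.503],1]
    - [[-0.63,-0.73,0],[0,0,-0.503],1]
    - [[-0.57,-0.78,0],[0,0,-0.503],1]
    - [[-0.52,-0.81,0],[0,0,-0.503],1]
    - [[-0.46,-0.85,0],[0,0,-0.503],1]

```text
clock: 12.3
eef_pos: [516.3, -36.0, 168.7]
orientation: [-180.0, -0.1, -33.7]
force: [0.1, 0.3, 0.6]
opening: 0.8
```

>>> send_rows:
  commands:
    - [[-0.4,-0.88,0],[0,0,-0.503],1]
    - [[-0.335,-0.9,0],[0,0,-0.503],1]
    - [[-0.27,-0.925,0],[0,0,-0.503],1]
    - [[-0.2,-0.94,0],[0,0,-0.503],1]
    - [[-0.14,-0.95,0],[0,0,-0.503],1]
    - [[-0.07,-0.96,0],[0,0,-0.503],1]
    - [[0,-0.96,0],[0,0,-0.503],1]
    - [[0.06,-0.96,0],[0,0,-0.503],1]

```text
clock: 13.1
eef_pos: [547.9, 153.9, 168.7]
orientation: [-180.0, -0.1, -1.5]
force: [0.9, 0.9, 0.3]
opening: 0.5
```

>>> send_rows:
  commands:
    - [[0.13,-0.4,0],[0,0,-0.503],1]
    - [[0,0,0],[0,0,0],1]

```text
clock: 13.3
eef_pos: [551.5, 163.8, 168.5]
orientation: [-180.0, -0.1, 2.5]
force: [0.0, 0.3, -0.5]
opening: 0.2
```

Run:
```python
from h import *
st(); c=cam('wrist'); cv2.imwrite('pics/w6.png',cv2.resize(c.img,(800,600)))
```

```text
t 13.3 p [551.5 163.8 168.5] rpy [-1.8e+02 -1.0e-01  2.5e+00] F [ 0.   0.3 -0.5] op 0.2
```

View pics/w6.png

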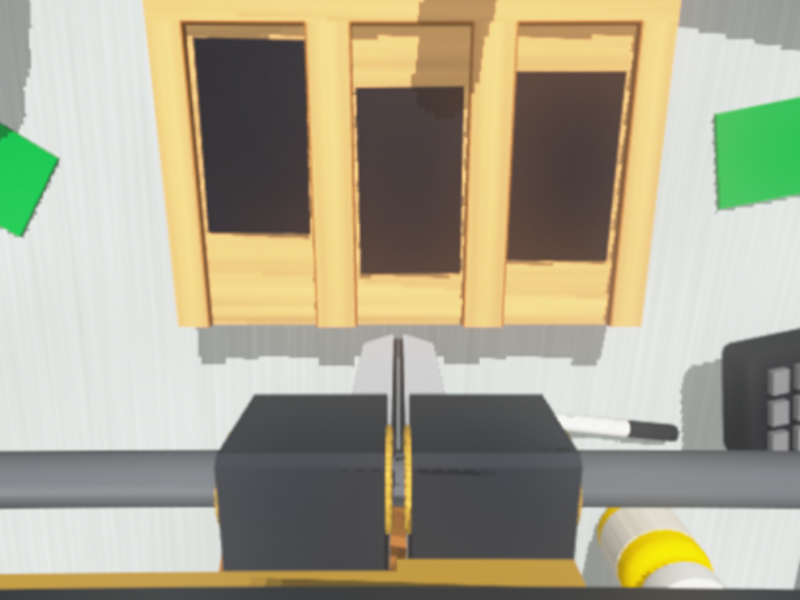

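Run:
```python
from fit import *
c=cam('wrist'); k=.64
o=[((178,326),(-150,-140,46)),((643,326),(150,-140,46))]
for u,x in zip((212,315,358,462,503,609),(-130,-60,-35,35,60,130)): o.append(((u,326),(x,-140,46)))
for u,x in zip((184,304,350,472,517,640),(-130,-60,-35,35,60,130)): o.append(((u,22),(x,40,46)))
x,r=fit([(c,np.array(u)*k,l) for u,l in o],[551,269,.04]);print(x.round(2),math.degrees(x[2]),r.round(1).tolist())
B=x; cc,s=math.cos(B[2]),math.sin(B[2]); M=np.array([[cc,s],[-s,cc]])
for n,pt in dict(t3=[(194,38),(305,40),(309,234),(209,232)],t2=[(356,88),(463,88),(460,273),(361,274)],t1=[(517,72),(624,72),(606,262),(508,260)]).items():
    P=c.unproj(np.array(pt)*k,42.5); L=(P[:,:2]-B[:2])@M.T; print(n,P.mean(0).round(1),L.mean(0).round(1),L.round(1).tolist())
```

```text
[5.5440e+02 2.7333e+02 4.0000e-02] 2.4119946268962966 [[0.4, 0.2], [-1.4, -0.1], [-1.5, 0.2], [1.6, 0.1], [-1.3, 0.1], [0.9, -0.0], [-0.8, -0.0], [0.5, -0.1], [-1.9, -0.2], [0.8, 0.2], [-0.4, 0.2], [0.6, 0.1], [0.1, 0.0], [0.9, -0.6]]
t3 [461.5 245.5  42.5] [-94.  -23.9] [[-124.8, 32.4], [-61.1, 31.6], [-63.6, -80.4], [-126.3, -79.1]]
t2 [556.4 223.3  42.5] [ -0.1 -50. ] [[-32.3, 5.8], [30.9, 5.7], [32.3, -105.5], [-31.3, -106.1]]
t1 [649.7 235.5  42.5] [ 93.6 -41.8] [[62.2, 14.4], [124.5, 14.0], [125.0, -98.5], [62.6, -97.1]]
```

>>> send_rows:
  commands:
    - [[0.13,-0.9,0.7],[0,0,0],1]
    - [[0.13,-0.9,0.7],[0,0,0],1]
    - [[0,-0.9,0.8],[0,0,0],1]
    - [[0,-0.84,0.8],[0,0,0],1]
    - [[0,0,1],[0,0,0],1]
    - [[0,0,1],[0,0,0],1]
    - [[0,0,0.7],[0,0,0],1]
    - [[0,0,0],[0,0,0],1]

```text
clock: 14.2
eef_pos: [553.3, 250.2, 23.5]
orientation: [180.0, 0.1, 2.3]
force: [-0.9, -0.2, -0.1]
opening: 0.5
```

>>> send_rows:
  commands:
    - [[0.02,0,0.06],[0,0,0],1]
    - [[0,0,0],[0,0,0],1]
  grip_force: 10

```text
clock: 14.4
eef_pos: [555.0, 250.9, 24.1]
orientation: [-180.0, -0.0, 2.3]
force: [-0.5, -0.6, 0.2]
opening: 0.4
```

>>> send_rows:
  commands:
    - [[0,0,0.03],[0,0,0],1]
    - [[0,0,0],[0,0,0],1]

```text
clock: 14.6
eef_pos: [554.7, 251.3, 23.2]
orientation: [-180.0, -0.0, 2.4]
force: [0.0, -0.2, 0.8]
opening: 0.5
```

>>> send_rows:
  commands:
    - [[0,0,0.04],[0,0,0],1]
    - [[0,0,0],[0,0,0],1]

```text
clock: 14.8
eef_pos: [554.5, 251.4, 21.8]
orientation: [-180.0, -0.0, 2.4]
force: [-0.5, -0.0, 0.7]
opening: 0.6
```

>>> send_rows:
  commands:
    - [[0,0,0.03],[0,0,0],1]
    - [[0,0,0],[0,0,0],1]

```text
clock: 15.0
eef_pos: [555.0, 251.6, 21.8]
orientation: [-180.0, -0.0, 2.4]
force: [-1.5, -0.9, 4.6]
opening: 0.8
```

>>> send_rows:
  commands:
    - [[0,0.2,0.01],[0,0,0],1]
    - [[0,0.4,0],[0,0,0],1]
    - [[0,0.4,0],[0,0,0],1]
    - [[0,0.4,0],[0,0,0],1]

```text
clock: 15.4
eef_pos: [557.1, 216.3, 21.8]
orientation: [-179.9, -0.1, 2.4]
force: [0.3, 1.2, 5.2]
opening: 0.6
```

Run:
```python
from h import *
st(); c=cam('top'); crop(c,90,130,230,245,5,'t7',0)
```

```text
t 15.4 p [557.1 216.3  21.8] rpy [-1.799e+02 -1.000e-01  2.400e+00] F [0.3 1.2 5.2] op 0.6
```

View pics/t7.png

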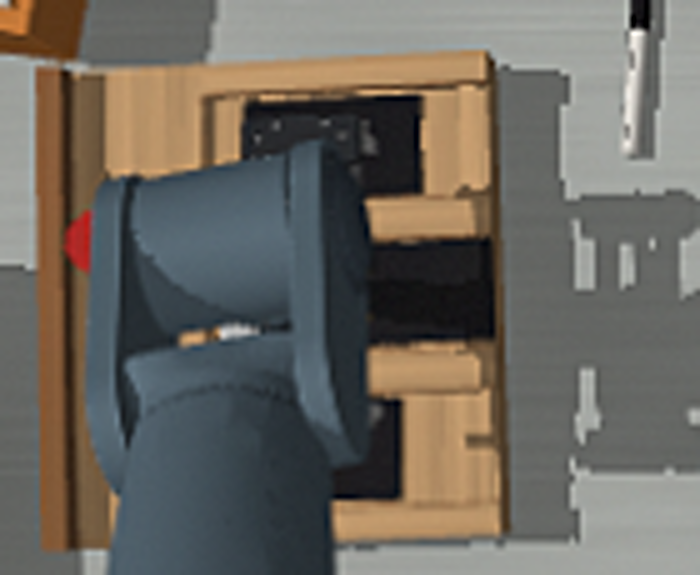

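>>> send_rows:
  commands:
    - [[0,0.4,0],[0,0,0],1]
    - [[0,0.4,0],[0,0,0],1]
    - [[0,0.4,0],[0,0,0],1]
    - [[0,0.4,0],[0,0,0],1]
    - [[0,0.3,0],[0,0,0],1]
    - [[0,0,0],[0,0,0],1]

```text
clock: 16.05
eef_pos: [559.2, 167.7, 21.8]
orientation: [180.0, -0.1, 2.3]
force: [0.9, -2.0, 6.6]
opening: 0.7
```

Run:
```python
from h import *
st(); c=cam('top'); crop(c,90,130,230,245,5,'t8',0);  c=cam('wrist'); cv2.imwrite('pics/w8.png',cv2.resize(c.img,(800,600)))
```

```text
t 16.05 p [559.2 167.7  21.8] rpy [ 1.8e+02 -1.0e-01  2.3e+00] F [ 0.9 -2.   6.6] op 0.7
```

View pics/t8.png

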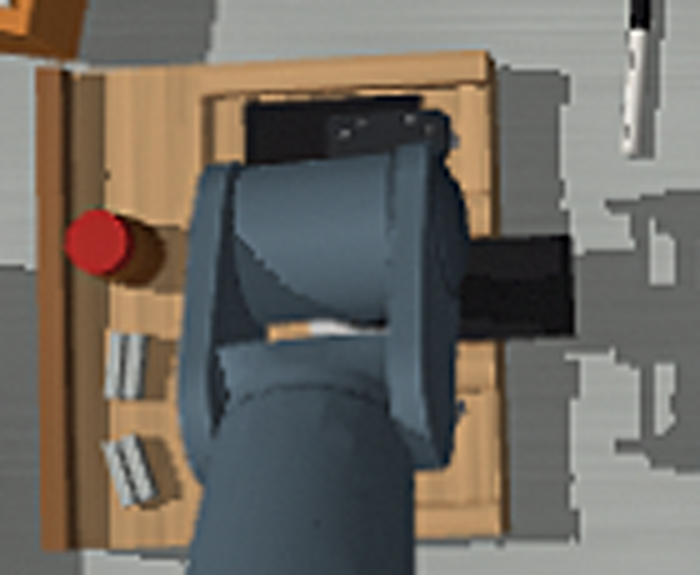

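View pics/w8.png

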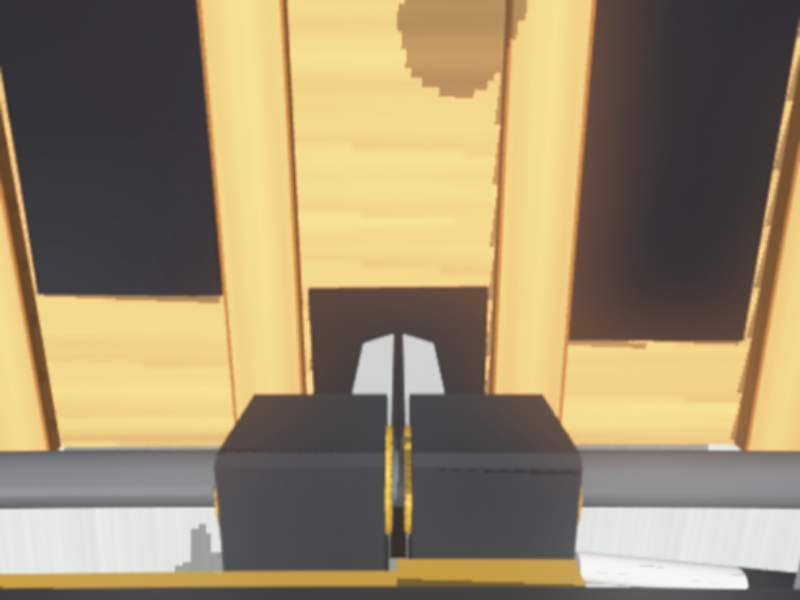

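>>> send_rows:
  commands:
    - [[0,0,-0.8],[0,0,0],1]
    - [[0,0.3,-0.4],[0,0,0],-1]
    - [[0,0.8,0],[0,0,0],-1]
    - [[0,0.82,0],[0,0,0],-1]
    - [[0,0,0],[0,0,0],-1]
    - [[0,0,0],[0,0,0],-1]

```text
clock: 16.75
eef_pos: [559.8, 120.5, 50.5]
orientation: [-180.0, 0.0, 2.3]
force: [0.2, 0.5, 0.1]
opening: 37.0
```

Run:
```python
from h import *
st();  c=cam('wrist'); cv2.imwrite('pics/w9.png',cv2.resize(c.img,(800,600))); print(c.unproj(np.array([(310,230),(490,230)])*.64,42.5))
```

```text
t 16.75 p [559.8 120.5  50.5] rpy [-180.     0.     2.3] F [0.2 0.5 0.1] op 37.0
[[522.43151179 165.18166009  42.5       ]
 [594.89814322 168.10991798  42.5       ]]
```

View pics/w9.png

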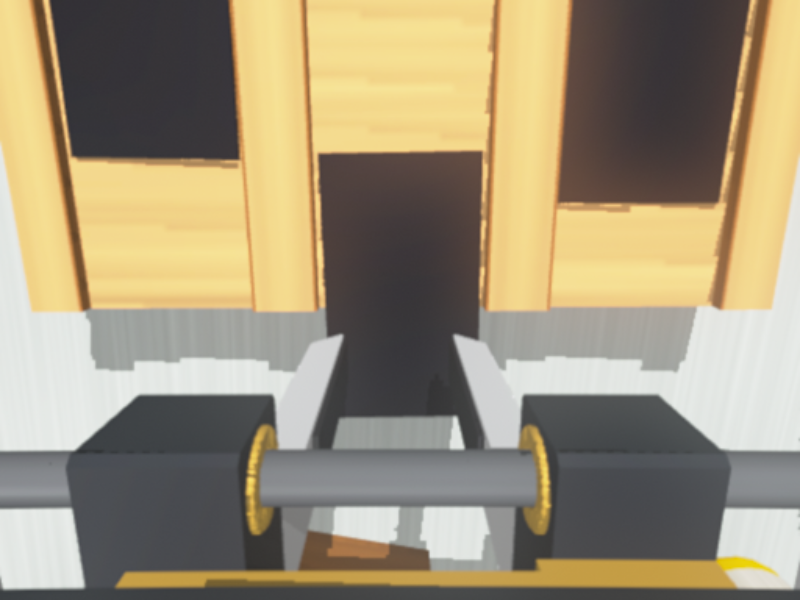

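>>> send_rows:
  commands:
    - [[0.06,0,0],[0,0,0],-1]
    - [[0,0,0],[0,0,0],-1]
    - [[0,0,0],[0,0,0],-1]
    - [[0,0,0],[0,0,0],-1]
    - [[0,0,0],[0,0,0],-1]
    - [[0,0,0],[0,0,0],-1]

```text
clock: 17.4
eef_pos: [561.5, 121.2, 50.7]
orientation: [-180.0, -0.0, 2.4]
force: [-0.3, 0.3, -0.2]
opening: 89.3
```

Run:
```python
from h import *
st();  c=cam('wrist'); print(c.unproj(np.array([(319,153),(482,152),(340,416),(460,415)])*.64,42.5)); print(c.unproj(np.array([(319,310)])*.64,46))
```

```text
t 17.4 p [561.5 121.2  50.7] rpy [-180.    -0.     2.4] F [-0.3  0.3 -0.2] op 89.3
[[527.5031584  195.8626095   42.5       ]
 [590.88322107 198.87519557  42.5       ]
 [537.38754808  84.31801865  42.5       ]
 [590.16676479  87.00222318  42.5       ]]
[[528.34231843 133.38966819  46.        ]]
```

>>> send_rows:
  commands:
    - [[0,0,0.7],[0,0,0],-1]
    - [[0,0,0.7],[0,0,0],-1]
    - [[0,0,0],[0,0,0],0]
    - [[0,0,0],[0,0,0],0.2]
    - [[0,0,0],[0,0,0],0.6]
    - [[0,0,0],[0,0,0],1]
    - [[0,0,0],[0,0,0],1]
  grip_force: 12

```text
clock: 18.15
eef_pos: [562.2, 121.1, 16.7]
orientation: [180.0, -0.1, 2.4]
force: [0.2, 0.8, 1.4]
opening: 63.4
```

>>> send_rows:
  commands:
    - [[0,0,0],[0,0,0],1]
    - [[0,0,-0.4],[0,0,0],1]
    - [[0,0,-0.8],[0,0,0],1]
    - [[0,0,-0.8],[0,0,0],1]
    - [[0,0,-0.4],[0,0,0],1]
    - [[0,0,0],[0,0,0],1]

```text
clock: 18.75
eef_pos: [562.8, 121.1, 77.7]
orientation: [180.0, -0.2, 2.4]
force: [0.4, -0.6, -0.7]
opening: 63.4
```

Run:
```python
from h import *
st();  c=cam('wrist'); cv2.imwrite('pics/w10.png',cv2.resize(c.img,(800,600)))
c=cam('scene'); crop(c,230,140,400,290,4,'s10',0)
a=math.radians(81.8); 
for l in [(-33,0),(-53,0)]: print(495.4+l[0]*math.cos(a),-112.2+l[0]*math.sin(a))
```

```text
t 18.75 p [562.8 121.1  77.7] rpy [180.   -0.2   2.4] F [ 0.4 -0.6 -0.7] op 63.4
490.6932451877181 -144.86261561995704
487.84066651360786 -164.65814023811282
```

View pics/w10.png

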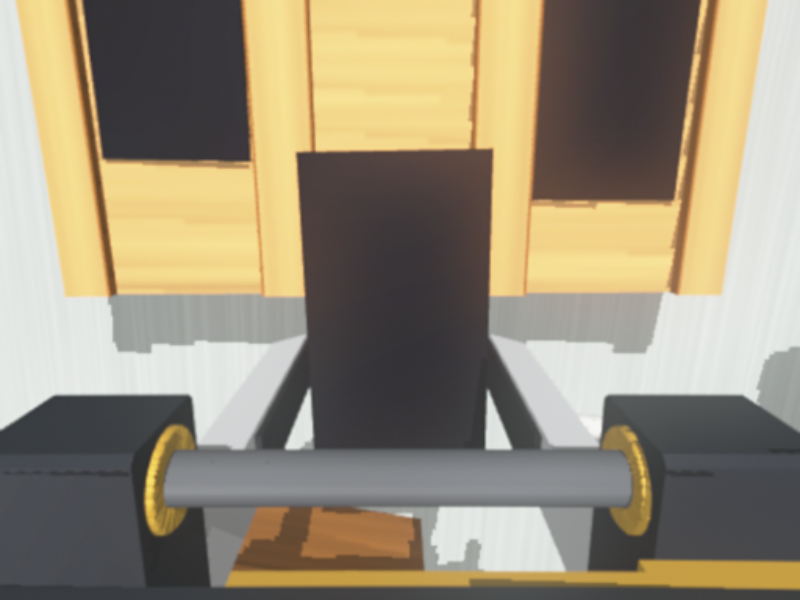

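View pics/s10.png

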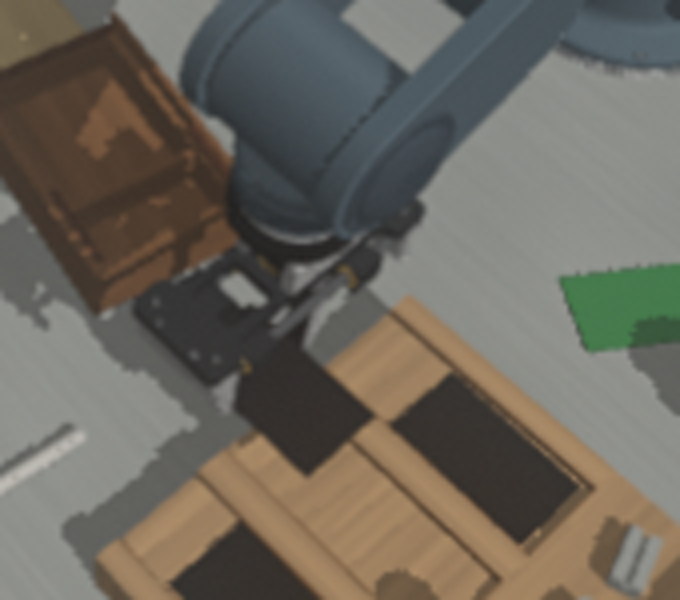

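>>> send_rows:
  commands:
    - [[0,0.3,-0.2],[0,0,0.66],1]
    - [[0,0.3,0],[0,0,0.665],1]
    - [[-0.112,0.95,0],[0,0,0],1]
    - [[-0.112,0.95,0],[0,0,0],1]
    - [[-0.112,0.95,0],[0,0,0],1]
    - [[-0.112,0.95,0],[0,0,0],1]
    - [[-0.112,0.95,0],[0,0,0],1]
    - [[-0.112,0.95,0],[0,0,0],1]

```text
clock: 19.65
eef_pos: [523.0, -33.2, 79.3]
orientation: [-180.0, 0.1, -8.2]
force: [0.1, 0.2, 0.1]
opening: 63.7
```

>>> send_rows:
  commands:
    - [[-0.112,0.95,0],[0,0,0],1]
    - [[-0.112,0.95,0],[0,0,0],1]
    - [[-0.112,0.95,0],[0,0,0],1]
    - [[-0.112,0.95,0],[0,0,0],1]
    - [[-0.112,0.9,0],[0,0,0],1]
    - [[-0.1,0.7,0],[0,0,0],1]
    - [[0,0,0],[0,0,0],1]

```text
clock: 20.35
eef_pos: [487.7, -164.8, 79.6]
orientation: [-180.0, 0.1, -8.4]
force: [0.5, 0.1, 0.2]
opening: 63.4
```

Run:
```python
from h import *
st();  c=cam('wrist'); cv2.imwrite('pics/w11.png',cv2.resize(c.img,(800,600)))
c=cam('top'); crop(c,210,160,330,250,5,'t11',0)
plan([487.8,-164.7,77],[180,0,-8.2])
```

```text
t 20.35 p [ 487.7 -164.8   79.6] rpy [-1.8e+02  1.0e-01 -8.4e+00] F [0.5 0.1 0.2] op 63.4
1 rows
(1, 'x', [[-0.008, 0.061, 0.112], [-0.008, 0.012, -0.007], -1])
```

View pics/w11.png

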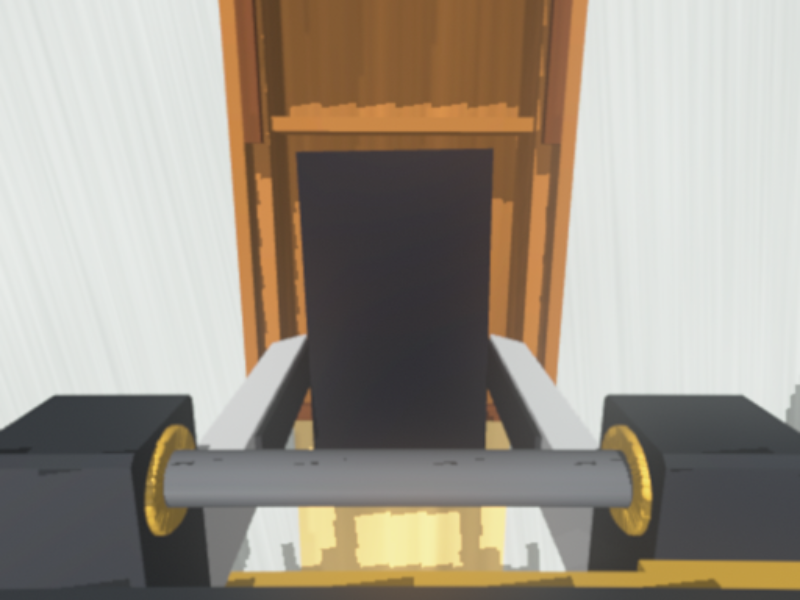

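>>> send_rows:
  commands:
    - [[0.06,0,0.8],[0,0,0],1]
    - [[0,0,0.9],[0,0,0],1]
    - [[0,0,0.9],[0,0,0],1]
    - [[0,0,0.7],[0,0,0],1]
    - [[0,0,0.35],[0,0,0],1]
    - [[0,0,0],[0,0,0],1]

```text
clock: 21.05
eef_pos: [489.3, -162.6, -11.9]
orientation: [-179.9, 0.2, -8.2]
force: [0.4, 0.4, -0.5]
opening: 63.5
```

Run:
```python
from h import *
st();  c=cam('wrist'); cv2.imwrite('pics/w12.png',cv2.resize(c.img,(800,600)))
```

```text
t 21.05 p [ 489.3 -162.6  -11.9] rpy [-179.9    0.2   -8.2] F [ 0.4  0.4 -0.5] op 63.5
```

View pics/w12.png

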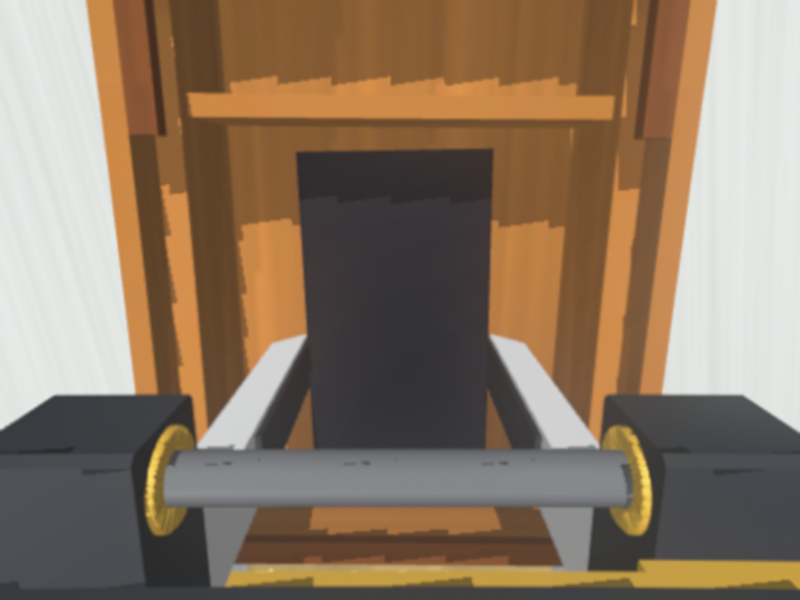

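>>> send_rows:
  commands:
    - [[0,0,0.05],[0,0,0],1]
    - [[0,0,0],[0,0,0],-0.55]
    - [[0,0,0],[0,0,0],-0.55]
    - [[0,0,0],[0,0,0],-0.55]
    - [[0,0,-0.6],[0,0,0],-0.55]
    - [[0,0,-1],[0,0,0],-0.55]
    - [[0,0,-1],[0,0,0],-0.55]
    - [[0,0,-1],[0,0,0],0]

```text
clock: 21.9
eef_pos: [490.2, -164.0, 79.3]
orientation: [180.0, -0.0, -8.2]
force: [-0.6, -0.3, 0.8]
opening: 68.0
```

Run:
```python
from h import *
st();  c=cam('wrist'); cv2.imwrite('pics/w13.png',cv2.resize(c.img,(800,600)))
plan([650-4+1, 265, 140],[180,0,2.4])
```

```text
t 21.9 p [ 490.2 -164.    79.3] rpy [180.   -0.   -8.2] F [-0.6 -0.3  0.8] op 68.0
19 rows
[[[0.192, -0.943, -0.12], [0.001, -0.003, -0.07], -1], [[0.201, -0.941, -0.12], [0.001, -0.003, -0.07], -1], [[0.21, -0.939, -0.119], [0.001, -0.003, -0.07], -1], [[0.22, -0.937, -0.119], [0.001, -0.003, -0.07], -1], [[0.229, -0.935, -0.119], [0.001, -0.003, -0.07], -1], [[0.238, -0.933, -0.119], [0.001, -0.003, -0.07], -1], [[0.247, -0.93, -0.119], [0.001, -0.003, -0.07], -1], [[0.256, -0.928, -0.119], [0.001, -0.003, -0.07], -1]]
[[[0.265, -0.926, -0.119], [0.001, -0.003, -0.07], -1], [[0.274, -0.923, -0.119], [0.001, -0.003, -0.07], -1], [[0.283, -0.92, -0.119], [0.001, -0.003, -0.07], -1], [[0.291, -0.917, -0.119], [0.001, -0.003, -0.07], -1], [[0.3, -0.915, -0.119], [0.001, -0.003, -0.07], -1], [[0.309, -0.912, -0.119], [0.001, -0.003, -0.07], -1], [[0.318, -0.909, -0.118], [0.001, -0.003, -0.07], -1], [[0.327, -0.905, -0.118], [0.001, -0.003, -0.07], -1]]
[[[0.336, -0.902, -0.118], [0.001, -0.003, -0.07], -1], [[0.344, -0.899, -0.118], [0.001, -0.003, -0.07], -1], [[0.353, -0.896, -0.118], [0.001, -0.003, -0.07], -1]]
```

View pics/w13.png

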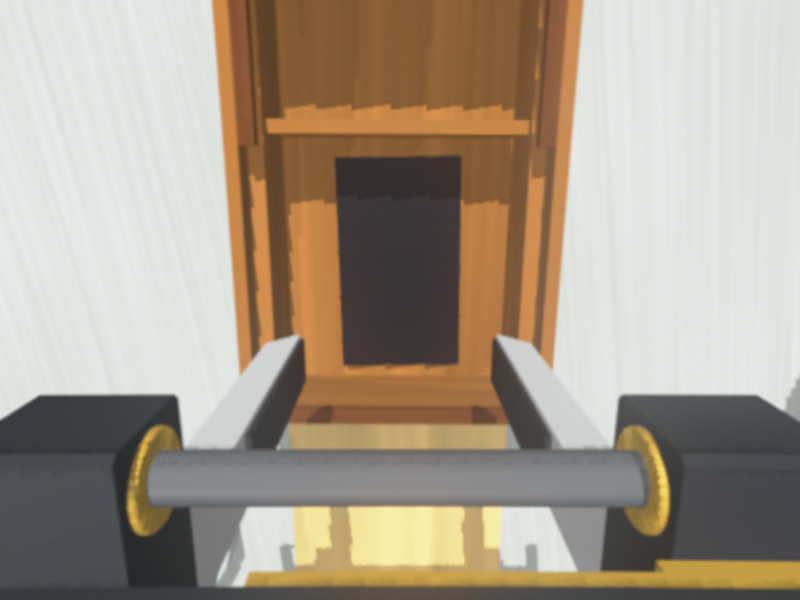

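>>> send_rows:
  commands:
    - [[0,0,-0.2],[0,0,-0.66],1]
    - [[0,0,0],[0,0,-0.665],1]
    - [[0.39,-0.92,0],[0,0,0],1]
    - [[0.39,-0.92,0],[0,0,0],1]
    - [[0.39,-0.92,0],[0,0,0],1]
    - [[0.39,-0.92,0],[0,0,0],1]
    - [[0.39,-0.92,0],[0,0,0],1]
    - [[0.39,-0.92,0],[0,0,0],1]

```text
clock: 22.75
eef_pos: [543.1, -22.7, 82.8]
orientation: [-180.0, 0.0, 2.4]
force: [0.5, 0.1, -0.2]
opening: 1.7
```

>>> send_rows:
  commands:
    - [[0.39,-0.92,0],[0,0,0],1]
    - [[0.39,-0.92,0],[0,0,0],1]
    - [[0.39,-0.92,0],[0,0,0],1]
    - [[0.39,-0.92,0],[0,0,0],1]
    - [[0.39,-0.92,0],[0,0,0],1]
    - [[0.39,-0.92,0],[0,0,0],1]
    - [[0.39,-0.92,0],[0,0,0],1]
    - [[0.39,-0.92,0],[0,0,0],1]

```text
clock: 23.55
eef_pos: [613.4, 164.3, 82.6]
orientation: [180.0, 0.0, 2.4]
force: [0.6, -0.2, -0.7]
opening: 0.3
```

>>> send_rows:
  commands:
    - [[0.39,-0.92,0],[0,0,0],1]
    - [[0.39,-0.92,0],[0,0,0],1]
    - [[0.3,-0.9,0.3],[0,0,0],1]
    - [[0,0,0.9],[0,0,0],1]
    - [[0,0,0.8],[0,0,0],1]
    - [[0,0,0],[0,0,0],1]

```text
clock: 24.15
eef_pos: [634.5, 232.5, 29.1]
orientation: [179.9, 0.4, 2.4]
force: [0.7, 0.0, -1.2]
opening: 0.7
```

>>> send_rows:
  commands:
    - [[0.3,-0.65,0],[0,0,0],1]
    - [[0.33,-0.63,0],[0,0,0],1]
    - [[0,0,0.2],[0,0,0],1]
    - [[0,0,0.06],[0,0,0],1]
    - [[0,0,0],[0,0,0],1]

```text
clock: 24.65
eef_pos: [651.2, 264.8, 26.2]
orientation: [180.0, 0.1, 2.4]
force: [0.3, 0.2, 0.1]
opening: 0.9
```

Run:
```python
from h import *
st();  c=cam('wrist'); cv2.imwrite('pics/w14.png',cv2.resize(c.img,(800,600)))
```

```text
t 24.65 p [651.2 264.8  26.2] rpy [1.8e+02 1.0e-01 2.4e+00] F [0.3 0.2 0.1] op 0.9
```

View pics/w14.png

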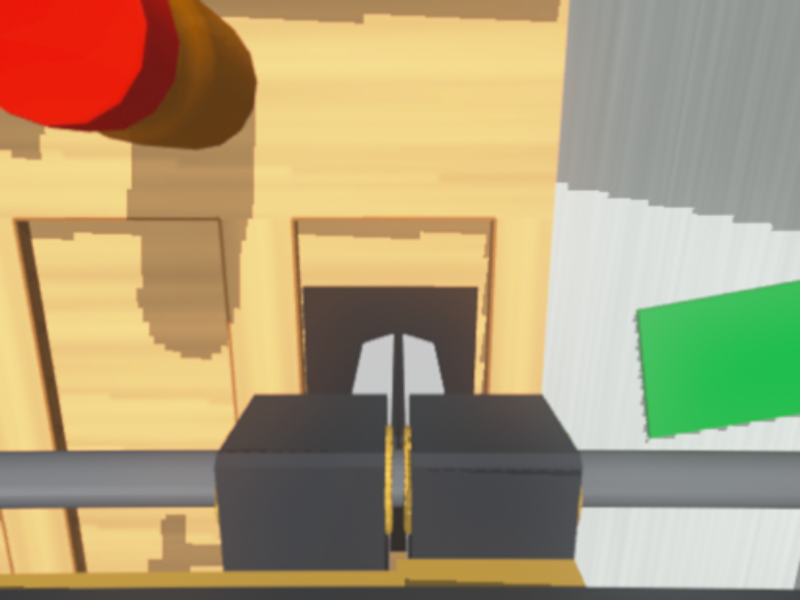

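>>> send_rows:
  commands:
    - [[-0.1,0,0.1],[0,0,0],1]
    - [[0,0,0.07],[0,0,0],1]
    - [[0,0,0.02],[0,0,0],1]
    - [[0,0,0],[0,0,0],1]

```text
clock: 25.1
eef_pos: [649.3, 265.3, 22.0]
orientation: [-180.0, 0.0, 2.4]
force: [0.3, -0.8, 0.2]
opening: 0.3
```

>>> send_rows:
  commands:
    - [[0,0,0.03],[0,0,0],1]
    - [[0,0,0],[0,0,0],1]

```text
clock: 25.3
eef_pos: [649.6, 265.5, 21.8]
orientation: [-180.0, -0.0, 2.4]
force: [-0.1, -0.2, 2.4]
opening: 0.6
```

>>> send_rows:
  commands:
    - [[0,0.2,0.015],[0,0,0],1]
    - [[0,0.45,0],[0,0,0],1]
    - [[0,0.45,0],[0,0,0],1]
    - [[0,0.45,0],[0,0,0],1]
    - [[0,0.45,0],[0,0,0],1]

```text
clock: 25.8
eef_pos: [652.2, 214.5, 21.8]
orientation: [-180.0, -0.1, 2.4]
force: [-0.4, 1.6, 5.6]
opening: 0.4
```

>>> send_rows:
  commands:
    - [[0,0.45,0],[0,0,0],1]
    - [[0,0.45,0],[0,0,0],1]
    - [[0,0.45,0],[0,0,0],1]
    - [[0,0.4,0],[0,0,0],1]
    - [[0,0,0],[0,0,0],1]

```text
clock: 26.3
eef_pos: [654.1, 169.4, 21.8]
orientation: [179.9, -0.1, 2.3]
force: [0.5, -1.4, 5.9]
opening: 0.3
```

Run:
```python
from h import *
st();  c=cam('wrist'); cv2.imwrite('pics/w15.png',cv2.resize(c.img,(800,600)))
```

```text
t 26.3 p [654.1 169.4  21.8] rpy [ 1.799e+02 -1.000e-01  2.300e+00] F [ 0.5 -1.4  5.9] op 0.3
```

View pics/w15.png

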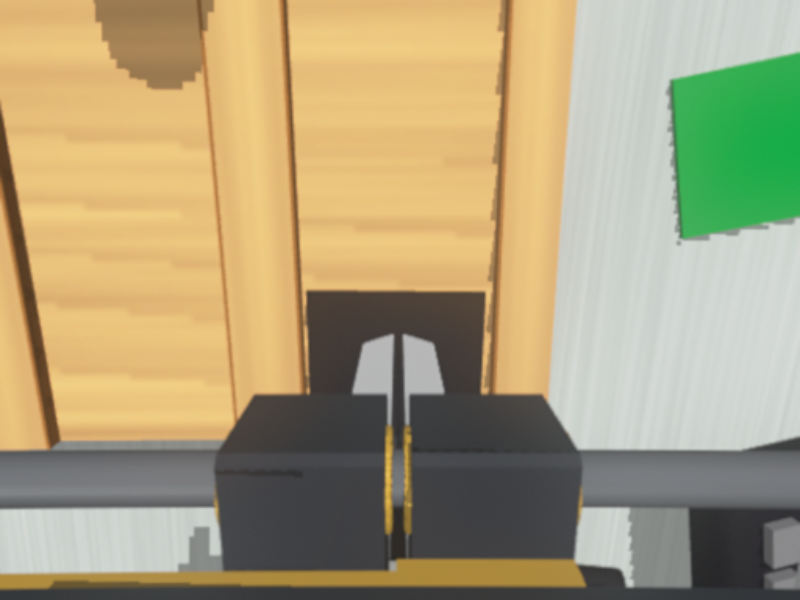

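>>> send_rows:
  commands:
    - [[0,0,-0.8],[0,0,0],1]
    - [[0,0.3,-0.4],[0,0,0],-1]
    - [[0,0.75,0],[0,0,0],-1]
    - [[0,0.77,0],[0,0,0],-1]
    - [[0,0,0],[0,0,0],-1]
    - [[0,0,0],[0,0,0],-1]
    - [[0,0,0],[0,0,0],-1]
    - [[0,0,0],[0,0,0],-1]

```text
clock: 27.15
eef_pos: [654.8, 126.8, 50.5]
orientation: [-180.0, 0.0, 2.4]
force: [0.2, 0.4, 0.6]
opening: 53.0
```

>>> send_rows:
  commands:
    - [[0,0,0],[0,0,0],-1]
    - [[0,0,0],[0,0,0],-1]
    - [[0,0,0],[0,0,0],-1]

```text
clock: 27.45
eef_pos: [655.1, 126.7, 50.9]
orientation: [-180.0, -0.0, 2.4]
force: [-0.1, -0.7, -0.5]
opening: 77.2
```

Run:
```python
from h import *
st();  c=cam('wrist'); cv2.imwrite('pics/w16.png',cv2.resize(c.img,(800,600)))
```

```text
t 27.45 p [655.1 126.7  50.9] rpy [-180.    -0.     2.4] F [-0.1 -0.7 -0.5] op 77.2
```

View pics/w16.png

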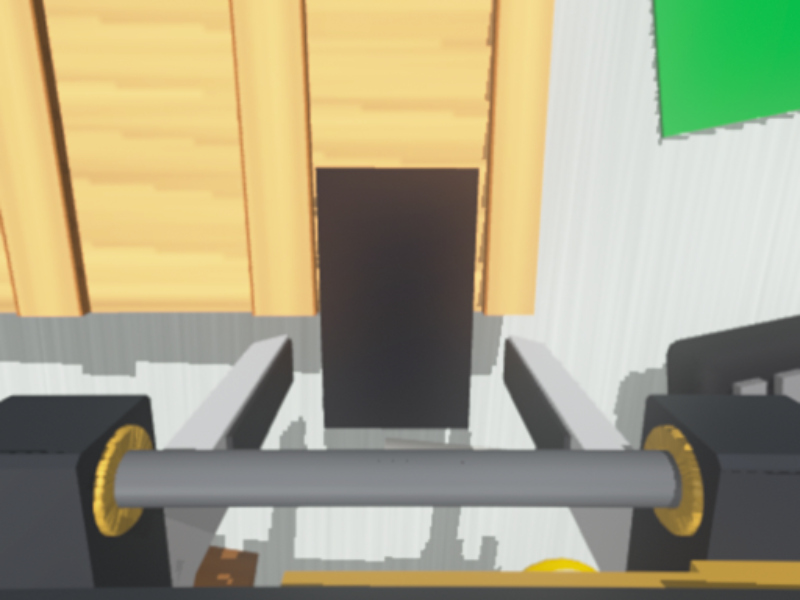

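>>> send_rows:
  commands:
    - [[0,0.12,0.4],[0,0,0],-1]
    - [[0,0,0.7],[0,0,0],-0.8]
    - [[0,0,0.3],[0,0,0],0]
    - [[0,0,0],[0,0,0],0.2]
    - [[0,0,0],[0,0,0],0.6]
    - [[0,0,0],[0,0,0],1]
    - [[0,0,0],[0,0,0],1]
  grip_force: 12

```text
clock: 28.2
eef_pos: [655.7, 123.4, 16.6]
orientation: [180.0, -0.1, 2.4]
force: [0.3, 0.3, 0.0]
opening: 63.4
```

>>> send_rows:
  commands:
    - [[0,0,0],[0,0,0],1]
    - [[0,0,-0.4],[0,0,0],1]
    - [[0,0,-0.8],[0,0,0],1]
    - [[0,0,-0.8],[0,0,0],1]
    - [[0,0,-0.6],[0,0,0],1]
    - [[0,0,0],[0,0,0],1]

```text
clock: 28.8
eef_pos: [657.4, 123.4, 84.5]
orientation: [180.0, -0.3, 2.4]
force: [-0.4, -0.5, 0.3]
opening: 63.6
```

Run:
```python
from h import *
st();  c=cam('wrist'); cv2.imwrite('pics/w17.png',cv2.resize(c.img,(800,600)))
```

```text
t 28.8 p [657.4 123.4  84.5] rpy [180.   -0.3   2.4] F [-0.4 -0.5  0.3] op 63.6
```

View pics/w17.png

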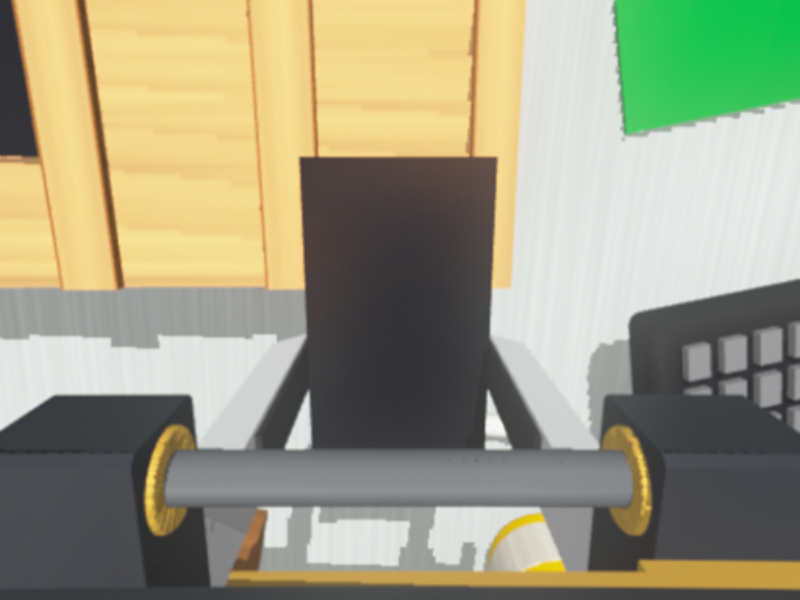

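>>> send_rows:
  commands:
    - [[0,0,0],[0,0,0.66],1]
    - [[0,0,0],[0,0,0.665],1]
    - [[-0.386,0.92,0],[0,0,0],1]
    - [[-0.386,0.92,0],[0,0,0],1]
    - [[-0.386,0.92,0],[0,0,0],1]
    - [[-0.386,0.92,0],[0,0,0],1]
    - [[-0.386,0.92,0],[0,0,0],1]
    - [[-0.386,0.92,0],[0,0,0],1]

```text
clock: 29.65
eef_pos: [576.6, -5.6, 79.5]
orientation: [-180.0, 0.1, -8.2]
force: [0.5, -0.5, -1.0]
opening: 63.5
```

>>> send_rows:
  commands:
    - [[-0.386,0.92,0],[0,0,0],1]
    - [[-0.386,0.92,0],[0,0,0],1]
    - [[-0.386,0.92,0],[0,0,0],1]
    - [[-0.386,0.92,0],[0,0,0],1]
    - [[-0.386,0.92,0],[0,0,0],1]
    - [[-0.386,0.92,0],[0,0,0],1]
    - [[-0.386,0.92,0],[0,0,0],1]
    - [[0,0.3,0],[0,0,0],1]

```text
clock: 30.45
eef_pos: [485.6, -163.0, 79.7]
orientation: [-180.0, 0.1, -8.3]
force: [0.6, 0.2, -1.0]
opening: 63.5
```

Run:
```python
from h import *
st(); plan([489.5,-162.7,85],[180,0,-8.2])
```

```text
t 30.45 p [ 485.6 -163.    79.7] rpy [-1.8e+02  1.0e-01 -8.3e+00] F [ 0.6  0.2 -1. ] op 63.5
1 rows
(1, 'x', [[0.153, -0.033, -0.211], [-0.005, 0.015, -0.018], -1])
```

>>> send_rows:
  commands:
    - [[0.15,0,0.5],[0,0,0],1]
    - [[0,0,0.9],[0,0,0],1]
    - [[0,0,0.9],[0,0,0],1]
    - [[0,0,0.8],[0,0,0],1]
    - [[0,0,0.4],[0,0,0],1]
    - [[0,0,0],[0,0,0],1]

```text
clock: 31.05
eef_pos: [489.8, -161.0, -8.9]
orientation: [-179.9, 0.2, -8.2]
force: [-0.9, -0.1, -0.7]
opening: 63.2
```

>>> send_rows:
  commands:
    - [[0,0,0.02],[0,0,0],-0.2]
    - [[0,0,0],[0,0,0],-0.55]
    - [[0,0,0],[0,0,0],-0.55]
    - [[0,0,0],[0,0,0],-0.55]
    - [[0,0,-0.6],[0,0,0],-0.55]
    - [[0,0,-1],[0,0,0],-0.55]
    - [[0,0,-1],[0,0,0],1]
    - [[0,0,-1],[0,0,0],1]

```text
clock: 31.85
eef_pos: [491.0, -162.7, 84.2]
orientation: [180.0, -0.0, -8.2]
force: [-0.2, 0.2, -0.8]
opening: 60.2
```

Run:
```python
from h import *
st();  c=cam('wrist'); cv2.imwrite('pics/w18.png',cv2.resize(c.img,(800,600)))
plan([461.5, 280, 85],[180,0,2.4])
```

```text
t 31.85 p [ 491.  -162.7   84.2] rpy [180.   -0.   -8.2] F [-0.2  0.2 -0.8] op 60.2
18 rows
[[[-0.212, -0.967, 0.004], [0.002, -0.003, -0.074], -1], [[-0.202, -0.969, 0.004], [0.002, -0.003, -0.074], -1], [[-0.192, -0.971, 0.004], [0.002, -0.003, -0.074], -1], [[-0.182, -0.973, 0.004], [0.002, -0.003, -0.074], -1], [[-0.172, -0.975, 0.005], [0.002, -0.003, -0.074], -1], [[-0.162, -0.977, 0.005], [0.002, -0.003, -0.074], -1], [[-0.152, -0.978, 0.005], [0.002, -0.003, -0.074], -1], [[-0.142, -0.98, 0.006], [0.002, -0.003, -0.074], -1]]
[[[-0.132, -0.981, 0.006], [0.002, -0.003, -0.074], -1], [[-0.122, -0.982, 0.006], [0.002, -0.003, -0.074], -1], [[-0.112, -0.984, 0.006], [0.002, -0.003, -0.074], -1], [[-0.102, -0.985, 0.007], [0.002, -0.003, -0.074], -1], [[-0.092, -0.986, 0.007], [0.002, -0.003, -0.074], -1], [[-0.081, -0.987, 0.007], [0.002, -0.003, -0.074], -1], [[-0.071, -0.987, 0.007], [0.002, -0.003, -0.074], -1], [[-0.061, -0.988, 0.008], [0.002, -0.003, -0.074], -1]]
[[[-0.051, -0.989, 0.008], [0.002, -0.003, -0.074], -1], [[-0.041, -0.989, 0.008], [0.002, -0.003, -0.074], -1]]
```

View pics/w18.png

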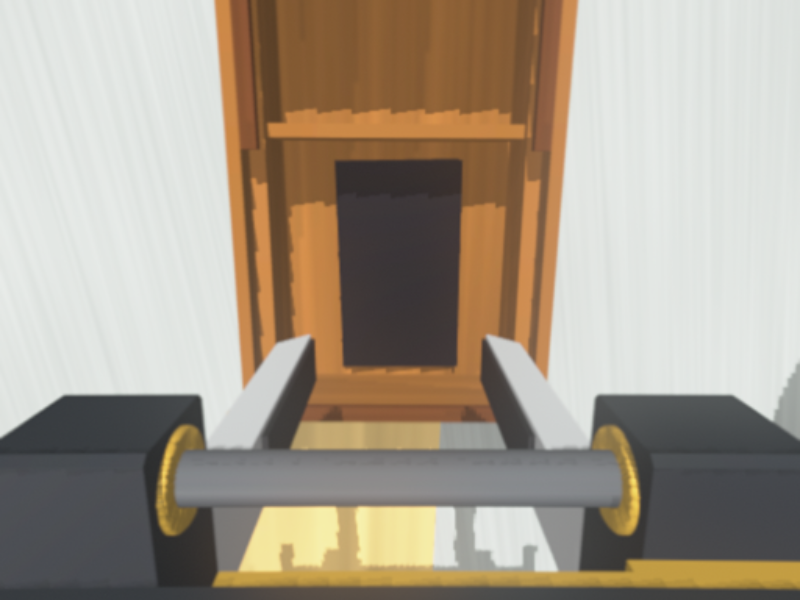

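>>> send_rows:
  commands:
    - [[0,0,0],[0,0,-0.66],1]
    - [[0,0,0],[0,0,-0.665],1]
    - [[-0.022,-0.92,0],[0,0,0],1]
    - [[-0.022,-0.92,0],[0,0,0],1]
    - [[-0.022,-0.92,0],[0,0,0],1]
    - [[-0.022,-0.92,0],[0,0,0],1]
    - [[-0.022,-0.92,0],[0,0,0],1]
    - [[-0.022,-0.92,0],[0,0,0],1]

```text
clock: 32.7
eef_pos: [481.8, -24.0, 82.7]
orientation: [180.0, -0.0, 2.4]
force: [1.1, 0.1, 0.8]
opening: 0.3
```

>>> send_rows:
  commands:
    - [[-0.022,-0.92,0],[0,0,0],1]
    - [[-0.022,-0.92,0],[0,0,0],1]
    - [[-0.022,-0.92,0],[0,0,0],1]
    - [[-0.022,-0.92,0],[0,0,0],1]
    - [[-0.022,-0.92,0],[0,0,0],1]
    - [[-0.022,-0.92,0],[0,0,0],1]
    - [[-0.022,-0.92,0],[0,0,0],1]
    - [[-0.022,-0.92,0],[0,0,0],1]

```text
clock: 33.5
eef_pos: [469.7, 159.7, 82.7]
orientation: [-180.0, -0.0, 2.4]
force: [0.3, 0.1, -0.1]
opening: 0.2
```

>>> send_rows:
  commands:
    - [[-0.022,-0.92,0.3],[0,0,0],1]
    - [[-0.022,-0.92,0.6],[0,0,0],1]
    - [[-0.022,-0.92,0.6],[0,0,0],1]
    - [[0,0,0.6],[0,0,0],1]
    - [[0,0,0.2],[0,0,0],1]
    - [[0,0,0],[0,0,0],1]

```text
clock: 34.1
eef_pos: [464.6, 227.3, 24.5]
orientation: [180.0, 0.1, 2.4]
force: [0.5, -0.0, 0.3]
opening: 0.6
```

Run:
```python
from h import *
st();  c=cam('wrist'); cv2.imwrite('pics/w19.png',cv2.resize(c.img,(800,600)))
```

```text
t 34.1 p [464.6 227.3  24.5] rpy [1.8e+02 1.0e-01 2.4e+00] F [ 0.5 -0.   0.3] op 0.6
```

View pics/w19.png

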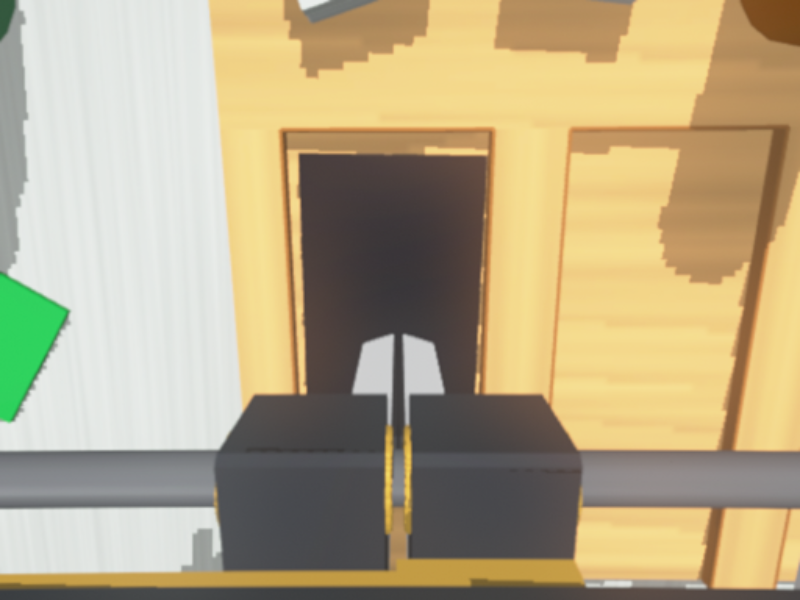

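>>> send_rows:
  commands:
    - [[0,-0.9,0],[0,0,0],1]
    - [[0,-0.95,0],[0,0,0],1]
    - [[-0.05,0,0.06],[0,0,0],1]
    - [[0,0,0.04],[0,0,0],1]
    - [[0,0,0],[0,0,0],1]

```text
clock: 34.65
eef_pos: [462.3, 273.0, 23.0]
orientation: [180.0, -0.0, 2.3]
force: [-0.9, -0.2, 0.0]
opening: 0.5
```

>>> send_rows:
  commands:
    - [[0,0,0.03],[0,0,0],1]
    - [[0,0,0],[0,0,0],1]

```text
clock: 34.85
eef_pos: [462.2, 273.2, 22.1]
orientation: [180.0, 0.0, 2.3]
force: [0.5, -0.6, -0.2]
opening: 0.3
```

>>> send_rows:
  commands:
    - [[0,0,0.03],[0,0,0],1]
    - [[0,0,0.01],[0,0,0],1]
    - [[0,0,0],[0,0,0],1]

```text
clock: 35.15
eef_pos: [462.8, 273.8, 21.8]
orientation: [180.0, -0.1, 2.4]
force: [0.1, -1.1, 4.7]
opening: 0.3
```

>>> send_rows:
  commands:
    - [[0,0.2,0.01],[0,0,0],1]
    - [[0,0.45,0],[0,0,0],1]
    - [[0,0.45,0],[0,0,0],1]
    - [[0,0.45,0],[0,0,0],1]
    - [[0,0.45,0],[0,0,0],1]
    - [[0,0.45,0],[0,0,0],1]

```text
clock: 35.75
eef_pos: [465.8, 212.5, 21.7]
orientation: [-179.9, -0.1, 2.4]
force: [0.8, 1.9, 5.8]
opening: 0.9
```

>>> send_rows:
  commands:
    - [[0,0.45,0],[0,0,0],1]
    - [[0,0.45,0],[0,0,0],1]
    - [[0,0.45,0],[0,0,0],1]
    - [[0,0.35,0],[0,0,0],1]
    - [[0,0.2,0],[0,0,0],1]
    - [[0,0,0],[0,0,0],1]

```text
clock: 36.35
eef_pos: [467.8, 164.3, 21.7]
orientation: [180.0, -0.1, 2.3]
force: [0.1, -1.5, 6.8]
opening: 0.5
```

Run:
```python
from h import *
st();  c=cam('wrist'); cv2.imwrite('pics/w20.png',cv2.resize(c.img,(800,600)))
```

```text
t 36.35 p [467.8 164.3  21.7] rpy [ 1.8e+02 -1.0e-01  2.3e+00] F [ 0.1 -1.5  6.8] op 0.5
```

View pics/w20.png

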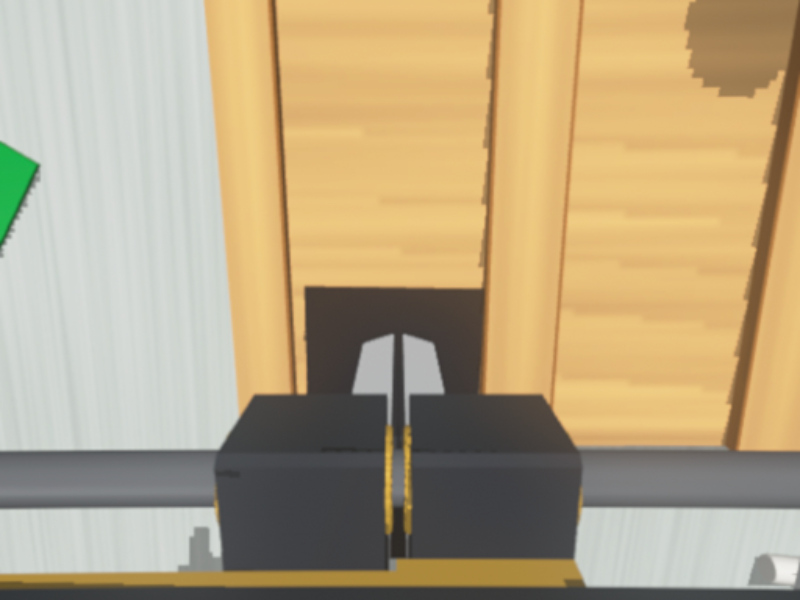

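>>> send_rows:
  commands:
    - [[0,0,-0.8],[0,0,0],1]
    - [[0,0.3,-0.4],[0,0,0],-1]
    - [[0,0.8,0],[0,0,0],-1]
    - [[0,0.83,0],[0,0,0],-1]
    - [[0,0,0],[0,0,0],-1]
    - [[0,0,0],[0,0,0],-1]
    - [[0,0,0],[0,0,0],-1]
    - [[0,0,0],[0,0,0],-1]

```text
clock: 37.2
eef_pos: [468.5, 117.5, 50.7]
orientation: [-180.0, 0.0, 2.4]
force: [0.2, -0.0, 0.2]
opening: 53.3
```

>>> send_rows:
  commands:
    - [[0,0,0],[0,0,0],-1]
    - [[0,0,0],[0,0,0],-1]
    - [[0,0,0],[0,0,0],-1]

```text
clock: 37.5
eef_pos: [468.7, 117.2, 50.8]
orientation: [-180.0, 0.0, 2.4]
force: [0.3, -0.7, 0.4]
opening: 77.1
```

Run:
```python
from h import *
st();  c=cam('wrist'); cv2.imwrite('pics/w21.png',cv2.resize(c.img,(800,600)))
```

```text
t 37.5 p [468.7 117.2  50.8] rpy [-180.     0.     2.4] F [ 0.3 -0.7  0.4] op 77.1
```

View pics/w21.png

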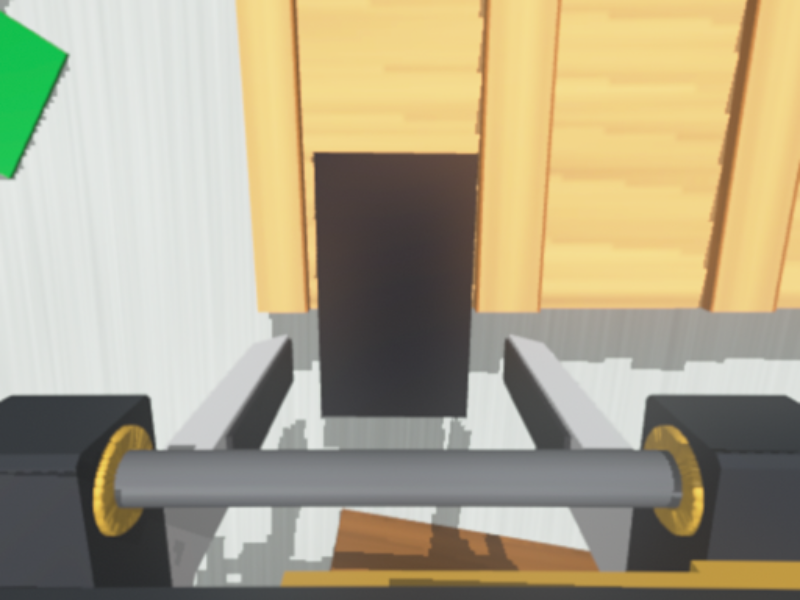

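Good, same geometry as ticket 2. Lower and grip.

>>> send_rows:
  commands:
    - [[-0.06,0.03,0.4],[0,0,0],-1]
    - [[0,0,0.7],[0,0,0],-0.8]
    - [[0,0,0.3],[0,0,0],0]
    - [[0,0,0],[0,0,0],0.2]
    - [[0,0,0],[0,0,0],0.6]
    - [[0,0,0],[0,0,0],1]
    - [[0,0,0],[0,0,0],1]
  grip_force: 12

```text
clock: 38.25
eef_pos: [467.8, 116.1, 16.5]
orientation: [180.0, -0.1, 2.4]
force: [-0.2, 0.1, 0.2]
opening: 63.6
```

>>> send_rows:
  commands:
    - [[0,0,0],[0,0,0],1]
    - [[0,0,-0.4],[0,0,0],1]
    - [[0,0,-0.8],[0,0,0],1]
    - [[0,0,-0.8],[0,0,0],1]
    - [[0,0,-0.6],[0,0,0],1]
    - [[0,0,0],[0,0,0],1]

```text
clock: 38.85
eef_pos: [469.5, 116.2, 83.9]
orientation: [180.0, -0.3, 2.4]
force: [0.8, 0.3, -0.3]
opening: 63.5
```

Run:
```python
from h import *
s=st();  c=cam('wrist'); cv2.imwrite('pics/w22.png',cv2.resize(c.img,(800,600)))
x,y=s['eef_pos'][:2]; d=np.array([489.3-x,-162.7-y]); print((d@[.9898,-.1426])/25,(d@[-.1426,-.9898])/25)
```

```text
t 38.85 p [469.5 116.2  83.9] rpy [180.   -0.3   2.4] F [ 0.8  0.3 -0.3] op 63.5
2.3759973098595264 10.929736235611026
```

View pics/w22.png

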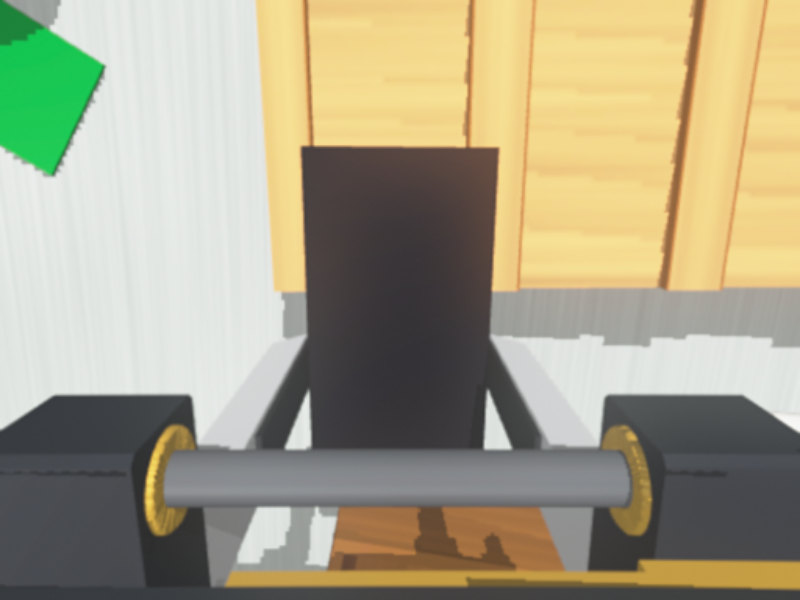

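>>> send_rows:
  commands:
    - [[0,0,0],[0,0,0.66],1]
    - [[0,0,0],[0,0,0.665],1]
    - [[0.2,0.92,0],[0,0,0],1]
    - [[0.2,0.92,0],[0,0,0],1]
    - [[0.2,0.92,0],[0,0,0],1]
    - [[0.2,0.92,0],[0,0,0],1]
    - [[0.2,0.92,0],[0,0,0],1]
    - [[0.2,0.92,0],[0,0,0],1]

```text
clock: 39.7
eef_pos: [476.4, -25.5, 79.9]
orientation: [-180.0, 0.1, -8.2]
force: [-0.2, -0.2, -0.4]
opening: 63.8
```

>>> send_rows:
  commands:
    - [[0.2,0.92,0],[0,0,0],1]
    - [[0.2,0.92,0],[0,0,0],1]
    - [[0.2,0.92,0],[0,0,0],1]
    - [[0.2,0.92,0],[0,0,0],1]
    - [[0.2,0.92,0],[0,0,0],1]
    - [[0.18,0.9,0],[0,0,0],1]
    - [[0,0,0],[0,0,0],1]

```text
clock: 40.4
eef_pos: [486.4, -166.8, 80.1]
orientation: [-180.0, 0.1, -8.4]
force: [0.1, -0.1, -0.6]
opening: 63.7
```

Run:
```python
from h import *
s=st(); x,y=s['eef_pos'][:2]; d=np.array([489.3-x,-164.2-y]); print((d@[.9898,-.1426])/25,(d@[-.1426,-.9898])/25)
```

```text
t 40.4 p [ 486.4 -166.8   80.1] rpy [-1.8e+02  1.0e-01 -8.4e+00] F [ 0.1 -0.1 -0.6] op 63.7
0.09910379552135717 -0.12007138229076902
```

>>> send_rows:
  commands:
    - [[0.1,-0.05,0.5],[0,0,0],1]
    - [[0,0,0.9],[0,0,0],1]
    - [[0,0,0.9],[0,0,0],1]
    - [[0,0,0.75],[0,0,0],1]
    - [[0,0,0.35],[0,0,0],1]
    - [[0,0,0],[0,0,0],1]

```text
clock: 41.0
eef_pos: [488.0, -162.4, -6.1]
orientation: [-179.9, 0.2, -8.2]
force: [-0.8, 0.3, 0.2]
opening: 63.8
```

>>> send_rows:
  commands:
    - [[0,0,0.02],[0,0,0],-0.2]
    - [[0,0,0],[0,0,0],-0.55]
    - [[0,0,0],[0,0,0],-0.55]
    - [[0,0,0],[0,0,0],-0.55]
    - [[0,0,-0.6],[0,0,0],-0.55]
    - [[0,0,-1],[0,0,0],-0.55]
    - [[0,0,-1],[0,0,0],0.3]
    - [[0,0,-1],[0,0,0],0.3]

```text
clock: 41.8
eef_pos: [489.4, -164.2, 86.6]
orientation: [180.0, -0.0, -8.2]
force: [-0.6, 0.7, -0.5]
opening: 60.4
```

Run:
```python
from h import *
st();  c=cam('wrist'); cv2.imwrite('pics/w23.png',cv2.resize(c.img,(800,600)))
c=cam('top'); crop(c,90,130,200,245,5,'t23')
```

```text
t 41.8 p [ 489.4 -164.2   86.6] rpy [180.   -0.   -8.2] F [-0.6  0.7 -0.5] op 60.4
```

View pics/w23.png

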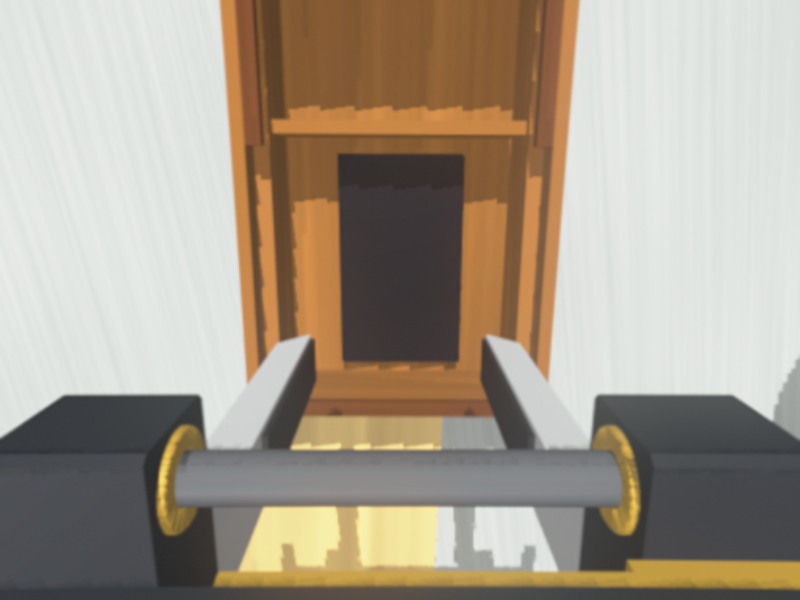

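View pics/t23.png

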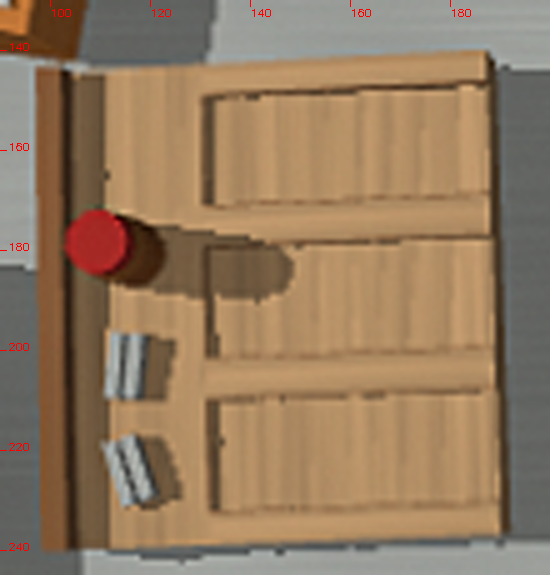

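Run:
```python
from h import *
plan([509,352,95],[180,0,83.5],n=22)
```

```text
22 rows
[[[-0.104, -0.936, -0.014], [0.003, -0.001, -0.521], -1], [[-0.036, -0.941, -0.014], [0.003, -0.001, -0.521], -1], [[0.033, -0.941, -0.013], [0.003, -0.001, -0.521], -1], [[0.101, -0.936, -0.013], [0.003, -0.001, -0.521], -1], [[0.169, -0.927, -0.013], [0.003, -0.001, -0.521], -1], [[0.236, -0.912, -0.012], [0.003, -0.001, -0.521], -1], [[0.302, -0.892, -0.012], [0.003, -0.001, -0.521], -1], [[0.366, -0.868, -0.012], [0.003, -0.001, -0.521], -1]]
[[[0.428, -0.839, -0.011], [0.003, -0.001, -0.521], -1], [[0.488, -0.806, -0.011], [0.003, -0.001, -0.521], -1], [[0.545, -0.768, -0.011], [0.003, -0.001, -0.521], -1], [[0.599, -0.727, -0.011], [0.003, -0.001, -0.521], -1], [[0.651, -0.681, -0.01], [0.003, -0.001, -0.521], -1], [[0.698, -0.632, -0.01], [0.003, -0.001, -0.521], -1], [[0.742, -0.58, -0.01], [0.003, -0.001, -0.521], -1], [[0.783, -0.524, -0.01], [0.003, -0.001, -0.521], -1]]
[[[0.819, -0.466, -0.01], [0.003, -0.001, -0.521], -1], [[0.85, -0.405, -0.01], [0.003, -0.001, -0.521], -1], [[0.878, -0.342, -0.01], [0.003, -0.001, -0.521], -1], [[0.9, -0.278, -0.01], [0.003, -0.001, -0.521], -1], [[0.918, -0.211, -0.01], [0.003, -0.001, -0.521], -1], [[0.931, -0.144, -0.01], [0.003, -0.001, -0.521], -1]]
```

Foot grip opening: 34 mm → jaw 0.28.

>>> send_rows:
  commands:
    - [[-0.1,-0.93,-0.1],[0,0,-0.521],0.28]
    - [[-0.035,-0.94,-0.1],[0,0,-0.521],0.28]
    - [[0.035,-0.94,-0.1],[0,0,-0.521],0.28]
    - [[0.1,-0.93,-0.1],[0,0,-0.521],0.28]
    - [[0.17,-0.925,-0.1],[0,0,-0.521],0.28]
    - [[0.235,-0.91,-0.1],[0,0,-0.521],0.28]
    - [[0.3,-0.89,-0.1],[0,0,-0.521],0.28]
    - [[0.365,-0.87,0],[0,0,-0.521],0.28]

```text
clock: 42.7
eef_pos: [495.2, 24.6, 102.0]
orientation: [-180.0, 0.0, 25.3]
force: [-0.6, 0.4, -1.2]
opening: 33.8
```

>>> send_rows:
  commands:
    - [[0.43,-0.84,0],[0,0,-0.521],0.28]
    - [[0.49,-0.805,0],[0,0,-0.521],0.28]
    - [[0.545,-0.77,0],[0,0,-0.521],0.28]
    - [[0.6,-0.725,0],[0,0,-0.521],0.28]
    - [[0.65,-0.68,0],[0,0,-0.521],0.28]
    - [[0.7,-0.63,0],[0,0,-0.521],0.28]
    - [[0.74,-0.58,0],[0,0,-0.521],0.28]
    - [[0.78,-0.525,0],[0,0,-0.521],0.28]

```text
clock: 43.5
eef_pos: [501.2, 212.6, 101.5]
orientation: [-179.9, 0.1, 58.6]
force: [0.7, -0.2, 0.3]
opening: 33.9
```

>>> send_rows:
  commands:
    - [[0.82,-0.465,0],[0,0,-0.521],0.28]
    - [[0.85,-0.405,0],[0,0,-0.521],0.28]
    - [[0.88,-0.34,0],[0,0,-0.521],0.28]
    - [[0.9,-0.28,0],[0,0,-0.521],0.28]
    - [[0.92,-0.21,0],[0,0,-0.521],0.28]
    - [[0.93,-0.145,0],[0,0,-0.521],0.28]
    - [[0,0,0],[0,0,0],0.28]
    - [[0,0,0],[0,0,0],0.28]

```text
clock: 44.3
eef_pos: [506.0, 352.7, 101.6]
orientation: [-179.9, 0.1, 83.5]
force: [-0.3, -0.0, 0.1]
opening: 33.6
```

Run:
```python
from h import *
st();  c=cam('wrist'); cv2.imwrite('pics/w24.png',cv2.resize(c.img,(800,600)))
```

```text
t 44.3 p [506.  352.7 101.6] rpy [-1.799e+02  1.000e-01  8.350e+01] F [-0.3 -0.   0.1] op 33.6
```

View pics/w24.png

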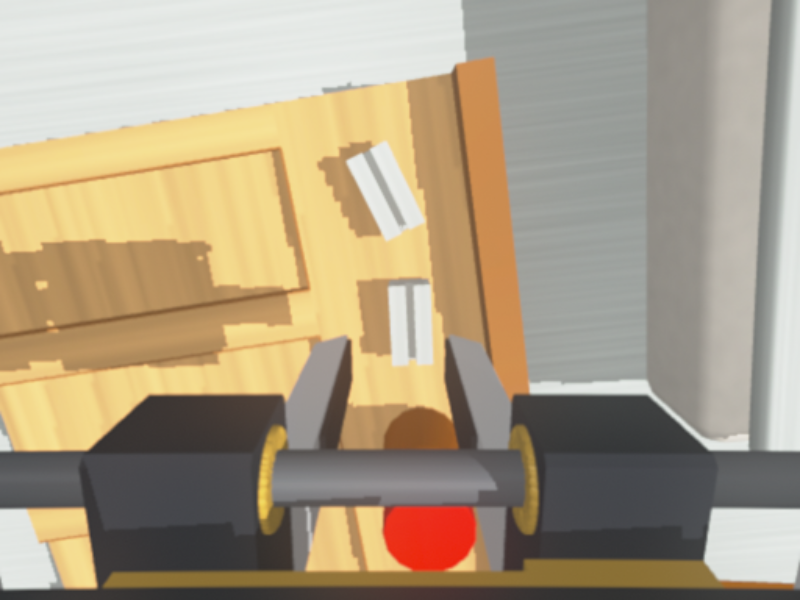

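Run:
```python
from h import *
s=st();  c=cam('wrist')
for n,q in dict(f1=[(389,285),(430,283),(433,364),(393,366)],f2=[(347,160),(386,142),(424,224),(387,241)]).items():
    P=c.unproj(np.array(q)*.64,62)[:,:2]; m=P.mean(0); v=(P[0]+P[1]-P[2]-P[3])/2; print(n,m.round(1),np.linalg.norm(v),np.linalg.norm(P[0]-P[1]),'yaw',math.degrees(math.atan2(-v[1],-v[0])))
    Rm=rot(s['orientation']); print('tool d/25',(Rm.T@np.array([*(m-s['eef_pos'][:2]),0]))/25)
P=c.unproj(np.array([(430,525)])*.64,121);print(P)
```

```text
t 44.35 p [506.2 352.3 101.8] rpy [-1.799e+02  1.000e-01  8.340e+01] F [ 0.8 -0.6  0.3] op 33.8
f1 [512.9 360.7] 41.11000766495043 19.54432265348513 yaw -3.8680153214029387
tool d/25 [ 0.36241317  0.23044686 -0.00071137]
f2 [448.7 356.2] 40.515505091822895 19.21888234433351 yaw 19.16311398493204
tool d/25 [-0.10925063 -2.3015132   0.00318395]
[[579.2225509  359.50632746 121.        ]]
```

>>> send_rows:
  commands:
    - [[0.34,0.24,0.3],[0,0,-0.17],0.36]
    - [[0,0,0.9],[0,0,0],0.36]
    - [[0,0,0.6],[0,0,0],0.36]
    - [[0,0,0],[0,0,0],0.36]

```text
clock: 44.8
eef_pos: [511.6, 359.1, 54.8]
orientation: [-179.7, 0.2, 84.8]
force: [-0.3, 0.1, 0.0]
opening: 30.1
```

Run:
```python
from h import *
st();  c=cam('wrist'); cv2.imwrite('pics/w25.png',cv2.resize(c.img,(800,600)))
```

```text
t 44.8 p [511.6 359.1  54.8] rpy [-179.7    0.2   84.8] F [-0.3  0.1  0. ] op 30.1
```

View pics/w25.png

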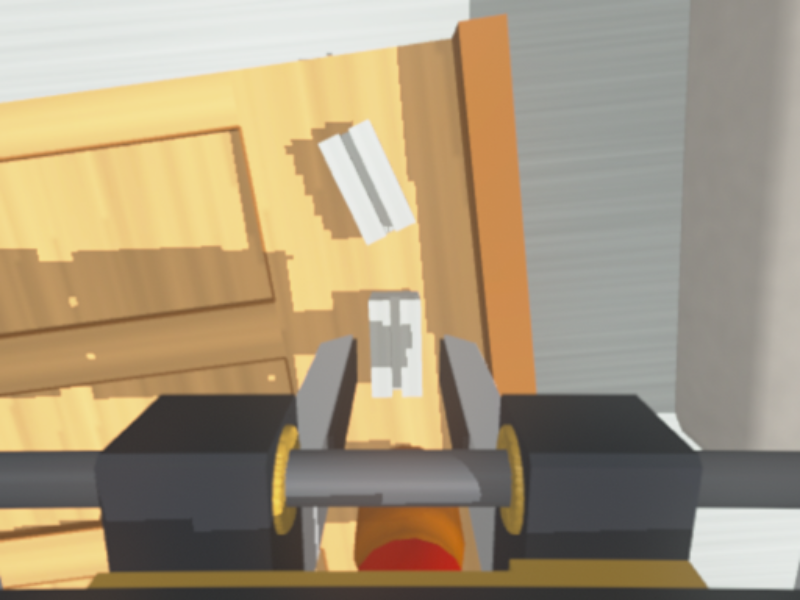

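>>> send_rows:
  commands:
    - [[0,0,0.6],[0,0,0],0.36]
    - [[0,0,0.44],[0,0,0],0.36]
    - [[0,0,0],[0,0,0],0.8]
    - [[0,0,0],[0,0,0],1]
    - [[0,0,0],[0,0,0],1]
    - [[0,0,-0.6],[0,0,0],1]
    - [[0,0,-1],[0,0,0],1]
    - [[0,0,-1],[0,0,0],1]
  grip_force: 20

```text
clock: 45.65
eef_pos: [513.7, 361.0, 98.9]
orientation: [180.0, -0.0, 84.8]
force: [0.5, 0.1, -0.9]
opening: 19.9
```

>>> send_rows:
  commands:
    - [[0,0,-0.6],[0,0,0],1]
    - [[0,0,0],[0,0,0],1]

```text
clock: 45.85
eef_pos: [515.7, 361.9, 115.8]
orientation: [179.7, -0.2, 84.9]
force: [-0.1, 0.3, -1.1]
opening: 20.0
```

Run:
```python
from h import *
s=st();  c=cam('wrist'); cv2.imwrite('pics/w26.png',cv2.resize(c.img,(800,600)))
a=math.radians(81.8)
for l in [(67,-27),(67,27)]:
    print(l,495.4+l[0]*math.cos(a)-l[1]*math.sin(a),-112.2+l[0]*math.sin(a)+l[1]*math.cos(a))
```

```text
t 45.85 p [515.7 361.9 115.8] rpy [179.7  -0.2  84.9] F [-0.1  0.3 -1.1] op 20.0
(67, -27) 531.6800967927796 -49.73597373922695
(67, 27) 478.232180323759 -42.03401131912932
```

View pics/w26.png

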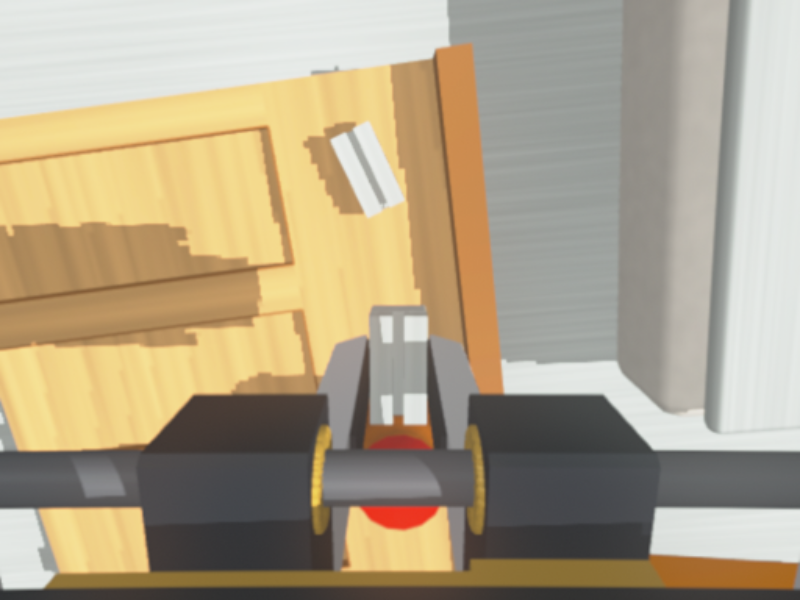

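>>> send_rows:
  commands:
    - [[0,0,-0.1],[0,0,0.39],1]
    - [[-0.95,0.175,0],[0,0,0],1]
    - [[-0.95,0.175,0],[0,0,0],1]
    - [[-0.95,0.175,0],[0,0,0],1]
    - [[-0.95,0.175,0],[0,0,0],1]
    - [[-0.95,0.175,0],[0,0,0],1]
    - [[-0.95,0.175,0],[0,0,0],1]
    - [[-0.95,0.175,0],[0,0,0],1]

```text
clock: 46.7
eef_pos: [518.8, 190.8, 112.7]
orientation: [-179.8, 0.0, 81.7]
force: [-0.4, 0.1, -1.6]
opening: 20.1
```

>>> send_rows:
  commands:
    - [[-0.95,0.175,0],[0,0,0],1]
    - [[-0.95,0.175,0],[0,0,0],1]
    - [[-0.95,0.175,0],[0,0,0],1]
    - [[-0.95,0.175,0],[0,0,0],1]
    - [[-0.95,0.175,0],[0,0,0],1]
    - [[-0.95,0.175,0],[0,0,0],1]
    - [[-0.95,0.175,0],[0,0,0],1]
    - [[-0.95,0.175,0],[0,0,0],1]

```text
clock: 47.5
eef_pos: [526.0, -1.8, 112.7]
orientation: [-179.8, -0.0, 81.7]
force: [-0.6, -0.4, 0.2]
opening: 19.7
```

>>> send_rows:
  commands:
    - [[-0.95,0.175,0],[0,0,0],1]
    - [[0,0,0],[0,0,0],1]
    - [[0,0,0],[0,0,0],1]

```text
clock: 47.8
eef_pos: [527.3, -25.0, 113.2]
orientation: [-179.9, -0.0, 81.7]
force: [-0.1, 0.1, -1.1]
opening: 19.9
```

Run:
```python
from h import *
s=st();  c=cam('wrist'); cv2.imwrite('pics/w27.png',cv2.resize(c.img,(800,600)))
plan([531.7,-49.7,115],[180,0,81.8])
```

```text
t 47.8 p [527.3 -25.  113.2] rpy [-179.9   -0.    81.7] F [-0.1  0.1 -1.1] op 19.9
2 rows
[[[-0.486, 0.157, -0.032], [-0.007, -0.002, -0.005], -1], [[-0.486, 0.156, -0.032], [-0.007, -0.002, -0.005], -1]]
```

View pics/w27.png

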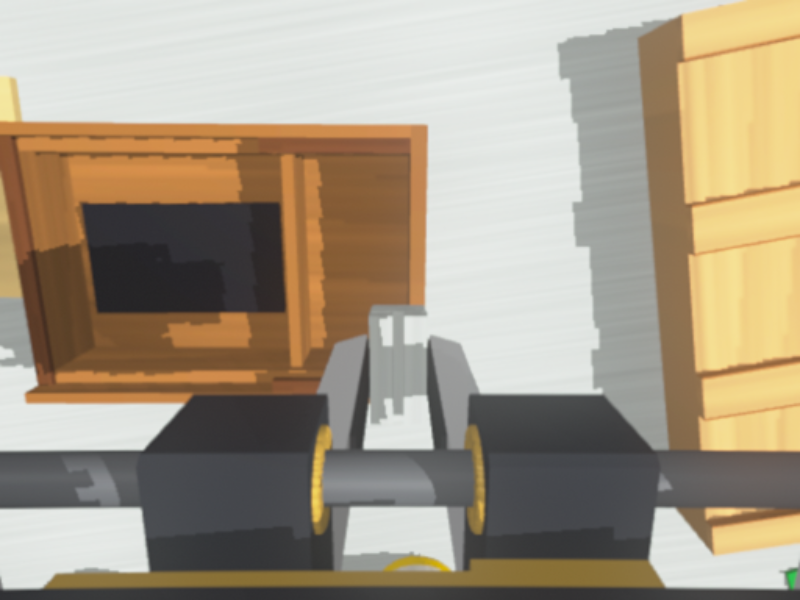

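>>> send_rows:
  commands:
    - [[-0.49,0.15,0],[0,0,0],1]
    - [[-0.48,0.15,0.4],[0,0,0],1]
    - [[0,0,0.9],[0,0,0],1]
    - [[0,0,0.9],[0,0,0],1]
    - [[0,0,0.5],[0,0,0],1]
    - [[0,0,0],[0,0,0],1]

```text
clock: 48.45
eef_pos: [530.3, -50.0, 44.4]
orientation: [-179.7, -0.0, 81.7]
force: [-1.5, 0.5, -1.0]
opening: 19.7
```

Run:
```python
from h import *
s=st();  c=cam('wrist'); cv2.imwrite('pics/w28.png',cv2.resize(c.img,(800,600)))
```

```text
t 48.45 p [530.3 -50.   44.4] rpy [-179.7   -0.    81.7] F [-1.5  0.5 -1. ] op 19.7
```

View pics/w28.png

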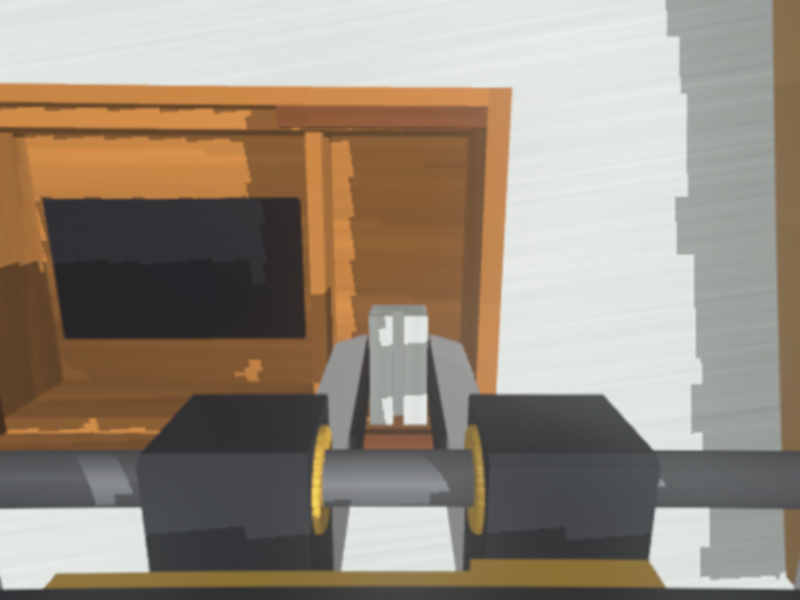

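>>> send_rows:
  commands:
    - [[0.06,0,0.5],[0,0,0],1]
    - [[0,0,0.8],[0,0,0],1]
    - [[0,0,0.6],[0,0,0],1]
    - [[0,0,0.3],[0,0,0],1]
    - [[0,0,0],[0,0,0],1]

```text
clock: 49.0
eef_pos: [532.0, -48.7, -8.9]
orientation: [-179.9, -0.0, 81.7]
force: [-0.5, 0.1, -0.3]
opening: 19.9
```

>>> send_rows:
  commands:
    - [[0,0,0],[0,0,0],0.43]
    - [[0,0,0],[0,0,0],0.43]
    - [[0,0,-0.5],[0,0,0],0.43]
    - [[0,0,-1],[0,0,0],0.43]
    - [[0,0,-1],[0,0,0],0.43]
    - [[0,0,-1],[0,0,0],0.36]
    - [[0,0,-1],[0,0,0],0.36]
    - [[0,0,-0.6],[0,0,0],0.36]

```text
clock: 49.8
eef_pos: [533.7, -49.2, 123.0]
orientation: [179.7, 0.0, 81.7]
force: [0.1, 0.9, -1.0]
opening: 29.8
```

Run:
```python
from h import *
s=st();  c=cam('wrist'); cv2.imwrite('pics/w29.png',cv2.resize(c.img,(800,600)))
c=cam('top'); crop(c,90,180,160,245,8,'t29')
plan([447,356,115],[180,0,111],n=17)
```

```text
t 49.8 p [533.7 -49.2 123. ] rpy [179.7   0.   81.7] F [ 0.1  0.9 -1. ] op 29.8
17 rows
[[[0.914, -0.341, 0.015], [0.002, 0.001, -0.215], -1], [[0.924, -0.313, 0.015], [0.002, 0.001, -0.215], -1], [[0.933, -0.285, 0.016], [0.002, 0.001, -0.215], -1], [[0.941, -0.257, 0.016], [0.002, 0.001, -0.215], -1], [[0.949, -0.228, 0.016], [0.002, 0.001, -0.215], -1], [[0.955, -0.2, 0.016], [0.002, 0.001, -0.215], -1], [[0.961, -0.171, 0.017], [0.002, 0.001, -0.215], -1], [[0.965, -0.142, 0.017], [0.002, 0.001, -0.215], -1]]
[[[0.969, -0.113, 0.017], [0.002, 0.001, -0.215], -1], [[0.972, -0.084, 0.017], [0.002, 0.001, -0.215], -1], [[0.974, -0.055, 0.017], [0.002, 0.001, -0.215], -1], [[0.975, -0.025, 0.017], [0.002, 0.001, -0.215], -1], [[0.976, 0.004, 0.018], [0.002, 0.001, -0.215], -1], [[0.975, 0.033, 0.018], [0.002, 0.001, -0.215], -1], [[0.974, 0.063, 0.018], [0.002, 0.001, -0.215], -1], [[0.971, 0.092, 0.018], [0.002, 0.001, -0.215], -1]]
[[[0.968, 0.121, 0.018], [0.002, 0.001, -0.215], -1]]
```

View pics/w29.png

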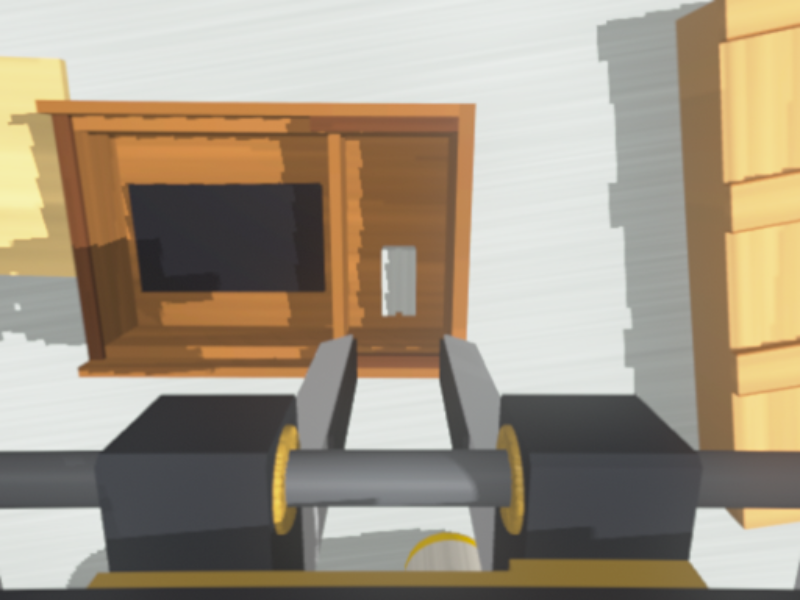

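View pics/t29.png

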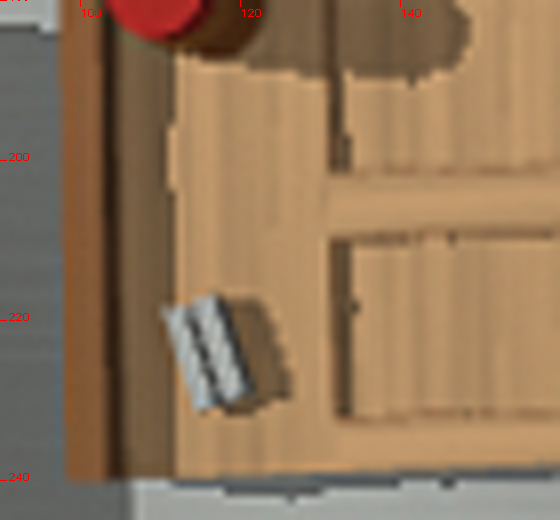

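>>> send_rows:
  commands:
    - [[0.91,-0.34,0],[0,0,-0.215],0.3]
    - [[0.92,-0.31,0],[0,0,-0.215],0.3]
    - [[0.93,-0.285,0],[0,0,-0.215],0.3]
    - [[0.94,-0.26,0],[0,0,-0.215],0.3]
    - [[0.95,-0.23,0],[0,0,-0.215],0.3]
    - [[0.955,-0.2,0],[0,0,-0.215],0.3]
    - [[0.96,-0.17,0],[0,0,-0.215],0.3]
    - [[0.965,-0.14,0],[0,0,-0.215],0.3]

```text
clock: 50.7
eef_pos: [490.0, 142.5, 118.0]
orientation: [-179.9, -0.0, 95.5]
force: [-0.1, 0.0, 0.1]
opening: 33.3
```

>>> send_rows:
  commands:
    - [[0.97,-0.11,0],[0,0,-0.215],0.3]
    - [[0.97,-0.085,0],[0,0,-0.215],0.3]
    - [[0.975,-0.055,0],[0,0,-0.215],0.3]
    - [[0.975,-0.025,0],[0,0,-0.215],0.3]
    - [[0.975,0,0],[0,0,-0.215],0.3]
    - [[0.975,0.03,0],[0,0,-0.215],0.3]
    - [[0.97,0.06,0],[0,0,-0.215],0.3]
    - [[0.97,0.09,0],[0,0,-0.215],0.3]

```text
clock: 51.5
eef_pos: [448.9, 332.8, 117.9]
orientation: [-179.9, 0.0, 109.3]
force: [0.2, -0.4, -0.2]
opening: 33.1
```

>>> send_rows:
  commands:
    - [[0.8,0.12,0.3],[0,0,-0.2],0.3]
    - [[0,0,0.8],[0,0,0],0.3]
    - [[0,0,0.3],[0,0,0],0.3]
    - [[0,0,0],[0,0,0],0.3]

```text
clock: 51.9
eef_pos: [444.7, 351.1, 82.0]
orientation: [-179.7, 0.0, 110.8]
force: [0.1, -0.6, -0.3]
opening: 33.0
```

Run:
```python
from h import *
s=st();  c=cam('wrist'); cv2.imwrite('pics/w30.png',cv2.resize(c.img,(800,600)))
```

```text
t 51.9 p [444.7 351.1  82. ] rpy [-179.7    0.   110.8] F [ 0.1 -0.6 -0.3] op 33.0
```

View pics/w30.png

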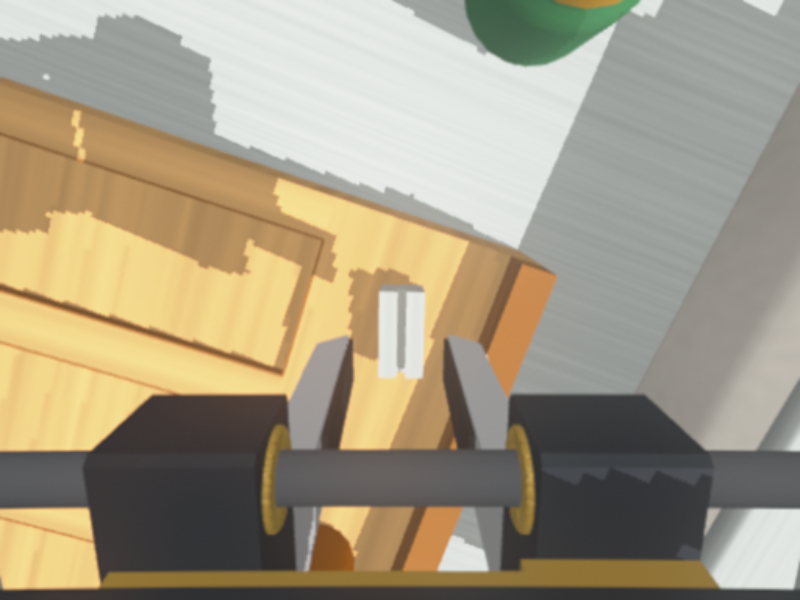

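Run:
```python
from h import *
s=st();  c=cam('wrist')
P=c.unproj(np.array([(379,291),(424,291),(423,377),(380,377)])*.64,62)[:,:2]; m=P.mean(0); Rm=rot(s['orientation']); print(P.round(1).tolist(),m,(Rm.T@np.array([*(m-s['eef_pos'][:2]),0]))/25)
for l in [(-130,124,68),(-150,124,68)]:
  a=math.radians(2.4); Q=np.array([555+l[0]*math.cos(a)-l[1]*math.sin(a),272.5+l[0]*math.sin(a)+l[1]*math.cos(a),68]);print(Q, Rm.T@(Q-[*m,68]))
```

```text
t 51.95 p [445.6 351.4  83.3] rpy [-179.9    0.   110.8] F [ 0.7 -0.5 -0.8] op 33.2
[[434.0, 340.8], [427.0, 359.4], [464.9, 373.8], [472.0, 355.3]] [449.4785339  357.33487143] [ 0.16732305  0.22960548 -0.00060981]
[419.92145102 390.94739595  68.        ] [ 4.19221920e+01 -1.56828559e+01  2.82315952e-02]
[399.93899442 390.10988287  68.        ] [ 48.24051462 -34.65854418   0.07356097]
```

>>> send_rows:
  commands:
    - [[0.14,0.2,0.3],[0,0,0],0.36]
    - [[0,0,0.7],[0,0,0],0.36]
    - [[0,0,0.7],[0,0,0],0.36]
    - [[0,0,0.45],[0,0,0],0.36]
    - [[0,0,0],[0,0,0],0.8]
    - [[0,0,0],[0,0,0],1]
    - [[0,0,0],[0,0,0],1]
    - [[0,0,-0.6],[0,0,0],1]
  grip_force: 20

```text
clock: 52.8
eef_pos: [448.5, 356.5, 44.8]
orientation: [-179.8, 0.0, 110.8]
force: [-1.2, 0.6, -0.1]
opening: 19.5
```

>>> send_rows:
  commands:
    - [[0,0,-1],[0,0,0],1]
    - [[0,0,-1],[0,0,0],1]
    - [[0,0,-0.8],[0,0,0],1]
    - [[0,0,0],[0,0,0],1]

```text
clock: 53.2
eef_pos: [452.5, 358.6, 120.7]
orientation: [179.5, -0.1, 110.9]
force: [0.6, -0.1, 0.6]
opening: 19.6
```

Run:
```python
from h import *
s=st();  c=cam('wrist'); cv2.imwrite('pics/w31.png',cv2.resize(c.img,(800,600)))
plan([478.2,-41.5,112],[180,0,81.8],n=17)
```

```text
t 53.2 p [452.5 358.6 120.7] rpy [ 1.795e+02 -1.000e-01  1.109e+02] F [ 0.6 -0.1  0.6] op 19.6
17 rows
[[[-0.901, -0.275, 0.013], [0.002, -0.001, 0.214], -1], [[-0.909, -0.248, 0.013], [0.002, -0.001, 0.214], -1], [[-0.916, -0.221, 0.013], [0.002, -0.001, 0.214], -1], [[-0.922, -0.193, 0.014], [0.002, -0.001, 0.214], -1], [[-0.927, -0.166, 0.014], [0.002, -0.001, 0.214], -1], [[-0.932, -0.138, 0.014], [0.002, -0.001, 0.214], -1], [[-0.935, -0.11, 0.014], [0.002, -0.001, 0.214], -1], [[-0.938, -0.082, 0.014], [0.002, -0.001, 0.214], -1]]
[[[-0.94, -0.054, 0.014], [0.002, -0.001, 0.214], -1], [[-0.942, -0.026, 0.014], [0.002, -0.001, 0.214], -1], [[-0.942, 0.002, 0.014], [0.002, -0.001, 0.214], -1], [[-0.941, 0.03, 0.015], [0.002, -0.001, 0.214], -1], [[-0.94, 0.058, 0.015], [0.002, -0.001, 0.214], -1], [[-0.938, 0.086, 0.015], [0.002, -0.001, 0.214], -1], [[-0.935, 0.114, 0.015], [0.002, -0.001, 0.214], -1], [[-0.931, 0.142, 0.015], [0.002, -0.001, 0.214], -1]]
[[[-0.927, 0.169, 0.015], [0.002, -0.001, 0.214], -1]]
```

View pics/w31.png

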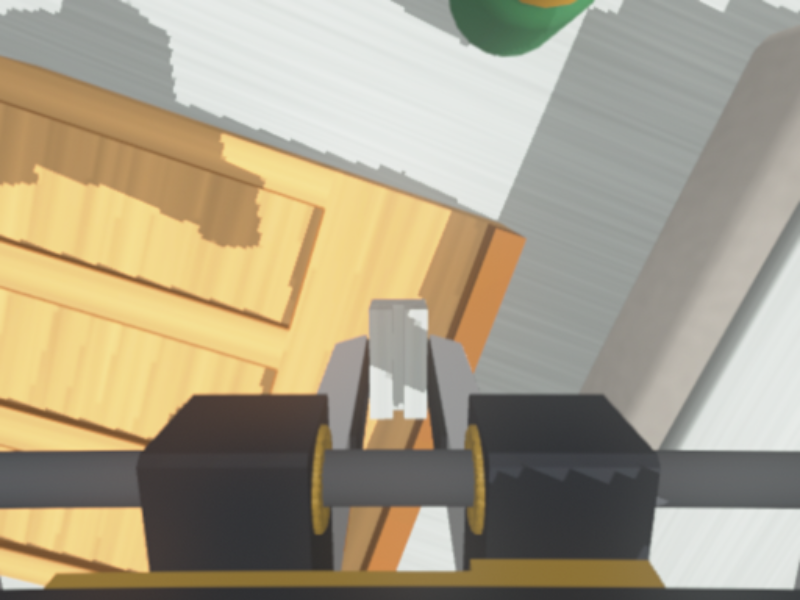

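>>> send_rows:
  commands:
    - [[-0.9,-0.275,0],[0,0,0.214],1]
    - [[-0.91,-0.25,0],[0,0,0.214],1]
    - [[-0.915,-0.22,0],[0,0,0.214],1]
    - [[-0.92,-0.195,0],[0,0,0.214],1]
    - [[-0.93,-0.165,0],[0,0,0.214],1]
    - [[-0.93,-0.14,0],[0,0,0.214],1]
    - [[-0.935,-0.11,0],[0,0,0.214],1]
    - [[-0.94,-0.08,0],[0,0,0.214],1]

```text
clock: 54.05
eef_pos: [461.4, 168.1, 114.5]
orientation: [-179.9, -0.0, 97.1]
force: [0.3, 0.6, -0.3]
opening: 19.8
```

>>> send_rows:
  commands:
    - [[-0.94,-0.055,0],[0,0,0.214],1]
    - [[-0.94,-0.025,0],[0,0,0.214],1]
    - [[-0.94,0,0],[0,0,0.214],1]
    - [[-0.94,0.03,0],[0,0,0.214],1]
    - [[-0.94,0.06,0],[0,0,0.214],1]
    - [[-0.94,0.085,0],[0,0,0.214],1]
    - [[-0.935,0.115,0],[0,0,0.214],1]
    - [[-0.93,0.14,0],[0,0,0.214],1]

```text
clock: 54.85
eef_pos: [474.1, -19.4, 114.5]
orientation: [-179.9, -0.0, 83.4]
force: [0.0, 0.7, -1.8]
opening: 19.4
```

>>> send_rows:
  commands:
    - [[-0.93,0.17,0.5],[0,0,0.214],1]
    - [[0,0,0.9],[0,0,0],1]
    - [[0,0,0.9],[0,0,0],1]
    - [[0,0,0.5],[0,0,0],1]
    - [[0,0,0],[0,0,0],1]

```text
clock: 55.35
eef_pos: [474.3, -41.5, 43.2]
orientation: [-179.7, -0.1, 81.7]
force: [-0.3, 0.4, -0.5]
opening: 19.8
```

Run:
```python
from h import *
s=st();  c=cam('wrist'); cv2.imwrite('pics/w32.png',cv2.resize(c.img,(800,600)))
plan([478.4,-41,45],[180,0,81.8])
```

```text
t 55.35 p [474.3 -41.5  43.2] rpy [-1.797e+02 -1.000e-01  8.170e+01] F [-0.3  0.4 -0.5] op 19.8
1 rows
(1, 'x', [[0.05, 0.106, -0.012], [-0.018, -0.003, -0.006], -1])
```

View pics/w32.png

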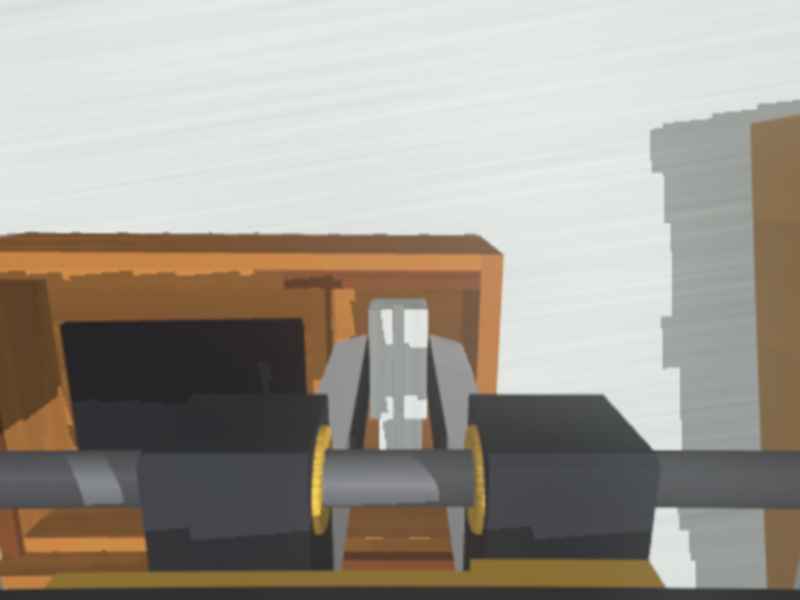

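>>> send_rows:
  commands:
    - [[0.06,0.04,0.5],[0,0,0],1]
    - [[0,0,0.8],[0,0,0],1]
    - [[0,0,0.55],[0,0,0],1]
    - [[0,0,0.25],[0,0,0],1]
    - [[0,0,0],[0,0,0],1]

```text
clock: 55.9
eef_pos: [477.1, -40.7, -7.7]
orientation: [-179.9, -0.0, 81.7]
force: [0.2, -0.6, -0.3]
opening: 20.0
```

>>> send_rows:
  commands:
    - [[0,0,0],[0,0,0],0.43]
    - [[0,0,0],[0,0,0],0.43]
    - [[0,0,-0.5],[0,0,0],0.43]
    - [[0,0,-1],[0,0,0],0.43]
    - [[0,0,-1],[0,0,0],0.43]
    - [[0,0,-1],[0,0,0],0.2]
    - [[0,0,-1],[0,0,0],0.2]
    - [[0,0,-0.6],[0,0,0],0.2]

```text
clock: 56.7
eef_pos: [479.2, -41.4, 124.5]
orientation: [179.7, 0.1, 81.7]
force: [0.8, -0.3, 0.9]
opening: 37.6
```

Run:
```python
from h import *
s=st();  c=cam('wrist'); cv2.imwrite('pics/w33.png',cv2.resize(c.img,(800,600)))
c=cam('top');crop(c,210,160,370,260,5,'t33')
```

```text
t 56.7 p [479.2 -41.4 124.5] rpy [1.797e+02 1.000e-01 8.170e+01] F [ 0.8 -0.3  0.9] op 37.6
```

View pics/w33.png

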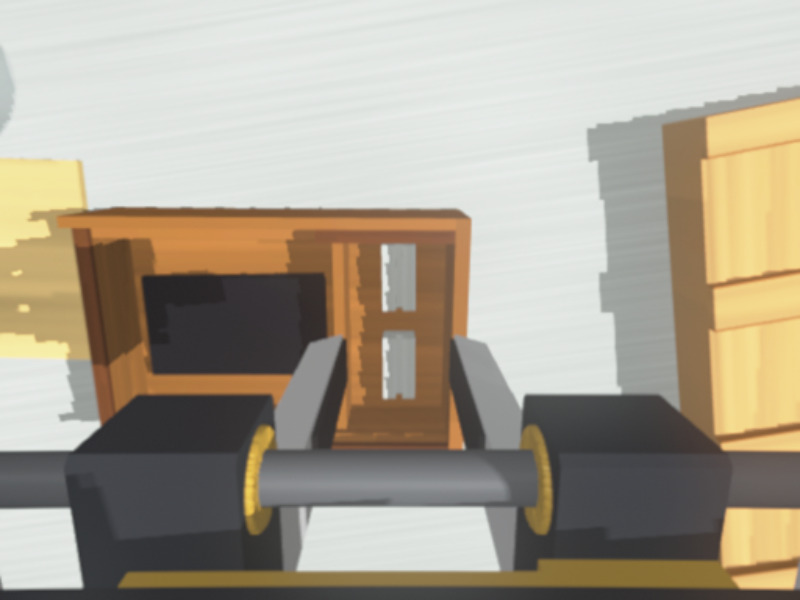

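View pics/t33.png

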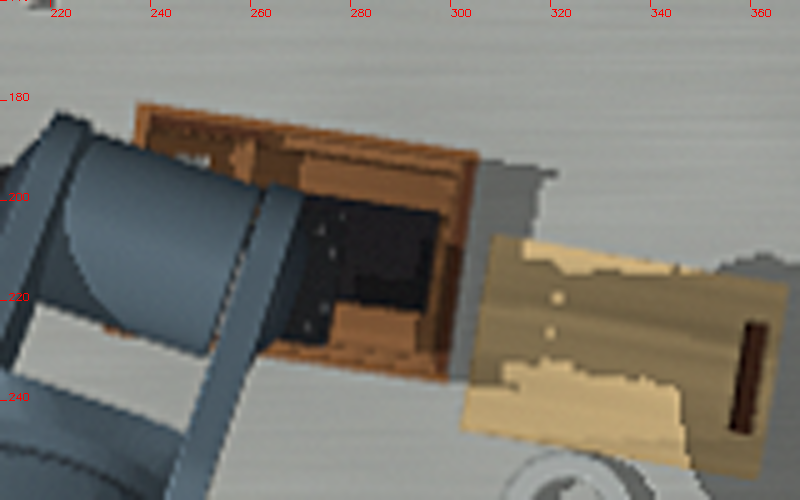

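Run:
```python
from fit import *
c=cam('top'); t=lambda x,y:np.array([x/5+210,y/5+160])
o=[(c,t(492,234),(95.5,-62.5,6)),(c,t(790,285),(-95.5,-62.5,6)),(c,t(462,427),(95.5,62.5,6)),(c,t(758,478),(-95.5,62.5,6))]
x,r=fit(o,[460,-330,1.43]);print(x.round(1),math.degrees(x[2]),r.round(1).tolist()); a=x[2]
bar=[x[0]-77*math.cos(a),x[1]-77*math.sin(a)];print(bar)
print(c.unproj([t(570,500)],22))
plan([bar[0]+0,bar[1],124],[180,0,-98.2],n=24)
plan([bar[0]+0,bar[1],124],[180,0,math.degrees(a)],n=16)
```

```text
[ 426.  -325.1    1.4] 80.15574173583168 [[0.2, -0.4], [-0.1, -0.3], [-0.3, 0.4], [0.2, 0.3]]
[np.float64(412.8313153453243), np.float64(-400.92391725541495)]
[[ 337.48081154 -286.2959463    22.        ]]
24 rows
[[[-0.609, -0.023, -0.002], [0.0, -0.002, 0.937], -1], [[-0.607, 0.057, -0.002], [0.0, -0.002, 0.937], -1], [[-0.594, 0.135, -0.002], [0.0, -0.002, 0.937], -1], [[-0.571, 0.212, -0.001], [0.0, -0.002, 0.937], -1], [[-0.539, 0.285, -0.001], [0.0, -0.002, 0.937], -1], [[-0.497, 0.352, -0.001], [0.0, -0.002, 0.937], -1], [[-0.447, 0.414, -0.001], [0.0, -0.002, 0.937], -1], [[-0.389, 0.469, -0.001], [0.0, -0.002, 0.937], -1]]
[[[-0.324, 0.516, -0.001], [0.0, -0.002, 0.937], -1], [[-0.254, 0.554, -0.001], [0.0, -0.002, 0.937], -1], [[-0.18, 0.582, -0.001], [0.0, -0.002, 0.937], -1], [[-0.102, 0.601, -0.001], [0.0, -0.002, 0.937], -1], [[-0.023, 0.609, -0.001], [0.0, -0.002, 0.937], -1], [[0.056, 0.607, -0.001], [0.0, -0.002, 0.937], -1], [[0.135, 0.594, -0.001], [0.0, -0.002, 0.937], -1], [[0.212, 0.572, -0.001], [0.0, -0.002, 0.937], -1]]
[[[0.284, 0.539, -0.001], [0.0, -0.002, 
[... 531 characters left out ...]
0.012], -1], [[-0.914, -0.03, -0.003], [0.002, 0.0, 0.012], -1], [[-0.914, -0.028, -0.003], [0.002, 0.0, 0.012], -1], [[-0.914, -0.026, -0.003], [0.002, 0.0, 0.012], -1], [[-0.914, -0.025, -0.003], [0.002, 0.0, 0.012], -1], [[-0.914, -0.023, -0.003], [0.002, 0.0, 0.012], -1]]
[[[-0.914, -0.022, -0.003], [0.002, 0.0, 0.012], -1], [[-0.914, -0.02, -0.003], [0.002, 0.0, 0.012], -1], [[-0.914, -0.019, -0.003], [0.002, 0.0, 0.012], -1], [[-0.914, -0.017, -0.003], [0.002, 0.0, 0.012], -1], [[-0.914, -0.015, -0.003], [0.002, 0.0, 0.012], -1], [[-0.914, -0.014, -0.003], [0.002, 0.0, 0.012], -1], [[-0.914, -0.012, -0.003], [0.002, 0.0, 0.012], -1], [[-0.914, -0.011, -0.003], [0.002, 0.0, 0.012], -1]]
```

>>> send_rows:
  commands:
    - [[-0.914,-0.035,0],[0,0,0.19],0.2]
    - [[-0.914,-0.01,0],[0,0,0],0.2]
    - [[-0.914,-0.01,0],[0,0,0],0.2]
    - [[-0.914,-0.01,0],[0,0,0],0.2]
    - [[-0.914,-0.01,0],[0,0,0],0.2]
    - [[-0.914,-0.01,0],[0,0,0],0.2]
    - [[-0.914,-0.01,0],[0,0,0],0.2]
    - [[-0.914,-0.01,0],[0,0,0],0.2]

```text
clock: 57.65
eef_pos: [443.7, -221.1, 119.5]
orientation: [-179.9, -0.1, 80.2]
force: [0.1, -0.3, 0.1]
opening: 37.8
```

>>> send_rows:
  commands:
    - [[-0.914,-0.01,0],[0,0,0],0.2]
    - [[-0.914,-0.01,0],[0,0,0],0.2]
    - [[-0.914,-0.01,0],[0,0,0],0.2]
    - [[-0.914,-0.01,0],[0,0,0],0.2]
    - [[-0.914,-0.01,0],[0,0,0],0.2]
    - [[-0.914,-0.01,0.3],[0,0,0],0.2]
    - [[-0.914,-0.01,0.6],[0,0,0],0.2]
    - [[-0.9,-0.01,0.6],[0,0,0],0.2]

```text
clock: 58.45
eef_pos: [411.1, -400.7, 81.8]
orientation: [-180.0, -0.1, 80.2]
force: [-0.2, 0.6, -0.8]
opening: 37.4
```

>>> send_rows:
  commands:
    - [[0,0,0],[0,0,0],0.2]
    - [[0,0,0],[0,0,0],0.2]

```text
clock: 58.65
eef_pos: [411.2, -399.3, 82.1]
orientation: [-179.9, -0.1, 80.2]
force: [-0.3, 0.0, 1.3]
opening: 37.6
```

Run:
```python
from h import *
s=st();  c=cam('wrist'); cv2.imwrite('pics/w34.png',cv2.resize(c.img,(800,600)))
```

```text
t 58.65 p [ 411.2 -399.3   82.1] rpy [-1.799e+02 -1.000e-01  8.020e+01] F [-0.3  0.   1.3] op 37.6
```

View pics/w34.png

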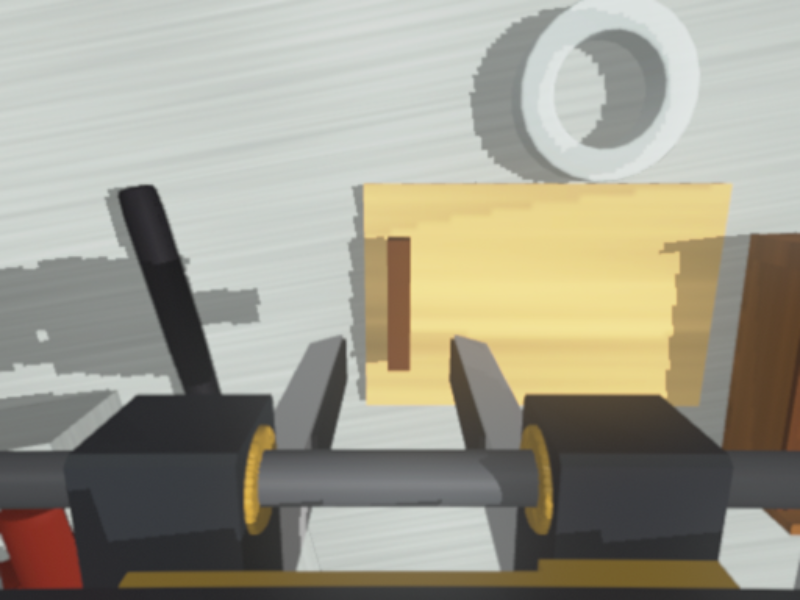

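Run:
```python
from fit import *
s=st(); c=cam('wrist')
P=c.unproj(np.array([(388,238),(410,238),(410,371),(388,371)])*.64,22)[:,:2]; m=P.mean(0); Rm=rot(s['orientation']); print(m,(Rm.T@np.array([*(m-s['eef_pos'][:2]),0])))
v=(P[0]+P[1]-P[2]-P[3]);print('bar y axis yaw',math.degrees(math.atan2(v[1],v[0])))
Q=c.unproj(np.array([(363,184),(733,184),(700,404),(366,404)])*.64,6)[:,:2];print(Q.round(1).tolist(),Q.mean(0))
for a,b in((0,1),(3,2)): d=Q[b]-Q[a];print(math.degrees(math.atan2(d[1],d[0])),np.linalg.norm(d))
```

```text
t 58.7 p [ 411.6 -399.3   82.8] rpy [-1.80e+02 -1.00e-01  8.02e+01] F [-0.6  0.   0.2] op 38.0
[ 414.09688883 -396.50815786] [3.21496974e+00 1.93286597e+00 2.05765708e-03]
bar y axis yaw 170.25268359176337
[[349.6, -404.5], [382.8, -214.4], [505.5, -235.5], [472.9, -426.0]] [ 427.68969092 -320.11384506]
80.09076100778296 192.94821078007885
80.28821865876039 193.23889828251237
```

>>> send_rows:
  commands:
    - [[0.1,0.07,0.8],[0,0,0],0.4]
    - [[0,0,0.95],[0,0,0],0.4]
    - [[0,0,0.95],[0,0,0],0.4]
    - [[0,0,0.75],[0,0,0],0.4]
    - [[0,0,0.3],[0,0,0],0.4]
    - [[0,0,0],[0,0,0],0.4]

```text
clock: 59.35
eef_pos: [413.8, -397.0, -11.0]
orientation: [-179.9, -0.1, 80.3]
force: [1.0, 0.4, 0.2]
opening: 28.0
```

Run:
```python
from h import *
s=st();  c=cam('wrist'); cv2.imwrite('pics/w35.png',cv2.resize(c.img,(800,600)))
```

```text
t 59.35 p [ 413.8 -397.   -11. ] rpy [-1.799e+02 -1.000e-01  8.030e+01] F [1.  0.4 0.2] op 28.0
```

View pics/w35.png

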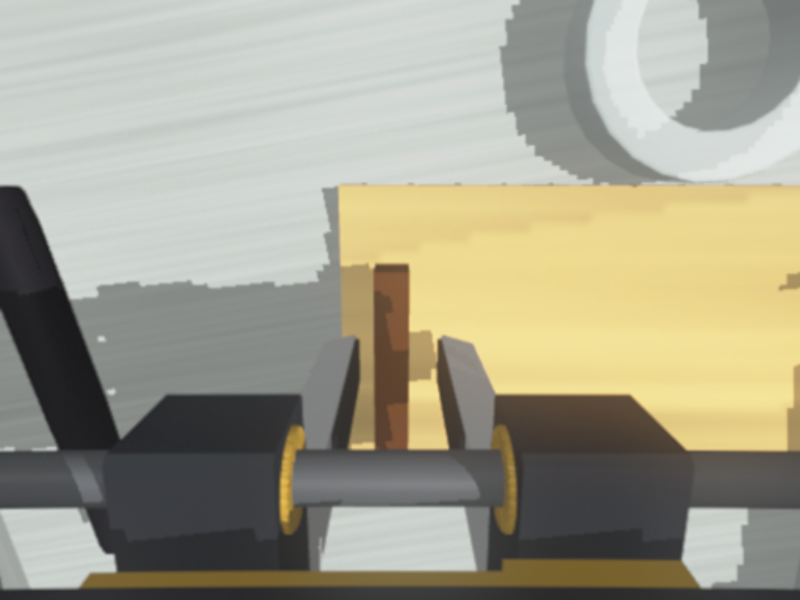

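>>> send_rows:
  commands:
    - [[-0.08,0,0.03],[0,0,0],0.5]
    - [[0,0,0],[0,0,0],1]
    - [[0,0,0],[0,0,0],1]
    - [[0,0,0],[0,0,0],1]
  grip_force: 30

```text
clock: 59.8
eef_pos: [414.0, -400.5, -10.4]
orientation: [179.9, 0.0, 80.2]
force: [0.3, 2.3, 5.6]
opening: 11.5
```

>>> send_rows:
  commands:
    - [[0,0,-0.4],[0,0,0],1]
    - [[0,0,-0.8],[0,0,0],1]
    - [[0,0,-0.9],[0,0,0],1]
    - [[0,0,-0.8],[0,0,0],1]
    - [[0,0,0],[0,0,0],1]
    - [[0,0,0],[0,0,0],1]

```text
clock: 60.4
eef_pos: [413.4, -400.0, 61.1]
orientation: [180.0, 0.0, 80.2]
force: [0.8, -0.2, -2.0]
opening: 11.8
```

Run:
```python
from h import *
s=st();  print(s['wrist_torque']); c=cam('wrist'); cv2.imwrite('pics/w36.png',cv2.resize(c.img,(800,600)))
c=cam('scene'); crop(c,150,70,330,220,4,'s36',0)
```

```text
t 60.4 p [ 413.4 -400.    61.1] rpy [180.    0.   80.2] F [ 0.8 -0.2 -2. ] op 11.8
[-0.006664   -0.09532737  0.02752257]
```

View pics/w36.png

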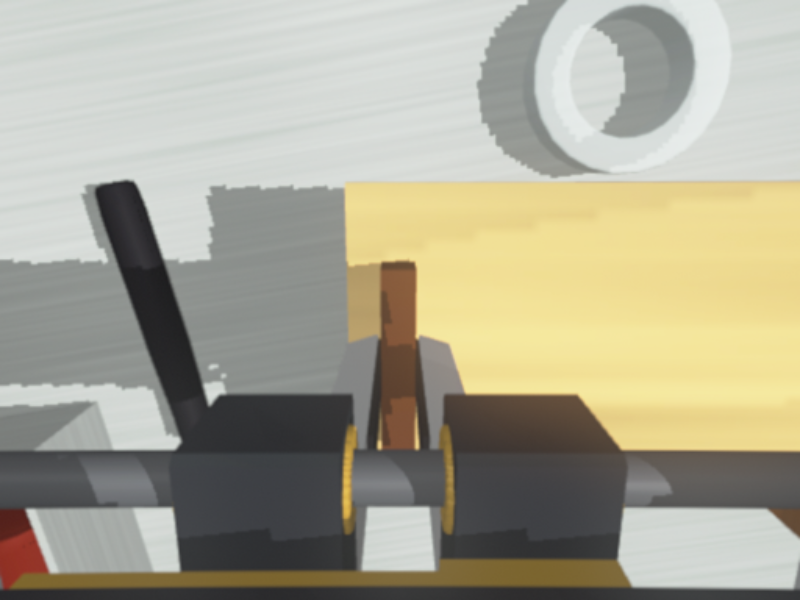

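View pics/s36.png

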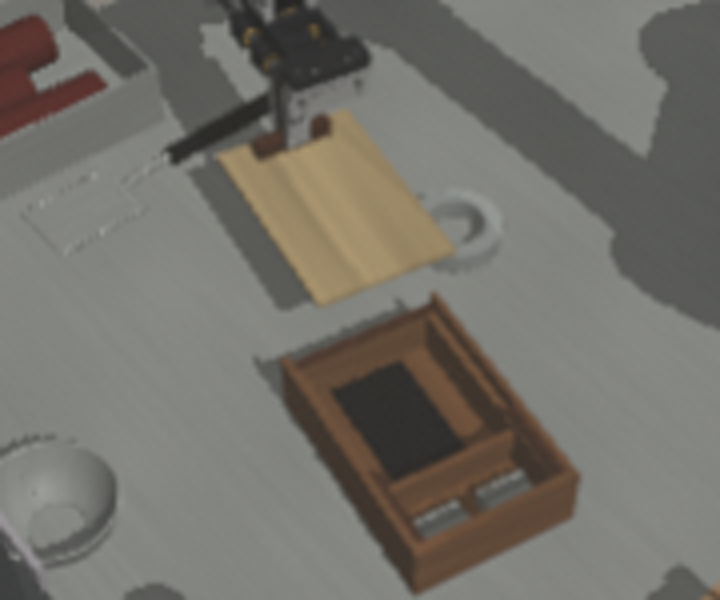

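>>> send_rows:
  commands:
    - [[0,0,-0.5],[0,-0.1,-0.2],1]
    - [[0.3,0.2,0],[0,-0.112,0],1]
    - [[0.8,0.25,0],[0,0,0],1]
    - [[0.8,0.25,0],[0,0,0],1]
    - [[0.8,0.25,0],[0,0,0],1]
    - [[0.8,0.25,0],[0,0,0],1]
    - [[0.8,0.25,0],[0,0,0],1]
    - [[0.6,0.13,0],[0,0,0],1]

```text
clock: 61.3
eef_pos: [470.7, -282.7, 70.0]
orientation: [-180.0, 1.7, 81.9]
force: [0.8, -0.4, -1.3]
opening: 11.7
```

>>> send_rows:
  commands:
    - [[0,0,0],[0,0,0],1]
    - [[0,0,0],[0,0,0],1]

```text
clock: 61.5
eef_pos: [470.1, -284.4, 70.1]
orientation: [-180.0, 1.7, 81.9]
force: [0.2, 0.2, -1.6]
opening: 11.3
```

Run:
```python
from h import *
s=st(); print(s['wrist_torque']); c=cam('wrist'); cv2.imwrite('pics/w37.png',cv2.resize(c.img,(800,600)))
c=cam('scene'); crop(c,190,90,320,220,5,'s37',1)
plan([470.7,-280,70],[180,0,81.8])
```

```text
t 61.5 p [ 470.1 -284.4   70.1] rpy [-180.     1.7   81.9] F [ 0.2  0.2 -1.6] op 11.3
[-0.02462551 -0.16023708 -0.03828371]
1 rows
(1, 'x', [[0.207, 0.001, 0.003], [-0.0, 0.216, -0.002], -1])
```

View pics/w37.png

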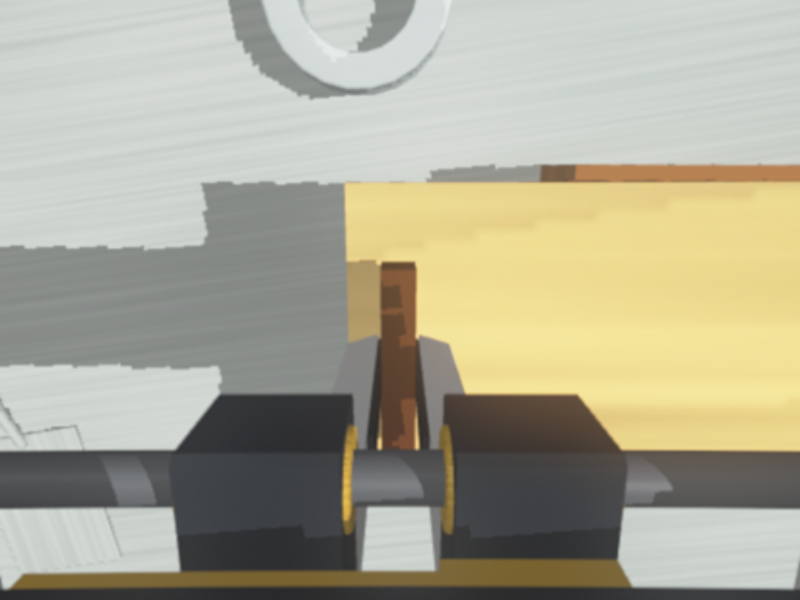

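View pics/s37.png

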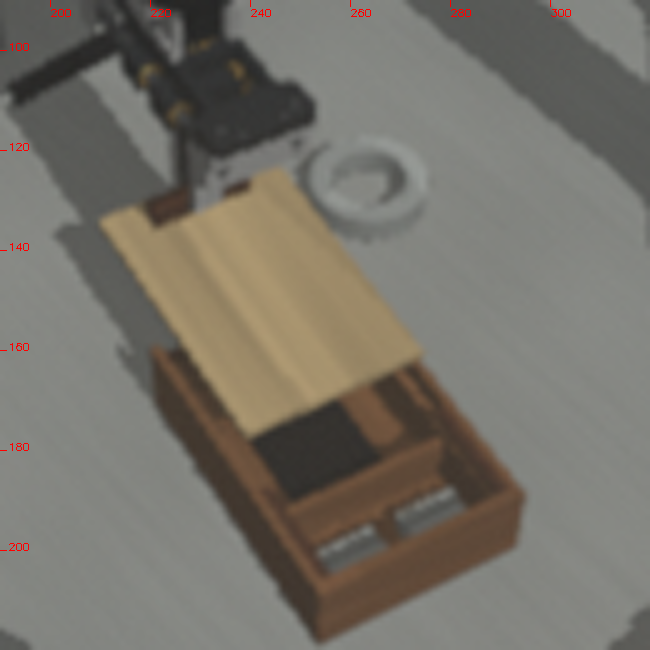

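Run:
```python
from h import *
s=st(); c=cam('scene'); Rm=rot(s['orientation']); p=s['eef_pos']
for h in (10,12,14):
  for l in [(172.5,62.5),(172.5,-62.5),(-18.5,62.5)]:
    P=p+Rm@np.array([l[0],l[1],-(h+6)]); print(h,l,P.round(1),c.proj(P).round(1))
# lip/ledge check
a=math.radians(81.8)
b=lambda x,y,z:np.array([495.4+x*math.cos(a)-y*math.sin(a),-112.1+x*math.sin(a)+y*math.cos(a),z])
for l in [(105,-71,58),(105,71,58),(-105,-71,58),(-105,71,58)]: print(l,c.proj(b(*l)).round(1))
```

```text
t 61.6 p [ 469.9 -285.1   70.2] rpy [-180.     1.7   81.8] F [-0.5 -0.3 -1.4] op 11.5
10 (172.5, 62.5) [ 556.5 -122.9   81. ] [[238.6 176.6]]
10 (172.5, -62.5) [ 432.8 -105.1   81. ] [[274.4 160.2]]
10 (-18.5, 62.5) [ 529.2 -311.9   86.8] [[209.1 134. ]]
12 (172.5, 62.5) [ 556.5 -122.9   83. ] [[238.6 176.2]]
12 (172.5, -62.5) [ 432.8 -105.    83. ] [[274.4 159.8]]
12 (-18.5, 62.5) [ 529.2 -311.8   88.8] [[209.1 133.6]]
14 (172.5, 62.5) [ 556.5 -122.8   85. ] [[238.6 175.8]]
14 (172.5, -62.5) [ 432.8 -104.9   85. ] [[274.5 159.4]]
14 (-18.5, 62.5) [ 529.2 -311.7   90.8] [[209.1 133.2]]
(105, -71, 58) [[254.5 208.7]]
(105, 71, 58) [[295.7 188.3]]
(-105, -71, 58) [[220.  159.4]]
(-105, 71, 58) [[258.9 142.5]]
```

>>> send_rows:
  commands:
    - [[0,0,0.4],[0,0,0],1]
    - [[0,0,0.32],[0,0,0],1]
    - [[0,0,0],[0,0,0],1]
    - [[0,0,0],[0,0,0],1]

```text
clock: 62.05
eef_pos: [469.5, -284.7, 51.5]
orientation: [-179.9, 1.6, 81.8]
force: [0.1, 1.3, -0.2]
opening: 11.8
```

Run:
```python
from h import *
s=st(); c=cam('wrist'); cv2.imwrite('pics/w38.png',cv2.resize(c.img,(800,600)))
d=s['eef_pos'][:2]-[484.05,-188.5]; a=math.radians(81.8); print('box frame off',d@[math.cos(a),math.sin(a)],d@[-math.sin(a),math.cos(a)])
c=cam('scene'); crop(c,200,110,300,220,7,'s38',1)
c=cam('top'); crop(c,225,175,345,250,6,'t38',1)
```

```text
t 62.05 p [ 469.5 -284.7   51.5] rpy [-179.9    1.6   81.8] F [ 0.1  1.3 -0.2] op 11.8
box frame off -97.24761552419058 0.6581654805365521
```

View pics/w38.png

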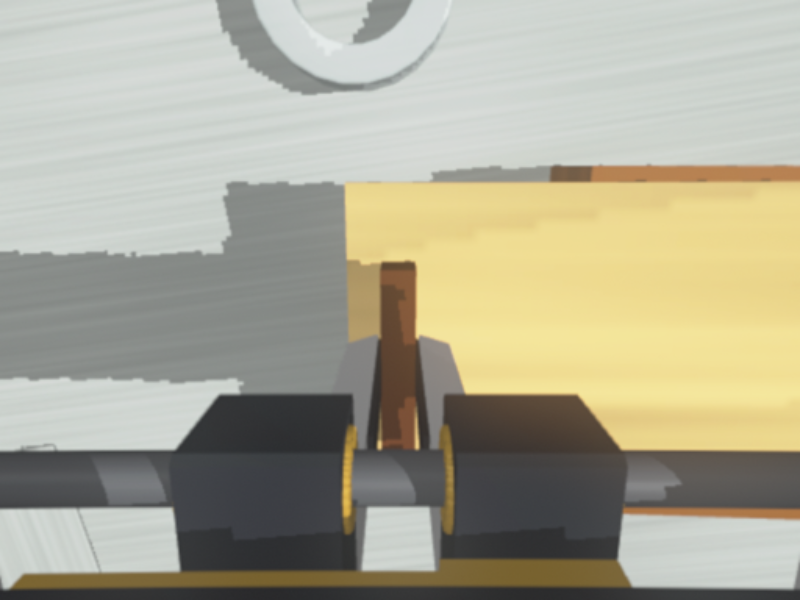

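View pics/s38.png

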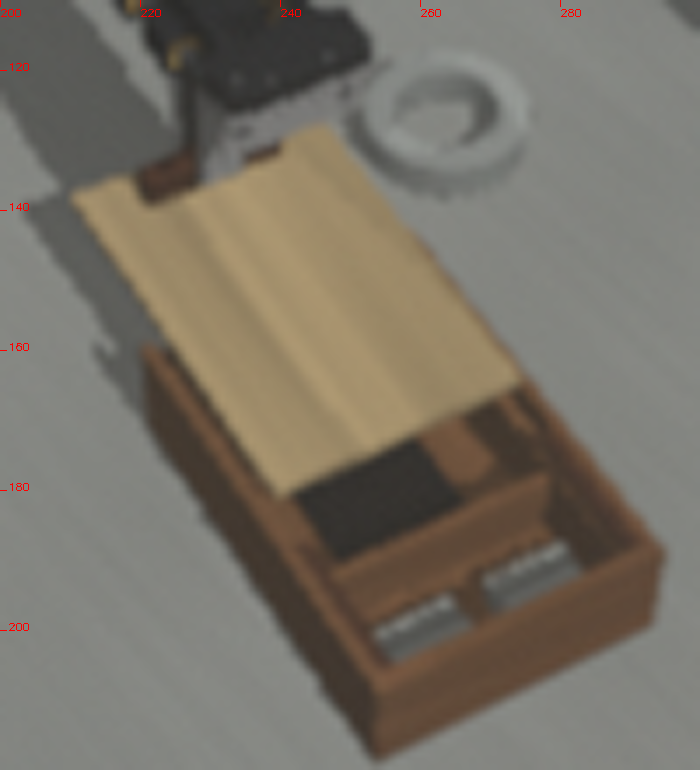

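View pics/t38.png

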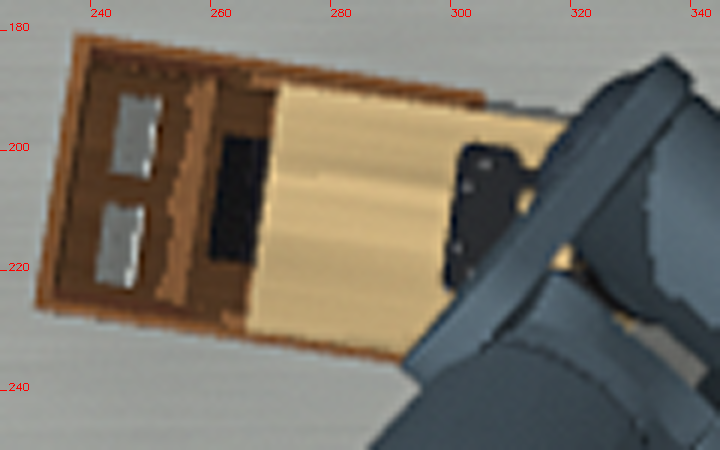

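>>> send_rows:
  commands:
    - [[0,0.03,0.3],[0,0,0],1]
    - [[0,0,0.2],[0,0,0],1]
    - [[0,0,0],[0,0,0],1]
    - [[0,0,0],[0,0,0],1]

```text
clock: 62.6
eef_pos: [470.7, -285.3, 39.5]
orientation: [-180.0, 1.7, 81.8]
force: [-0.7, -0.3, -1.1]
opening: 11.4
```

Run:
```python
from h import *
s=st(); c=cam('wrist'); cv2.imwrite('pics/w39.png',cv2.resize(c.img,(800,600)))
d=s['eef_pos'][:2]-[484.05,-188.5]; a=math.radians(81.8); print('box frame off',d@[math.cos(a),math.sin(a)],d@[-math.sin(a),math.cos(a)])
c=cam('scene'); crop(c,200,110,300,220,7,'s39',1)
```

```text
t 62.6 p [ 470.7 -285.3   39.5] rpy [-180.     1.7   81.8] F [-0.7 -0.3 -1.1] op 11.4
box frame off -97.72274688217767 -0.5450491474967802
```

View pics/w39.png

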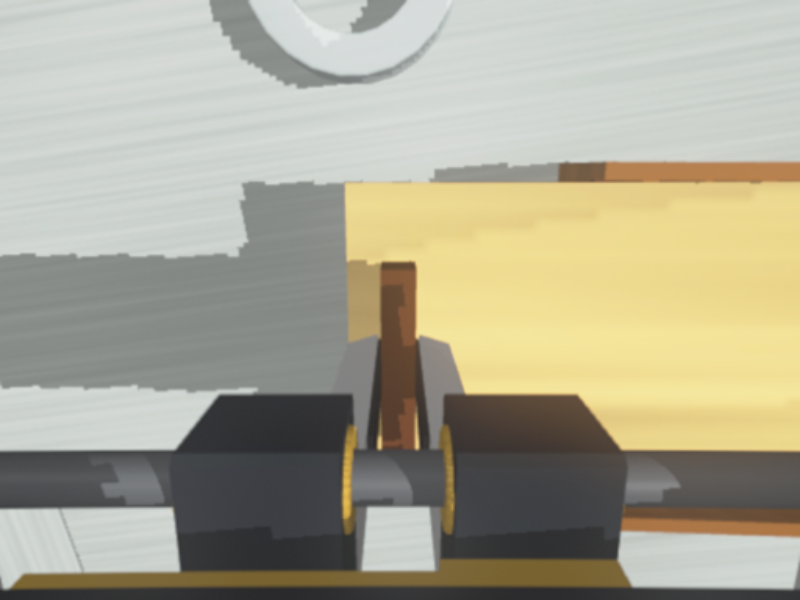

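View pics/s39.png

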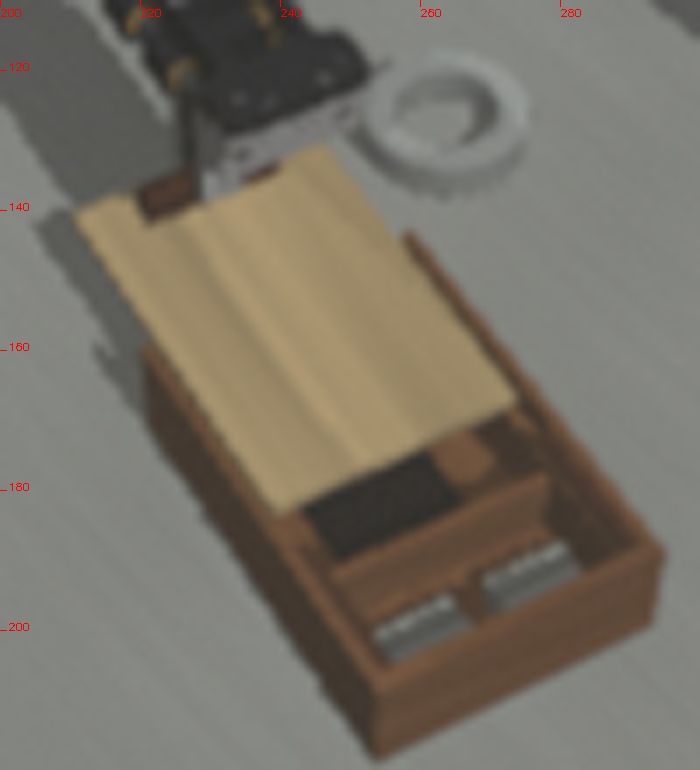

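>>> send_rows:
  commands:
    - [[0.1,0.05,0.03],[0,0,0],1]
    - [[0.4,0,-0.004],[0,0,0],1]
    - [[0.4,0,-0.004],[0,0,0],1]
    - [[0,0,0],[0,0,0],1]

```text
clock: 63.1
eef_pos: [475.4, -261.5, 38.4]
orientation: [-180.0, 1.6, 81.9]
force: [1.0, 1.6, -0.4]
opening: 11.8
```

Run:
```python
from h import *
s=st(); c=cam('wrist'); cv2.imwrite('pics/w40.png',cv2.resize(c.img,(800,600)))
d=s['eef_pos'][:2]-[484.05,-188.5]; a=math.radians(81.8); print('box frame off',d@[math.cos(a),math.sin(a)],d@[-math.sin(a),math.cos(a)])
c=cam('scene'); crop(c,200,110,300,220,7,'s40',1)
```

```text
t 63.1 p [ 475.4 -261.5   38.4] rpy [-180.     1.6   81.9] F [ 1.   1.6 -0.4] op 11.8
box frame off -73.53262027400054 -1.8653345028856965
```

View pics/w40.png

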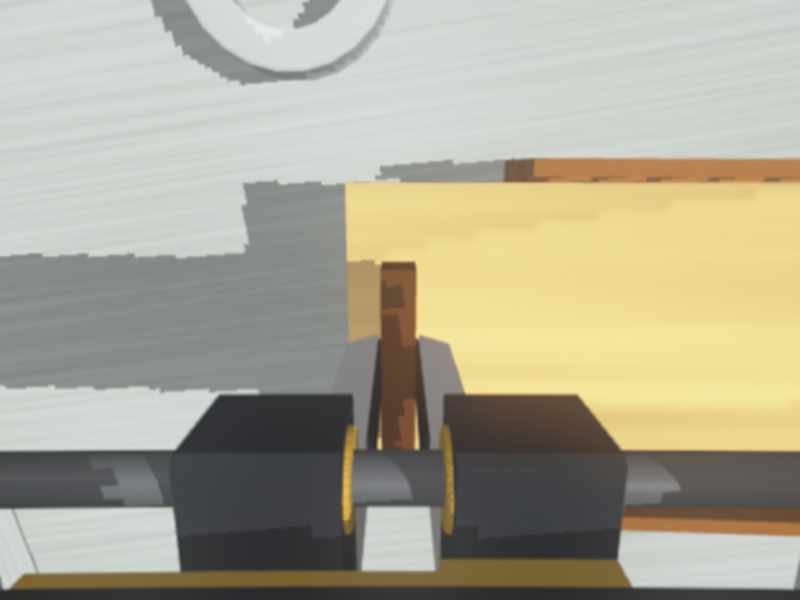

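View pics/s40.png

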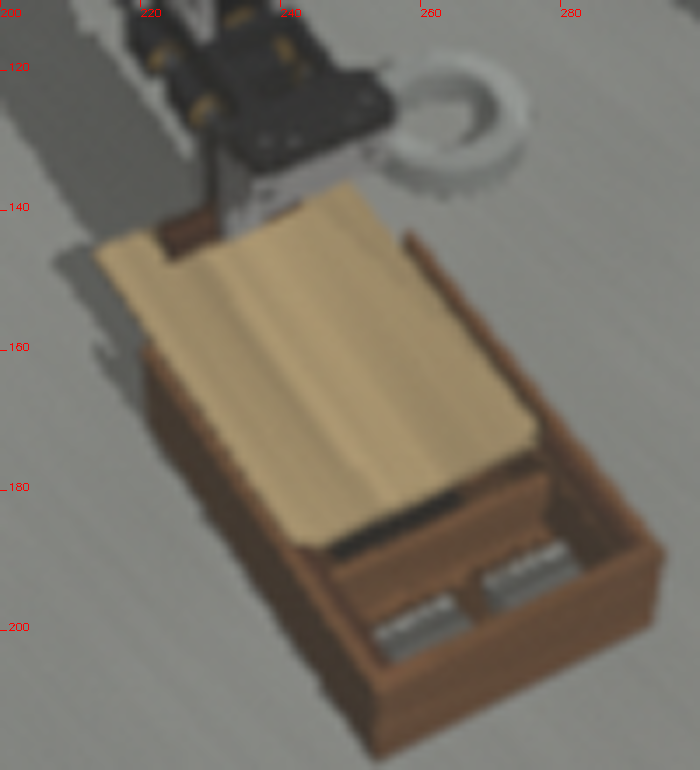

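>>> send_rows:
  commands:
    - [[0.3,0,-0.004],[0,0,0],1]
    - [[0.4,0,-0.005],[0,0,0],1]
    - [[0.4,0,-0.005],[0,0,0],1]
    - [[0,0,0],[0,0,0],1]

```text
clock: 63.6
eef_pos: [479.0, -234.5, 37.7]
orientation: [-180.0, 1.6, 81.9]
force: [0.1, 0.7, -0.6]
opening: 11.7
```

>>> send_rows:
  commands:
    - [[0.4,0,-0.004],[0,0,0],1]
    - [[0.4,0,-0.005],[0,0,0],1]
    - [[0.4,0,-0.005],[0,0,0],1]
    - [[0.4,0,-0.005],[0,0,0],1]
    - [[0,0,0],[0,0,0],1]

```text
clock: 64.1
eef_pos: [484.7, -194.8, 37.0]
orientation: [-180.0, 1.6, 81.9]
force: [0.2, 1.5, -0.7]
opening: 11.8
```

Run:
```python
from h import *
s=st(); c=cam('wrist'); cv2.imwrite('pics/w41.png',cv2.resize(c.img,(800,600)))
d=s['eef_pos'][:2]-[484.05,-188.5]; a=math.radians(81.8); print('box frame off',d@[math.cos(a),math.sin(a)],d@[-math.sin(a),math.cos(a)])
c=cam('scene'); crop(c,200,110,300,220,7,'s41',1)
```

```text
t 64.1 p [ 484.7 -194.8   37. ] rpy [-180.     1.6   81.9] F [ 0.2  1.5 -0.7] op 11.8
box frame off -6.166110404374882 -1.5146224303161904
```

View pics/w41.png

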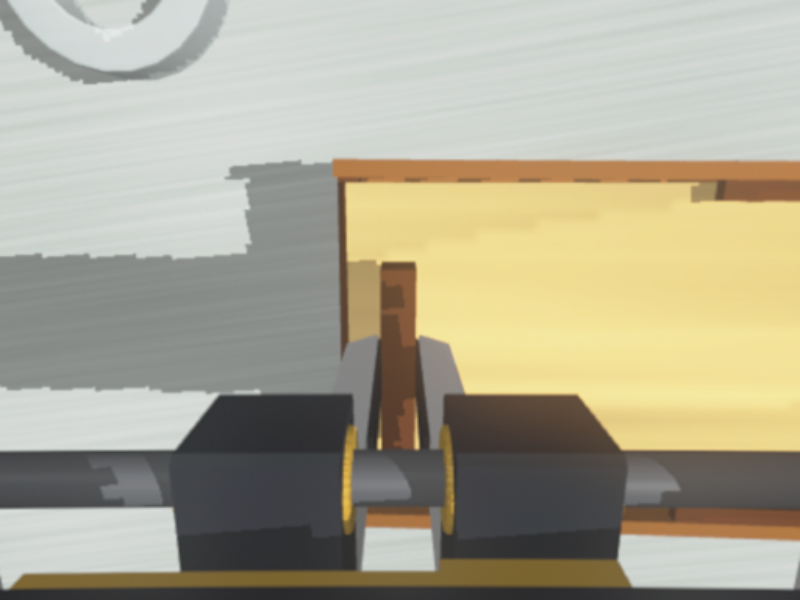

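View pics/s41.png

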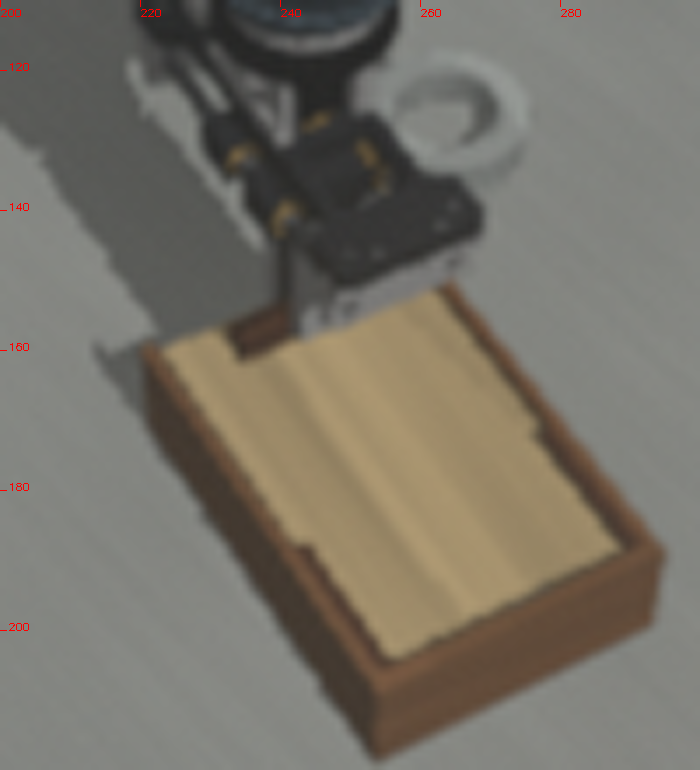

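>>> send_rows:
  commands:
    - [[0.1,0,-0.002],[0,0,0],1]
    - [[0.08,0,0],[0,0,0],1]
    - [[0,0,0],[0,0,0],1]

```text
clock: 64.5
eef_pos: [485.4, -192.2, 37.2]
orientation: [-180.0, 1.7, 81.8]
force: [0.0, -1.0, 0.1]
opening: 11.3
```

Run:
```python
from h import *
s=st(); c=cam('wrist'); crop(c,190,80,300,260,4,'w42',1)
d=s['eef_pos'][:2]-[484.05,-188.5]; a=math.radians(81.8); print('box frame off',d@[math.cos(a),math.sin(a)],d@[-math.sin(a),math.cos(a)])
```

```text
t 64.5 p [ 485.4 -192.2   37.2] rpy [-180.     1.7   81.8] F [ 0.  -1.   0.1] op 11.3
box frame off -3.5014061363438604 -1.8752994085730865
```

View pics/w42.png

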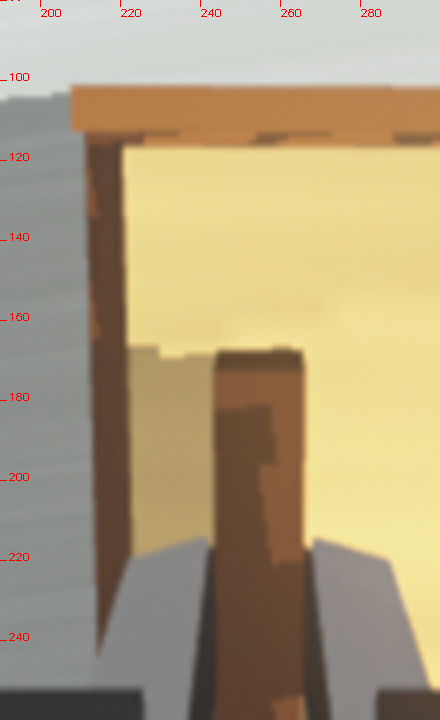

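>>> send_rows:
  commands:
    - [[0.08,0,0],[0,0,0],1]
    - [[0.04,0,0],[0,0,0],1]
    - [[0,0,0],[0,0,0],1]

```text
clock: 64.85
eef_pos: [485.8, -189.1, 37.1]
orientation: [-180.0, 1.7, 81.8]
force: [-0.5, -1.9, 0.4]
opening: 11.4
```

Run:
```python
from h import *
s=st(); c=cam('wrist'); crop(c,190,80,300,260,4,'w43',1)
d=s['eef_pos'][:2]-[484.05,-188.5]; a=math.radians(81.8); print('box frame off',d@[math.cos(a),math.sin(a)],d@[-math.sin(a),math.cos(a)])
```

```text
t 64.85 p [ 485.8 -189.1   37.1] rpy [-180.     1.7   81.8] F [-0.5 -1.9  0.4] op 11.4
box frame off -0.30471472041592657 -1.8109573528927991
```

View pics/w43.png

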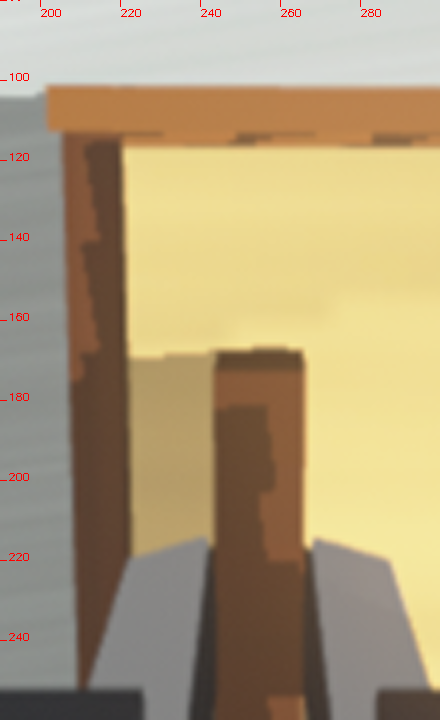

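>>> send_rows:
  commands:
    - [[0.03,0,0],[0,0,0],1]
    - [[0,0,0],[0,0,0],1]
    - [[0.005,0,0.07],[0,0.071,0],1]
    - [[0.005,0,0.07],[0,0.071,0],1]
    - [[0.005,0,0.06],[0,0.069,0],1]
    - [[0,0,0],[0,0,0],1]

```text
clock: 65.5
eef_pos: [486.0, -187.8, 33.5]
orientation: [-179.9, -0.1, 81.8]
force: [-4.9, 4.5, 13.7]
opening: 11.6
```

Run:
```python
from h import *
s=st(); c=cam('wrist'); crop(c,190,80,300,260,4,'w44',1)
d=s['eef_pos'][:2]-[484.05,-188.5]; a=math.radians(81.8); print('box frame off',d@[math.cos(a),math.sin(a)],d@[-math.sin(a),math.cos(a)])
```

```text
t 65.5 p [ 486.  -187.8   33.5] rpy [-1.799e+02 -1.000e-01  8.180e+01] F [-4.9  4.5 13.7] op 11.6
box frame off 0.9393417995946245 -1.8568396016002644
```

View pics/w44.png

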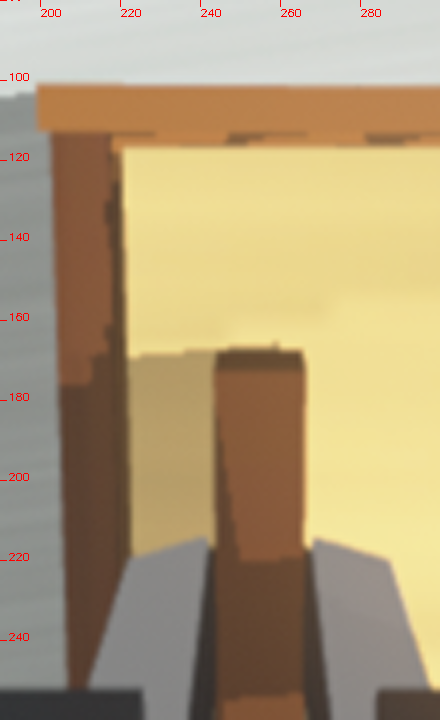

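>>> send_rows:
  commands:
    - [[0,0,-0.02],[0,0,0],0.6]
    - [[0,0,0],[0,0,0],0.5]
    - [[0,0,0],[0,0,0],0.5]
    - [[0,0,-0.5],[0,0,0],0.5]
    - [[0,0,-0.9],[0,0,0],0.5]
    - [[0,0,-1],[0,0,0],0.5]
    - [[0,0,-1],[0,0,0],0.5]
    - [[-0.2,0,-1],[0,0,0],0.5]

```text
clock: 66.35
eef_pos: [485.2, -192.7, 144.2]
orientation: [180.0, 0.0, 81.9]
force: [0.5, -0.2, 0.2]
opening: 23.4
```

>>> send_rows:
  commands:
    - [[-0.8,0,-0.5],[0,0,0],0.5]
    - [[-0.8,0,0],[0,0,0],0.5]
    - [[-0.8,0,0],[0,0,0],0.5]
    - [[0,0,0],[0,0,0],0.5]
    - [[0,0,0],[0,0,0],0.5]

```text
clock: 66.85
eef_pos: [476.6, -252.3, 155.3]
orientation: [-180.0, -0.0, 81.8]
force: [-0.8, 0.2, 0.0]
opening: 23.6
```

Run:
```python
from h import *
s=st(); c=cam('wrist'); cv2.imwrite('pics/w45.png',cv2.resize(c.img,(800,600)))
c=cam('scene'); crop(c,200,120,310,225,6,'s45',1); c=cam('top'); crop(c,220,170,320,245,7,'t45',1)
```

```text
t 66.85 p [ 476.6 -252.3  155.3] rpy [-180.    -0.    81.8] F [-0.8  0.2  0. ] op 23.6
```

View pics/w45.png

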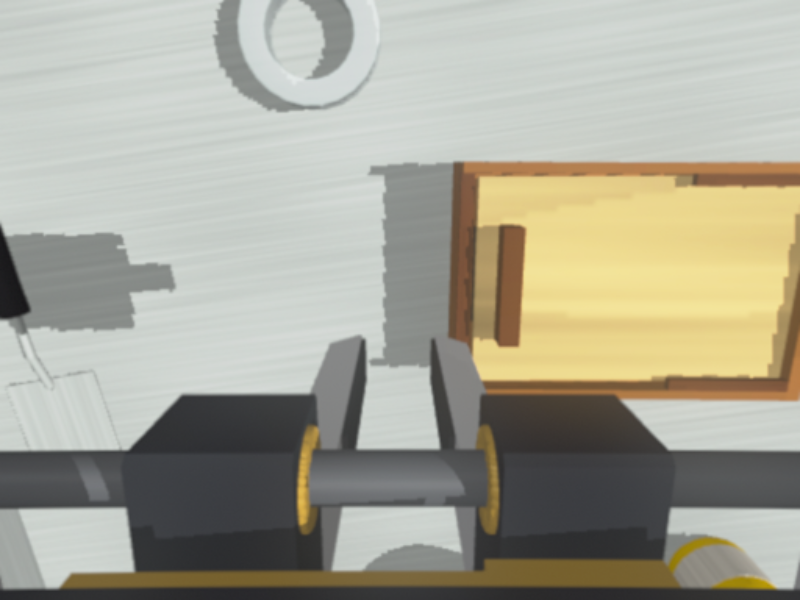

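View pics/s45.png

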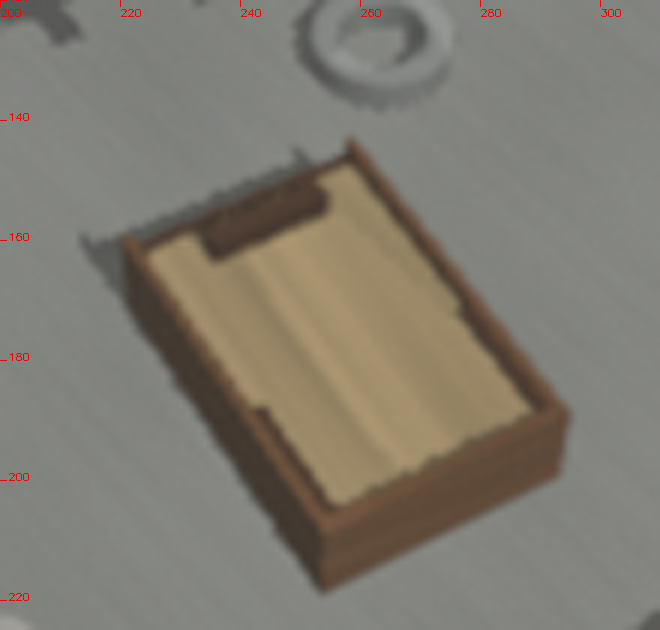

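View pics/t45.png

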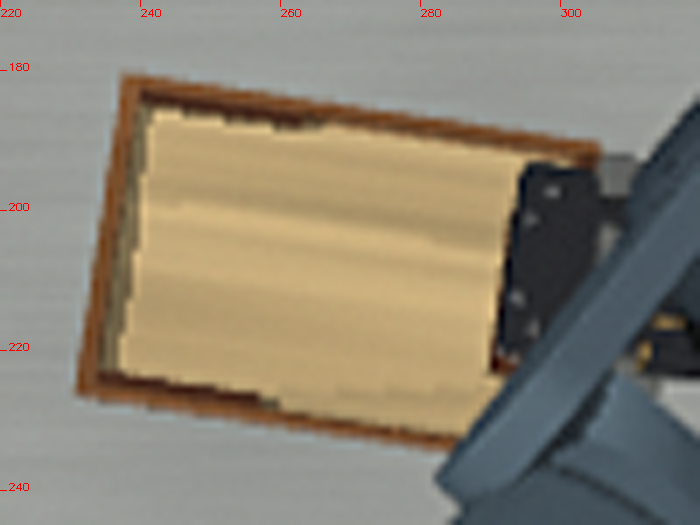

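>>> send_rows:
  commands:
    - [[0.9,0,0],[0,0,0],1]
    - [[0.9,0,0.5],[0,0,0],1]
    - [[0.77,0,0.9],[0,0,0],1]
    - [[0,0,0.9],[0,0,0],1]
    - [[0,0,0.9],[0,0,0],1]
    - [[0,0,0.9],[0,0,0],1]
    - [[0,0,0],[0,0,0],1]
    - [[0,0,0],[0,0,0],1]
  grip_force: 10

```text
clock: 67.8
eef_pos: [485.9, -188.4, 52.8]
orientation: [-180.0, -0.0, 81.9]
force: [0.0, -0.6, 0.5]
opening: 0.8
```

>>> send_rows:
  commands:
    - [[0,0,0.18],[0,0,0],1]
    - [[0,0,0.08],[0,0,0],1]
    - [[0,0,0],[0,0,0],1]

```text
clock: 68.1
eef_pos: [486.0, -189.0, 46.4]
orientation: [180.0, 0.0, 81.8]
force: [-0.8, 0.8, -0.1]
opening: 0.1
```

>>> send_rows:
  commands:
    - [[0,0,0.04],[0,0,0],1]
    - [[0,0,0],[0,0,0],1]

```text
clock: 68.3
eef_pos: [486.0, -189.0, 45.3]
orientation: [180.0, 0.0, 81.8]
force: [-0.0, 0.0, 0.4]
opening: 0.3
```

>>> send_rows:
  commands:
    - [[0,0,0.03],[0,0,0],1]
    - [[0,0,0],[0,0,0],1]

```text
clock: 68.5
eef_pos: [486.1, -189.1, 45.3]
orientation: [-180.0, 0.0, 81.8]
force: [-1.9, 1.1, 5.8]
opening: 0.4
```

>>> send_rows:
  commands:
    - [[0,0,-0.5],[0,0,0],1]
    - [[0,0,-1],[0,0,0],1]
    - [[0,0,-1],[0,0,0],1]
    - [[-0.5,0,-1],[0,0,0],1]
    - [[-0.9,0,-1],[0,0,0],1]
    - [[-0.9,0,0],[0,0,0],1]
    - [[-0.9,0,0],[0,0,0],1]
    - [[0,0,0],[0,0,0],1]

```text
clock: 69.3
eef_pos: [474.3, -270.2, 157.9]
orientation: [179.9, 0.1, 81.7]
force: [0.5, 0.2, -0.8]
opening: 0.5
```

Run:
```python
from fit import *
s=st(); c=cam('wrist'); crop(c,300,80,512,270,3,'w46',1)
S=cam('scene'); cv2.imwrite('pics/s46.png',cv2.resize(S.img,(800,600)))
```

```text
t 69.3 p [ 474.3 -270.2  157.9] rpy [1.799e+02 1.000e-01 8.170e+01] F [ 0.5  0.2 -0.8] op 0.5
```

View pics/w46.png

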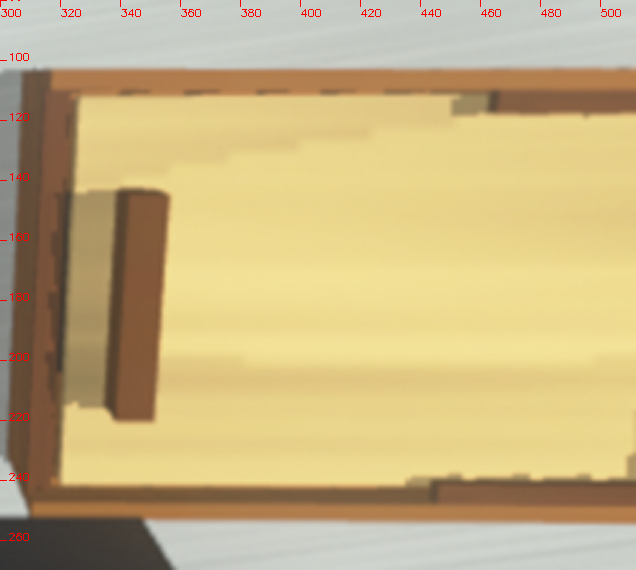

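View pics/s46.png

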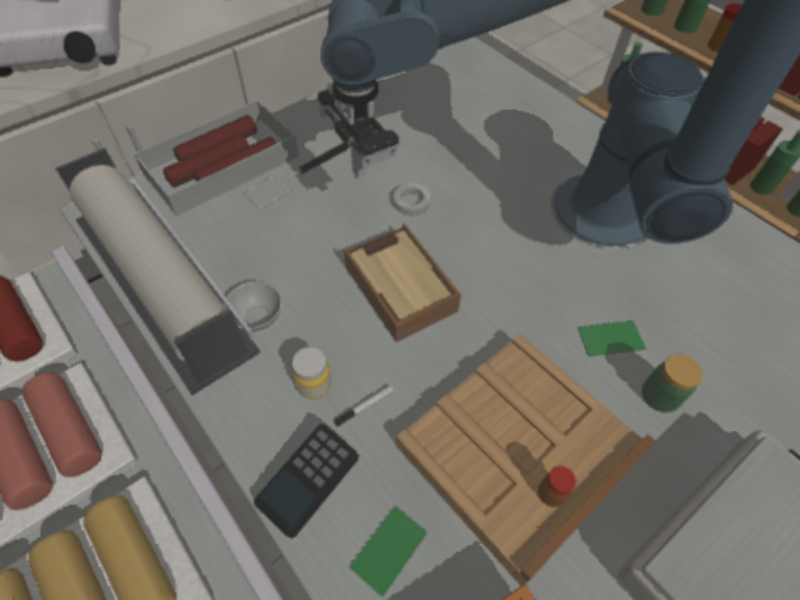

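Run:
```python
from station import job
print(job.close_job())
```

```text
the job is handed in; nothing more can be done
None
```

The job is handed in at about 69 s of the 210 s limit: all three black tickets and both steel feet are in the box, and the lid is back on. No verdict is reported, so everything below comes from my own pictures and force readings.

**What I did:**
1. I raised the lid's pull-bar end over the lip, drew the lid out and laid it on the counter.
2. I slid each ticket out past the board edge, gripped it by its sides and stacked all three flat in the large bay.
3. I set both feet in the small bay, then slid the lid home and let it down behind the lip.

**Last checks:**
- **Contents:** the pictures taken before closing show the tickets stacked flat in the large bay and the two feet apart in the small bay. They can't be seen now that the lid is on.
- **Lid:** it lies square, with the whole stop lip visible in front of it. A light press on the pull bar made contact at the same tool height as before opening (45.3 mm), so the lid is down on its ledges. It may sit a millimetre or so off centre sideways, within the 6 mm allowed.
- **Other things:** the board is empty and the arm is clear of everything. The tape roll appears to have shifted a few millimetres, since the lid was knocked towards it while it lay on the counter. Nothing else looks moved.

**One disagreement:** the real fingertips end about 20 mm above the reported TCP. My first grip on the pull bar closed on nothing because of this, so I measured the offset by touch and corrected every later move for it.

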